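# Pack the sample carrier and latch it shut

## Task

Pack the sample tubes for the courier: lay every tube on the bench across the two comb rails in the grey carrier, one to a cradle, fully down in its notches and with its cap towards the latches. Then shut the lid and fasten both draw latches: hook each wire loop over its keeper on the lid and press its lever down over centre until it lies home against the carrier. Leave the other things on the bench where they stand.

Things in the scene. Friction and masses are not known exactly. Their poses are not given: they have to be found in the camera images.
- carrier: Grey insulated case, fixed: 136 (its x) by 280 (y) by 92 mm high without lid, walls 6, inner floor 45 up. Origin: centre of underside; +x points from the two latches (front, faces the robot, turned up to 0.2 rad) to the hinge. Inside, two white comb rails along y, 8 thick, at x = -26 and 26, with 45-degree V notches: cradles at y = -87, -29, 29, 87, teeth peaking 92 up. A tube has 6 mm play each way in x.
- slot0 (a point): Where a tube's middle lies when it rests fully in cradle 0: on its axis, 84 mm above the bench, midway between the two rails. Cradles count from the carrier's -y to +y. Axes as the carrier's.
- slot1 (a point): Where a tube's middle lies when it rests fully in cradle 1: on its axis, 84 mm above the bench, midway between the two rails. Cradles count from the carrier's -y to +y. Axes as the carrier's.
- slot2 (a point): Where a tube's middle lies when it rests fully in cradle 2: on its axis, 84 mm above the bench, midway between the two rails. Cradles count from the carrier's -y to +y. Axes as the carrier's.
- slot3 (a point): Where a tube's middle lies when it rests fully in cradle 3: on its axis, 84 mm above the bench, midway between the two rails. Cradles count from the carrier's -y to +y. Axes as the carrier's.
- tube0: Capped sample tube, 112 mm long, 50 to 100 g (None if absent; two to four, all alike). Origin: mid-length, on the axis; x runs from cap to taper: blue hexagonal cap x = -56 to -36 (33 across flats), round pale body, 29 in diameter, to x = 38, then a taper to 9 at x = 56. Starts lying on the bench, axis 14 to 17 up, cap roughly towards the robot; the cap stops rolling. It balances at mid-length: grip it there.
- tube1: Capped sample tube, 112 mm long, 50 to 100 g (None if absent; two to four, all alike). Origin: mid-length, on the axis; x runs from cap to taper: blue hexagonal cap x = -56 to -36 (33 across flats), round pale body, 29 in diameter, to x = 38, then a taper to 9 at x = 56. Starts lying on the bench, axis 14 to 17 up, cap roughly towards the robot; the cap stops rolling. It balances at mid-length: grip it there.
- tube2: Capped sample tube, 112 mm long, 50 to 100 g (None if absent; two to four, all alike). Origin: mid-length, on the axis; x runs from cap to taper: blue hexagonal cap x = -56 to -36 (33 across flats), round pale body, 29 in diameter, to x = 38, then a taper to 9 at x = 56. Starts lying on the bench, axis 14 to 17 up, cap roughly towards the robot; the cap stops rolling. It balances at mid-length: grip it there.
- tube3: Capped sample tube, 112 mm long, 50 to 100 g (None if absent; two to four, all alike). Origin: mid-length, on the axis; x runs from cap to taper: blue hexagonal cap x = -56 to -36 (33 across flats), round pale body, 29 in diameter, to x = 38, then a taper to 9 at x = 56. Starts lying on the bench, axis 14 to 17 up, cap roughly towards the robot; the cap stops rolling. It balances at mid-length: grip it there.
- lid (a joint): Angle of the hinged lid (rad): 0 shut; grows as it opens; starts standing open at 1.62 to 1.75 (limit 1.8). A stiff hinge: it stays where it is left, and takes up to 0.55 N m to move. The lid is a 136 by 280 mm shell, 32 deep, foam under a flat smooth top that is 124 mm above the bench when shut. It can be pushed from behind, on the outside of the top, over towards the robot and then down.
- lid_hinge (a point): Middle of the lid's hinge line, which runs along the carrier's y at the back of its rim, 92 mm above the bench.
- lid_edge (a point): Middle of the lid's front top edge: 136 mm from the hinge along the lid and 32 mm to the outer side. With the lid shut it is on the latches' side, 124 mm up; with the lid standing open it is at the upper rear, about 230 mm up. The keepers stick out 24 mm from the lid's front wall: with the lid open they reach 255 mm up, so carry tubes above that or keep in front.
- keeper_left (a point): Seat of the left keeper: the middle of the loop's crossbar lies here when hooked. A steel hook 34 mm wide on the lid's front wall, open upwards with the lid shut; the seat is 16 out from the wall, 104 above the bench. Its outer lip, 4 thick, rises 6.5 above this point: lift the bar over it at least 10 above this point (15 is safe). Inside, a 45-degree ramp guides the bar down to the seat.
- lever_left (a joint): Angle of the left latch lever (rad): 0 flat against the carrier's front, pointing down (home); grows as its end swings out and up; 1.57 points straight out; limit 2.4; starts at 1.6 to 1.9 and stays where left (0.035 N m). With the loop hooked it is slack above about 1.24, draws the loop below that, passes dead centre near 0.43 and then goes home by itself or with a slight push; about 4 N at its end.
- pivot_left (a point): Pivot of the left lever: 78 mm from the carrier's middle (+y side), 17 mm out from the carrier's front wall, 62 mm above the bench; it turns about the carrier's y. The lever is a steel plate 30 mm wide, 4 thick, 56 long from here, its outer face 7 off the pivot's axis; press that face (up when raised, outwards when home) about 40 from the pivot.
- bar_left (a point): Middle of the crossbar of the left wire loop, a U: 5 mm round wire, crossbar along the carrier's y, 53 wide outside, two legs 54 long that straddle lever and keeper and turn on the lever, 15 from its pivot. Turns easily, stays where left; starts upright, leaning out 15 to 45 degrees, bar 85 to 115 up. Grip it across the two legs just under the bar and carry it; the lever swings along.
- keeper_right (a point): Seat of the right keeper: the middle of the loop's crossbar lies here when hooked. A steel hook 34 mm wide on the lid's front wall, open upwards with the lid shut; the seat is 16 out from the wall, 104 above the bench. Its outer lip, 4 thick, rises 6.5 above this point: lift the bar over it at least 10 above this point (15 is safe). Inside, a 45-degree ramp guides the bar down to the seat.
- lever_right (a joint): Angle of the right latch lever (rad): 0 flat against the carrier's front, pointing down (home); grows as its end swings out and up; 1.57 points straight out; limit 2.4; starts at 1.6 to 1.9 and stays where left (0.035 N m). With the loop hooked it is slack above about 1.24, draws the loop below that, passes dead centre near 0.43 and then goes home by itself or with a slight push; about 4 N at its end.
- pivot_right (a point): Pivot of the right lever: 78 mm from the carrier's middle (-y side), 17 mm out from the carrier's front wall, 62 mm above the bench; it turns about the carrier's y. The lever is a steel plate 30 mm wide, 4 thick, 56 long from here, its outer face 7 off the pivot's axis; press that face (up when raised, outwards when home) about 40 from the pivot.
- bar_right (a point): Middle of the crossbar of the right wire loop, a U: 5 mm round wire, crossbar along the carrier's y, 53 wide outside, two legs 54 long that straddle lever and keeper and turn on the lever, 15 from its pivot. Turns easily, stays where left; starts upright, leaning out 15 to 45 degrees, bar 85 to 115 up. Grip it across the two legs just under the bar and carry it; the lever swings along.
- reagent: Bystander: amber bottle with a blue cap, 54 mm across, 110 mm tall. Origin: centre of its underside.
- foilcup: Bystander: foil-wrapped beaker, 86 mm across, 99 mm tall. Origin: centre of its underside.
- pipette: Bystander: a hand pipette lying on the bench, about 220 mm long, 26 mm thick. Origin: under its middle.
Not all that is in view belongs to the job. Leave any brown or pink look-alike of the tube0 alone.

How it is judged:
By the outcome, as a careful person would: the job done as asked, in the order asked, and still so for the second after the job is handed in, with the robot touching nothing.
Of tube0, tube1, tube2, tube3 only 2 to 4 are there at a start; the rules pass over those that are not, and their reading is None.
At some moment in a run one of tube0, tube1, tube2, tube3 may be knocked a few centimetres aside while the robot is not near it.
Once in a run the grip may slacken for a moment while it holds something.
It also fails if it takes over 210 s, if anything falls off the work surface, if the arm or the gripper's body presses on something with over 40 N, if the wrist force passes 120 N, or if a joint passes its speed limit or range.

## Robot

A 6-joint arm with a two-finger parallel gripper is mounted at the origin on the work surface. World frame = base frame: x ahead of the robot, y to its left, z up, the work surface at z = 0. Lengths are in m, angles in rad, forces in N, time in s.
With the tool pointing down it reaches from about 0.325 to 0.775 m from the base axis. Payload 9.3 kg.
Tool frame: the origin (TCP) lies at the very end of the fingers, on their centre line; the grasp point (between the pads) lies behind it (grip_point_offset is the y of the grasp point in the tool frame, in m); y points along the fingers, z is the direction in which the jaws open and shut, and the axes are right-handed (so a half turn about y gives the same grasp; the last joint's range is limited). The gripper opens to 85 mm and grips with 20 to 120 N. Pads are 22 mm wide; open, the fingers measure 114 mm over their backs; the gripper's body (76 mm by 85 mm) begins 54 mm behind the grasp point. The pads swing forward as they close: fully open they stand 13 mm farther back than shut.
Start: joints at [1.192, 0.259, 0.021, 1.334, 0, 1.418], TCP at [0.123, 0.536, 0.231] pointing down, gripper open.
Joint ranges: [-3.04, 3.04], [-0.91, 1.82], [-1.04, 1.36], [-1.92, 1.95], [-1.52, 1.45], [-3.14, 3.14]. Speed limits (rad/s): [2.22, 2.22, 2.79, 3.14, 3.14, 3.14].

## Interface

Orientations are given as a unit quaternion [w, x, y, z].
In Python, from workcell import * gives the robot as it stands. The module is installed in compiled form; this text tells all that it offers.
- The arm moves only by the shell command python3 -m pendant 'ROWS' [FORCE]. ROWS is text: rows parted by semicolons, each of 7 numbers parted by spaces: the shift along the tool's x, y, z in cm, then the turn, a rotation vector about the tool's x, y, z in rad, then the finger opening in cm, from 0 to 8.54. A call has 1 to 8 rows; each row shifts and turns the commanded pose from where the row before left it, along the tool's axes as they then stand; what a row does not reach is not made up. A row lasts 1/12 s, in which the tool goes at most 41.7 mm and 7.16 degrees, less where a joint would pass 70% of its speed; a pose out of reach is approached as far as the arm can. A call is refused whole if a number of a shift passes 4.17 or a number of a turn 0.125, either way. A call with a gripper value outside its range is refused whole. The fingers move at their own pace and stop on an object; FORCE is the grip in N (left out, the last holds). Time passes only in rows, so rows that do not move let the fingers close. It gives the time, the measured TCP pose, the force and the opening at its end, in the units of the state.
- state(): the state, without advancing time (a new reading comes with each control period).
- grab_frame(name): name is "scene" or "top"; returns the picture (384x512x3 uint8, red, green, blue); there is no depth.
- get_calibration(name): a dict with "mtx" (3x3 intrinsics, pixels), "dist" ([k1, k2, p1, p2, k3] as OpenCV has them; the pictures are not rectified), "extrinsics" (4x4, takes a point from camera to world coordinates). Camera axes: x right, y down, z forward; pixel columns grow to the right and rows downward; lengths in m; the calibration is good to about 2 mm. A picture is of the moment at which its call begins. get_calibration takes no time and is no camera call.
- close_job(): hands the job in, once; it reports no verdict.
Trained networks look in the newest picture that a camera, given by its name, has taken for a name from the list of things; names that differ only in an ending like _2 or _b are one class to them, and where a whole thing is asked for, a point or a joint stands for the part that bears it (a point fixed in the world has none). Each returns a list of dicts, best first, with "score" (0 to 1); they miss things now and then, are a little off and sometimes report something else, mostly with a low value. They report only what shows in the picture. A call takes as long as a camera call. They do not tell look-alikes from the thing itself.
- find_in(camera, query): "at" ([x, y, z] in m, in the coordinates of the camera as it stood for that picture, good to about 4 mm: the middle of the surface that is visible of it).
- silhouettes(camera, query): "pixels" (384x512 bool, what is visible of it).
The state is a dict: "time_s": time; "joint_pos": joint angles; "joint_vel": joint speeds; "effort": joint torques, N m; "tool_pos": TCP position; "eef_rot": TCP orientation; "contact_force": force on the tool from outside, world axes, zero at the start; "ft_torque": the same for the moment, N m; "width": opening from 0.0 (shut) to 1.0 (fully open).
Only numpy, scipy, OpenCV 4.12 (cv2) and the standard library are available. Lean on these libraries where they do the work, as an engineer would, in place of code of your own. Each camera call takes 0.05 s, during which the arm holds its last target.

## Working session

There is one attempt and no reset: what is moved stays moved. The work goes in short steps, Python scripts to look and compute and a shell command to move; the robot and the scene stay as the last step left them, time stands still between calls to the robot, and variables do not carry over. Pictures are saved under pics/ and viewed, and the job is handed in when it is done.

```bash
mkdir -p pics; ls; python3 - <<'E'
from workcell import *
import cv2
s=state();print(s)
for n in("scene","top"):
    im=grab_frame(n);cv2.imwrite(f"pics/{n}0.png",im[:,:,::-1])
    c=get_calibration(n);print(n,c)
E
```

```text
pics
{'time_s': 0.0, 'joint_pos': array([ 1.19237948e+00,  2.59165146e-01,  2.07321703e-02,  1.33371516e+00,
       -1.95743070e-05,  1.41818012e+00]), 'joint_vel': array([ 0.00012285,  0.00258372,  0.00154597, -0.00142666,  0.00145665,
       -0.00011424]), 'effort': array([ 4.43848021e-04, -5.55642736e+01,  3.44529068e+01,  1.38034308e-02,
       -3.37653346e-04,  4.80587516e-06]), 'tool_pos': array([0.12304322, 0.53574867, 0.23066923]), 'eef_rot': array([-0.70214184,  0.70306785, -0.07978181,  0.07954433]), 'contact_force': array([-0.22944219, -0.62919922,  0.07346953]), 'ft_torque': array([-0.02076982, -0.01132008,  0.00929409]), 'width': 1.0004487063884313}
scene {'mtx': array([[366.87116285,   0.        , 257.66935034],
       [  0.        , 366.87116285, 198.95463374],
       [  0.        ,   0.        ,   1.        ]]), 'dist': array([-0.05646759,  0.        ,  0.        ,  0.        ,  0.        ]), 'extrinsics': array([[ 0.87584959,  0.27536866, -0.39630744,  0.85130522],
       [ 0.48256757, -0.49294162,  0.72397313, -0.76194182],
       [ 0.00400308, -0.82533669, -0.56462671,  0.69427361],
       [ 0.        ,  0.        ,  0.        ,  1.        ]])}
top {'mtx': array([[386.84611757,   0.        , 262.38999447],
       [  0.        , 386.84611757, 200.28642318],
       [  0.        ,   0.        ,   1.        ]]), 'dist': array([0.00218865, 0.        , 0.        , 0.        , 0.        ]), 'extrinsics': array([[ 4.02949100e-03, -9.90053112e-01,  1.40636407e-01,
         2.94268211e-01],
       [-9.99991880e-01, -3.98111400e-03,  6.25328666e-04,
        -5.06749826e-03],
       [-5.92190242e-05, -1.40637785e-01, -9.90061114e-01,
         1.23084820e+00],
       [ 0.00000000e+00,  0.00000000e+00,  0.00000000e+00,
         1.00000000e+00]])}
```

View pics/scene0.png

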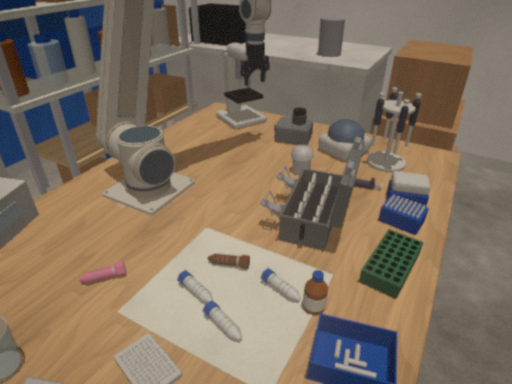

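View pics/top0.png

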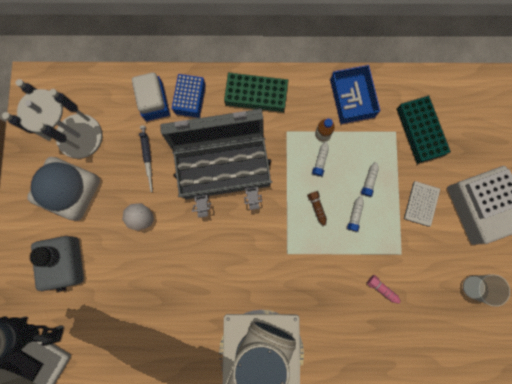

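The top view shows three blue-capped pale tubes at (320,160), (371,180) and (356,213). The look-alikes are the brown one at (317,208) and the pink one at (383,290). The carrier is at (222,160) with its latches at (203,207) and (254,200). The reagent is at (325,130), the foil cup at about (137,217) and the pipette at (148,165).

```bash
cat > h.py <<'E'
from workcell import *
import numpy as np, cv2
def cal(n):
    c=get_calibration(n); return c["mtx"],c["dist"],c["extrinsics"]
def ray(n,uv):
    K,d,E=cal(n)
    p=cv2.undistortPoints(np.array(uv,float).reshape(-1,1,2),K,d).reshape(-1,2)
    D=np.c_[p,np.ones(len(p))]@E[:3,:3].T
    return E[:3,3],D
def atz(n,uv,z):
    o,D=ray(n,uv); return o+D*((z-o[2])/D[:,2])[:,None]
def proj(n,P):
    K,d,E=cal(n); R=E[:3,:3].T
    return cv2.projectPoints(np.array(P,float).reshape(-1,1,3),cv2.Rodrigues(R)[0],-R@E[:3,3],K,d)[0].reshape(-1,2)
def toworld(n,p):
    E=cal(n)[2]; return E[:3,:3]@np.array(p)+E[:3,3]
def crop(n,im,c,r,k,name):
    x,y=map(int,c); a=im[max(0,y-r):y+r,max(0,x-r):x+r,::-1]
    cv2.imwrite(name,cv2.resize(a,None,fx=k,fy=k,interpolation=cv2.INTER_CUBIC))
def R(q):
    from scipy.spatial.transform import Rotation as Ro
    return Ro.from_quat([q[1],q[2],q[3],q[0]]).as_matrix()
E
python3 - <<'E'
from h import *
for n in("top","scene"):
    im=grab_frame(n)
    for q in("tube0","carrier","bar_left","bar_right","keeper_left","lever_left","lid","reagent"):
        r=find_in(n,q)
        for a in r[:6]: print(n,q,round(a["score"],2),toworld(n,a["at"]).round(3),proj(n,toworld(n,a["at"])).round(0)[0])
im=grab_frame("top");crop("top",im,(340,185),60,6,"pics/ctop.png");crop("top",im,(222,165),65,6,"pics/ctop2.png")
im=grab_frame("scene");crop("scene",im,(310,200),65,6,"pics/cs.png")
print(R(state()["eef_rot"]).round(3))
E
```

```text
top tube0 0.85 [ 0.419 -0.297  0.024] [356. 215.]
top tube0 0.78 [ 0.597 -0.193  0.028] [322. 160.]
top tube0 0.6 [ 0.533 -0.348  0.032] [371. 179.]
top tube0 0.57 [ 0.198 -0.375  0.023] [384. 288.]
top tube0 0.57 [ 0.444 -0.182  0.027] [319. 207.]
top carrier 0.68 [0.596 0.126 0.082] [220. 155.]
top carrier 0.61 [0.643 0.136 0.17 ] [213. 131.]
top bar_left 0.61 [0.43  0.178 0.11 ] [200. 208.]
top keeper_left 0.69 [0.649 0.137 0.17 ] [213. 129.]
top lever_left 0.8 [0.434 0.177 0.073] [202. 208.]
top lever_left 0.54 [ 0.684 -0.198  0.073] [325. 129.]
top lid 0.6 [0.648 0.135 0.174] [214. 129.]
top reagent 0.91 [ 0.681 -0.201  0.074] [326. 130.]
top reagent 0.57 [0.404 0.365 0.089] [138. 217.]
top reagent 0.5 [0.436 0.179 0.076] [201. 207.]
top reagent 0.17 [0.648 0.136 0.169] [213. 129.]
scene tube0 0.62 [ 0.195 -0.376  0.024] [103. 271.]
scene tube0 0.57 [ 0.541 -0.354  0.025] [222. 321.]
scene tube0 0.56 [ 0.43  -0.304  0.025] [195. 287.]
scene tube0 0.28 [0.576 0.055 0.07 ] [310. 212.]
scene carrier 0.82 [0.579 0.056 0.074] [311. 211.]
scene carrier 0.35 [0.439 0.177 0.077] [285. 178.]
scene bar_left 0.56 [0.579 0.059 0.074] [312. 210.]
scene bar_right 0.61 [0.459 0.012 0.095] [267. 201.]
scene bar_right 0.29 [0.439 0.175 0.076] [285. 179.]
scene keeper_left 0.97 [0.666 0.013 0.22 ] [343. 182.]
scene lever_left 0.7 [0.438 0.175 0.079] [285. 178.]
scene lid 0.85 [0.67  0.013 0.221] [344. 182.]
scene reagent 0.94 [ 0.698 -0.217  0.062] [315. 294.]
[[ 0.975  0.     0.224]
 [-0.224  0.     0.975]
 [ 0.    -1.     0.   ]]
```

View pics/ctop.png

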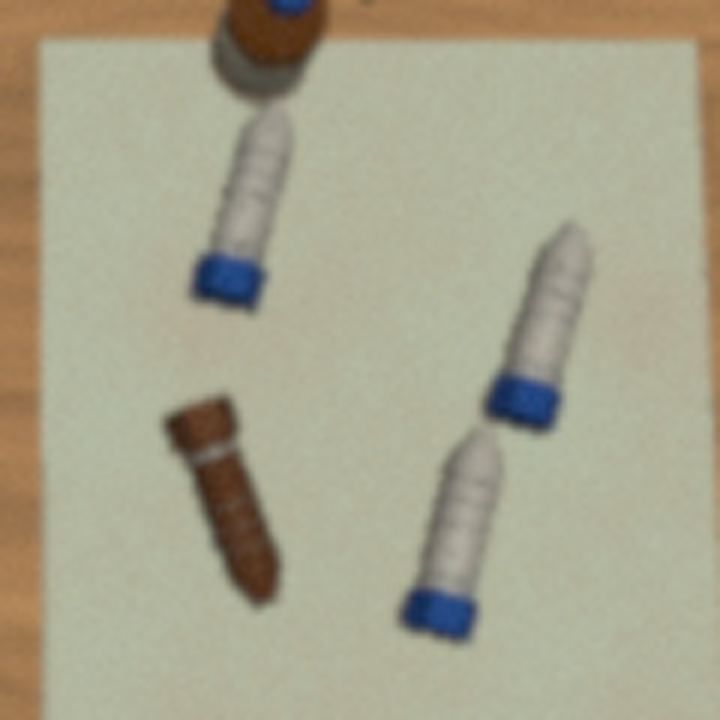

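View pics/ctop2.png

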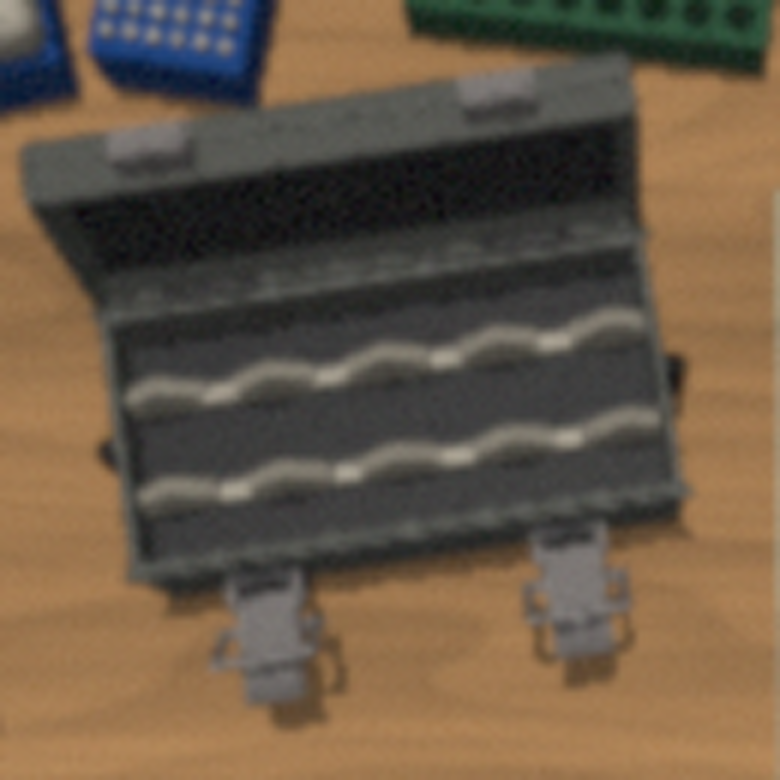

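View pics/cs.png

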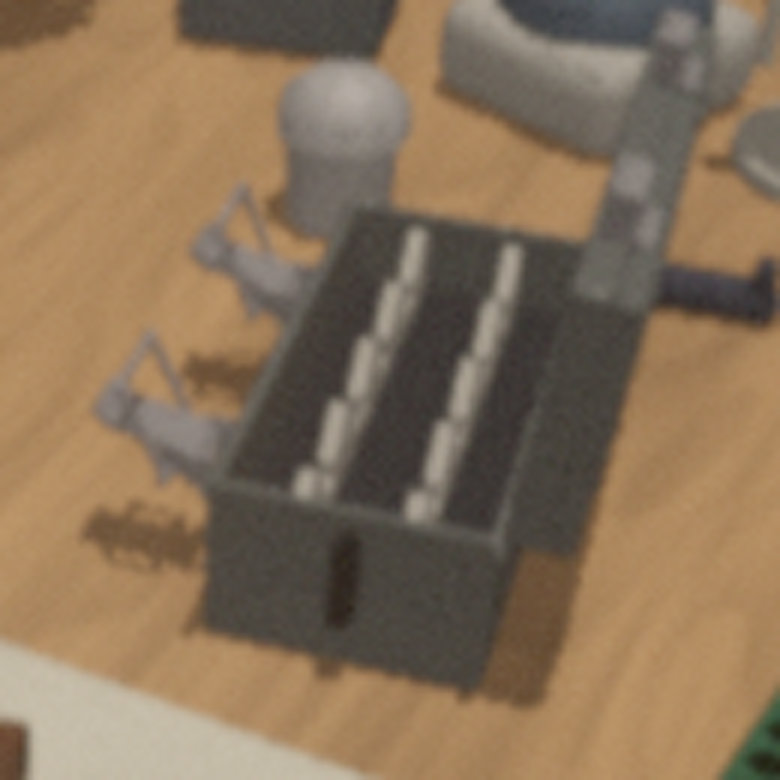

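```bash
python3 - <<'E'
from h import *
from scipy.optimize import least_squares
obj=np.array([[-.068,.14,.092],[-.068,-.14,.092],[.068,.14,.092],[.068,-.14,.092]])
ot=np.array([[178.3,196.3],[271.2,181.7],[174.5,152.5],[263.7,139.2]])
os_=np.array([[304.2,170],[279.2,215],[np.nan]*2,[328.3,225.8]])
def T(p,P):
    c,s=np.cos(p[2]),np.sin(p[2]);return np.c_[c*P[:,0]-s*P[:,1]+p[0],s*P[:,0]+c*P[:,1]+p[1],P[:,2]]
def f(p):
    r=np.r_[(proj("top",T(p,obj))-ot).ravel(),(proj("scene",T(p,obj))-os_).ravel()]
    return r[~np.isnan(r)]
s=least_squares(f,[.59,.12,.15],loss='soft_l1');p=s.x;print(p.round(4),f(p).round(1))
im=grab_frame("top").copy();sc=grab_frame("scene").copy()
ny=[-.087,-.029,.029,.087]
pts=np.array([[x,y,.078] for x in(-.026,.026) for y in ny]+[[-.085,s*.078,.062] for s in(1,-1)]);pts=np.r_[pts,obj]
for n,i in(("top",im),("scene",sc)):
    i=cv2.resize(i,None,fx=4,fy=4,interpolation=cv2.INTER_CUBIC)
    for q in proj(n,T(p,pts)): cv2.circle(i,(int(q[0]*4+1.5),int(q[1]*4+1.5)),3,(255,0,0),-1)
    c=(860,660) if n=="top" else (1240,800)
    cv2.imwrite(f"pics/fit_{n}.png",i[c[1]-290:c[1]+290,c[0]-300:c[0]+300,::-1])
im=grab_frame("top")
for a in silhouettes("top","tube0"):
    m=a["pixels"];ys,xs=np.nonzero(m);P=atz("top",np.c_[xs,ys],.022)[:,:2]
    mu=P.mean(0);e=np.linalg.svd(P-mu,full_matrices=False)[2][0];e=e*np.sign(e[0]);t=(P-mu)@e
    col=im[ys,xs].astype(float);blue=col[:,2]>col[:,0]+30
    mid=mu+e*(t.max()+t.min())/2
    print(round(a["score"],2),len(xs),"mid",mid.round(4),"ang",np.arctan2(e[1],e[0]).round(3),"len",np.ptp(t).round(3),"bluet",t[blue].mean().round(3) if blue.any() else None)
E
```

```text
[0.559  0.1186 0.1646] [ 0.2 -0.6  0.1 -0.8 -1.8 -0.7  0.3 -1.7 -1.9 -2.5 -1.1  0.  -0.9 -0.4]
0.91 358 mid [ 0.4257 -0.2992] ang -0.269 len 0.114 bluet -0.038
0.82 360 mid [ 0.5338 -0.348 ] ang -0.308 len 0.117 bluet -0.034
0.69 364 mid [ 0.4412 -0.1802] ang 0.324 len 0.112 bluet None
0.67 311 mid [ 0.6002 -0.1918] ang -0.292 len 0.112 bluet -0.035
0.47 7987 mid [0.6108 0.151 ] ang 1.383 len 0.386 bluet None
```

View pics/fit_top.png

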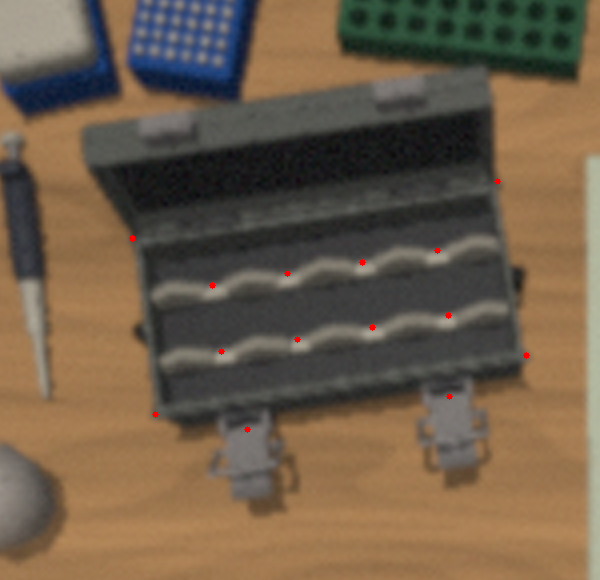

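View pics/fit_scene.png

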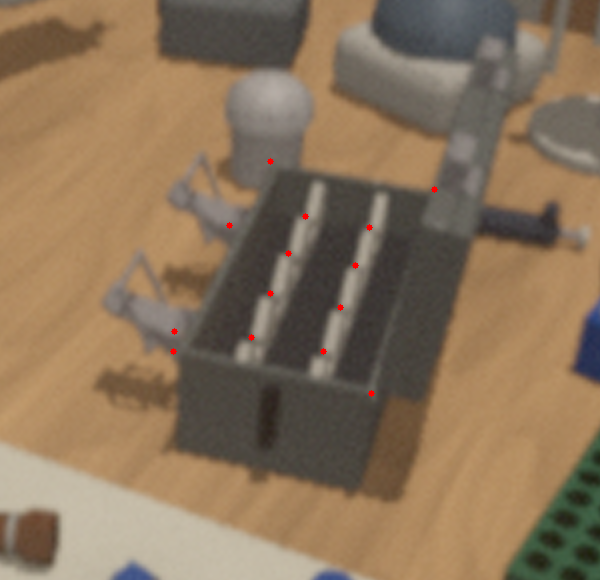

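```bash
cat > fit.py <<'E'
from h import *
from scipy.optimize import least_squares
objt=np.array([[-.068,.14,.092],[-.068,-.14,.092]]+[[x,y,.070] for x in(-.026,.026) for y in(.087,.029,-.029,-.087)])
ot=np.array([[178.5,195.6],[270.3,182.0],[195.8,181.3],[214.6,178.3],[233.3,175.8],[251.6,172.6],[193.6,164.9],[211.9,162.3],[231.1,159.1],[249.3,156.4]])
objs=np.array([[-.068,.14,.092],[-.068,-.14,.092],[.068,-.14,.092],[-.068,-.14,0],[.068,-.14,0]])
os_=np.array([[304.1,169.6],[280.5,215.7],[327.8,224.6],[279.1,238.9],[324.6,248.9]])
def T(p,P):
    c,s=np.cos(p[2]),np.sin(p[2]);P=np.atleast_2d(P);return np.c_[c*P[:,0]-s*P[:,1]+p[0],s*P[:,0]+c*P[:,1]+p[1],P[:,2]]
if __name__=="__main__":
    def f(q):
        p=q[:3];return np.r_[(proj("top",T(p,objt))+q[3:5]-ot).ravel(),(proj("scene",T(p,objs))+q[5:7]-os_).ravel(),q[3:]/.4]
    for g in(f,):
        s=least_squares(g,[.559,.1186,.165,0,0,0,0],loss='soft_l1');print(s.x.round(4));r=f(s.x);print(r[:20].reshape(-1,2).round(1).tolist(),r[20:30].reshape(-1,2).round(1).tolist())
E
python3 fit.py
```

```text
[ 0.5585  0.1198  0.1613  0.3254  0.4809  0.8445 -0.0766]
[[-0.2, 0.5], [0.8, -0.3], [-0.4, -0.2], [-0.4, -0.1], [-0.3, -0.5], [0.1, -0.2], [-0.5, -0.2], [-0.0, -0.5], [-0.6, -0.2], [-0.2, -0.3]] [[-0.7, -2.4], [-1.7, -1.1], [0.3, 0.5], [-1.4, 1.3], [-0.3, 2.1]]
```

```bash
cat >> h.py <<'E'
from scipy.spatial.transform import Rotation as Ro
CP=np.array([.5585,.1198,.1613])
def C(P,p=CP):
    c,s=np.cos(p[2]),np.sin(p[2]);P=np.asarray(P,float);return np.array([c*P[0]-s*P[1]+p[0],s*P[0]+c*P[1]+p[1],P[2]])
def go(target,yaw=None,tilt=None):
    s=state();A=R(s["eef_rot"]);d=A.T@(np.array(target)-s["tool_pos"])*100
    print("t",round(s["time_s"],2),"tcp",s["tool_pos"].round(4),"yaw",np.arctan2(A[1,0],A[0,0]).round(3),"down",A[:,1].round(3),"w",round(s["width"],3),"F",s["contact_force"].round(1))
    print("tool delta cm",d.round(2),"|d|",np.linalg.norm(d).round(1))
    if yaw is not None:
        x=np.array([np.cos(yaw),np.sin(yaw),0]);y=np.array([0,0,-1.]);B=np.c_[x,y,np.cross(x,y)]
        print("rotvec tool",Ro.from_matrix(A.T@B).as_rotvec().round(3))
E
python3 - <<'E'
from h import *
import workcell
print([n for n in dir(workcell) if not n.startswith('_')], getattr(workcell,'grip_point_offset',None))
go([.60,-.192,.2],-.29)
grab_frame("top")
for q in ("reagent",):
  for a in silhouettes("top",q)[:1]:
    ys,xs=np.nonzero(a["pixels"]);print(xs.min(),xs.max(),ys.min(),ys.max())
    P=atz("top",np.c_[xs,ys],.07);print(P.min(0),P.max(0))
grab_frame("scene")
for a in silhouettes("scene","reagent")[:1]:
    ys,xs=np.nonzero(a["pixels"]);b=ys.max();print(b,xs[ys>b-3].mean(),atz("scene",[[xs[ys>b-3].mean(),b-3]],0))
print(C([0,-.087,.084]),C([0,-.029,.084]),C([0,.029,.084]))
E
```

```text
['PlanningError', 'close_job', 'find_in', 'get_calibration', 'grab_frame', 'grip_point_offset', 'silhouettes', 'state'] -0.0187
t 1.3 tcp [0.1231 0.536  0.2313] yaw -0.226 down [ 0.  0. -1.] w 1.0 F [-0.5  0.6  0. ]
tool delta cm [ 62.78   3.13 -60.28] |d| 87.1
rotvec tool [-0.     0.064 -0.   ]
316 334 119 139
[ 0.65178583 -0.22655415  0.07      ] [ 0.71645624 -0.16996763  0.07      ]
315 313.77272727272725 [[ 0.70227848 -0.21558359  0.        ]]
[0.57247233 0.03392932 0.084     ] [0.56315744 0.09117644 0.084     ] [0.55384256 0.14842356 0.084     ]
```

```bash
r="2.8 0 -2.7 0 0 0 8.5"
python3 -m pendant '2.8 0 -2.7 0 0.01 0 8.5;2.8 0 -2.7 0 0.01 0 8.5;2.8 0 -2.7 0 0.01 0 8.5;2.8 0 -2.7 0 0.01 0 8.5;2.8 0 -2.7 0 0.01 0 8.5;2.8 0 -2.7 0 0.01 0 8.5;2.8 0 -2.7 0 0 0 8.5;2.8 0 -2.7 0 0 0 8.5' 40
python3 -m pendant '2.8 0 -2.7 0 0 0 8.5;2.8 0 -2.7 0 0 0 8.5;2.8 0 -2.7 0 0 0 8.5;2.8 0 -2.7 0 0 0 8.5;2.8 0 -2.7 0 0 0 8.5;2.8 0 -2.7 0 0 0 8.5;2.8 0 -2.7 0 0 0 8.5;0 0 0 0 0 0 8.5'
python3 - <<'E'
from h import *
go([.60,-.192,.2],-.29)
E
```

```text
time_s: 2.17
tool_pos: [0.2845, 0.2682, 0.2315]
eef_rot: [0.7, -0.7, 0.1, -0.101]
contact_force: [0.3, 0.7, 0.4]
width: 0.993
time_s: 2.83
tool_pos: [0.4219, 0.0282, 0.231]
eef_rot: [-0.699, 0.7, -0.102, 0.103]
contact_force: [-0.4, -0.1, 0.0]
width: 0.995
t 2.83 tcp [0.4219 0.0282 0.231 ] yaw -0.291 down [ 0.001 -0.002 -1.   ] w 0.995 F [-0.4 -0.1  0. ]
tool delta cm [ 23.38   3.15 -15.98] |d| 28.5
rotvec tool [ 0.001 -0.001  0.001]
```

```bash

python3 -m pendant '2.9 0 -2 0 0 0 8.5;2.9 0 -2 0 0 0 8.5;2.9 0 -2 0 0 0 8.5;2.9 0 -2 0 0 0 8.5;2.9 0 -2 0 0 0 8.5;2.9 0 -2 0 0 0 8.5;2.9 0 -2 0 0 0 8.5;3.1 0 -2 0 0 0 8.5'
python3 -m pendant '0 2 0 0 0 0 6;0 2 0 0 0 0 6;0 2 0 0 0 0 6;0 2 0 0 0 0 6;0 0 0 0 0 0 6'
python3 - <<'E'
from h import *
go([.60,-.192,.15],-.29)
im=grab_frame("top");crop("top",im,(325,160),50,6,"pics/a.png")
im=grab_frame("scene");crop("scene",im,(290,270),60,6,"pics/b.png")
E
```

```text
time_s: 3.5
tool_pos: [0.5991, -0.1876, 0.2313]
eef_rot: [-0.7, 0.7, -0.101, 0.101]
contact_force: [0.7, 0.0, 0.5]
width: 0.992
time_s: 3.92
tool_pos: [0.5968, -0.1855, 0.1472]
eef_rot: [0.701, -0.699, 0.103, -0.099]
contact_force: [-0.1, -0.5, -0.3]
width: 0.703
t 3.92 tcp [ 0.5968 -0.1855  0.1472] yaw -0.286 down [-0.006  0.003 -1.   ] w 0.703 F [-0.1 -0.5 -0.3]
tool delta cm [ 0.49 -0.28 -0.53] |d| 0.8
rotvec tool [-0.001  0.004 -0.006]
```

View pics/a.png

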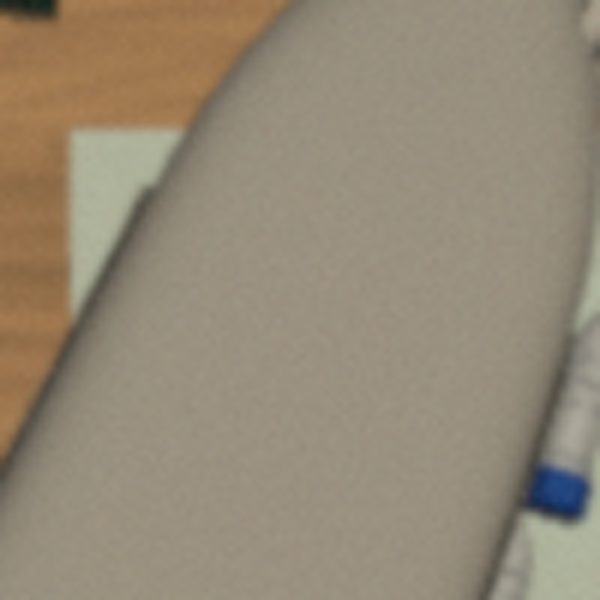

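View pics/b.png

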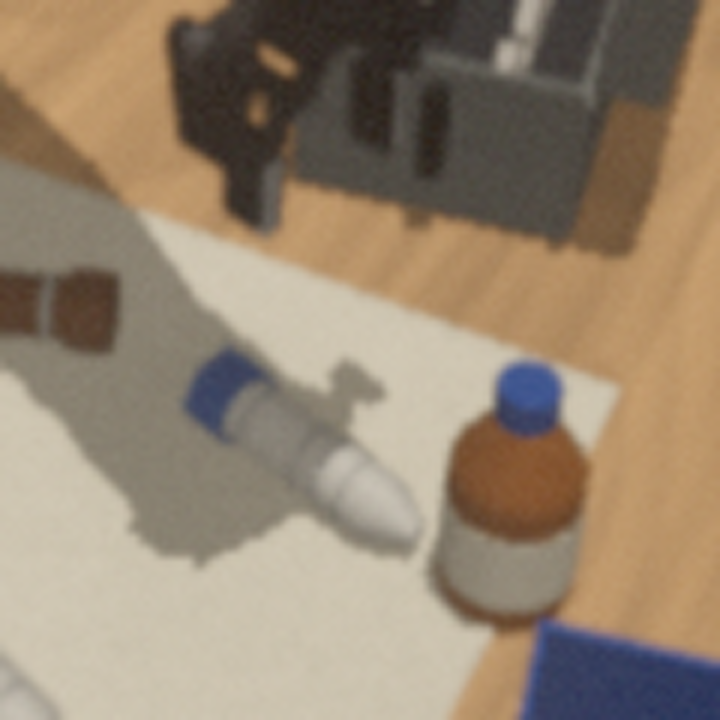

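```bash
python3 - <<'E'
from h import *
im=grab_frame("scene")
for a in silhouettes("scene","tube0"):
    m=a["pixels"];ys,xs=np.nonzero(m);P=atz("scene",np.c_[xs,ys],.02)[:,:2]
    mu=P.mean(0);e=np.linalg.svd(P-mu,full_matrices=False)[2][0];e=e*np.sign(e[0]);t=(P-mu)@e
    print(round(a["score"],2),len(xs),"mid",(mu+e*(t.max()+t.min())/2).round(4),"ang",np.arctan2(e[1],e[0]).round(3),"len",np.ptp(t).round(3),(xs.mean(),ys.mean()))
print(atz("scene",[[298.7,298.7]],.0145), "pred tip",[.60+.056*np.cos(.29),-.192-.056*np.sin(.29)])
s=state();A=R(s["eef_rot"])
for h in(.03,.044):
  for b in (0,.006): print(h,b,proj("scene",s["tool_pos"]-A[:,2]*h-A[:,1]*b))
E
```

```text
0.98 553 mid [ 0.1942 -0.3801] ang 0.88 len 0.112 (np.float64(103.499095840868), np.float64(272.6094032549729))
0.89 467 mid [ 0.4457 -0.181 ] ang 0.351 len 0.114 (np.float64(229.9100642398287), np.float64(259.4796573875803))
0.71 520 mid [ 0.6015 -0.193 ] ang -0.349 len 0.125 (np.float64(279.2711538461538), np.float64(283.8557692307692))
0.65 468 mid [ 0.4234 -0.2993] ang -0.311 len 0.122 (np.float64(194.45299145299145), np.float64(286.21794871794873))
0.64 592 mid [ 0.5369 -0.3498] ang -0.365 len 0.124 (np.float64(222.11148648648648), np.float64(320.2820945945946))
0.29 3786 mid [0.5636 0.3496] ang -1.514 len 0.776 (np.float64(324.0039619651347), np.float64(201.93396724775488))
[[ 0.65966148 -0.20798272  0.0145    ]] pred tip [np.float64(0.653661657028711), np.float64(-0.2080133246058708)]
0.03 0 [[272.80292474 247.01009857]]
0.03 0.006 [[272.87584713 244.94985964]]
0.044 0 [[268.38624489 250.04277208]]
0.044 0.006 [[268.44079538 247.97493652]]
```

```bash

python3 -m pendant '0.3 2 -0.7 0 0 0 6;0 2.5 0 0 0 0 6;0 2.5 0 0 0 0 6;0 2 0 0 0 0 6;0 1.5 0 0 0 0 6;0 0 0 0 0 0 6'
python3 - <<'E'
from h import *
go([.599,-.1925,.004],-.29)
im=grab_frame("scene");crop("scene",im,(290,270),60,6,"pics/b2.png")
E
```

```text
time_s: 4.62
tool_pos: [0.5984, -0.1934, 0.0446]
eef_rot: [0.7, -0.7, 0.102, -0.1]
contact_force: [-0.4, 0.3, -0.4]
width: 0.702
t 4.62 tcp [ 0.5984 -0.1934  0.0446] yaw -0.286 down [-0.003  0.001 -1.   ] w 0.702 F [-0.4  0.3 -0.4]
tool delta cm [0.04 4.06 0.1 ] |d| 4.1
rotvec tool [-0.     0.004 -0.003]
```

View pics/b2.png

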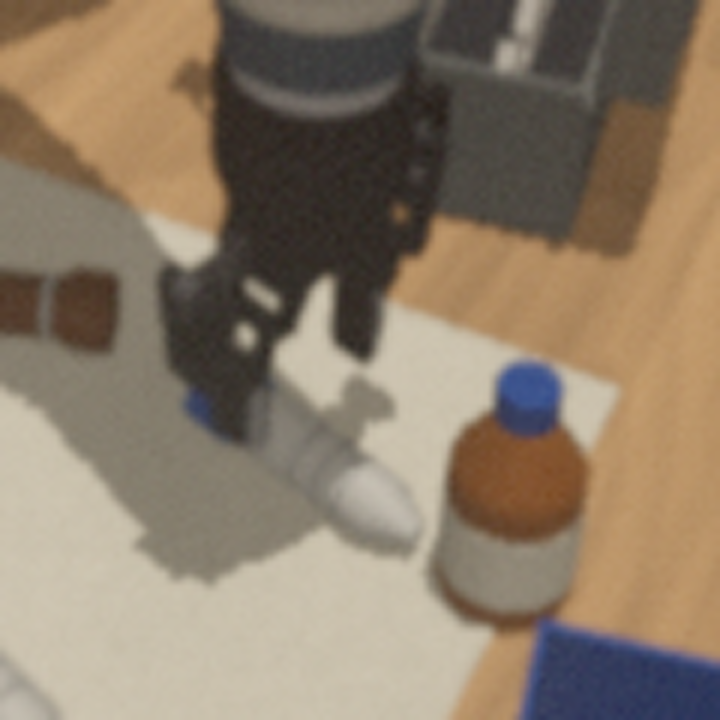

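```bash

python3 -m pendant '0 1.5 0 0 0 0 6;0 1.5 0 0 0 0 6;0 1 0 0 0 0 6;0 0 0 0 0 0 6'
python3 -m pendant '0 0 0 0 0 0 2;0 0 0 0 0 0 2;0 0 0 0 0 0 2;0 0 0 0 0 0 2;0 0 0 0 0 0 2;0 0 0 0 0 0 2' 60
python3 -m pendant '0 -1.5 0 0 0 0 2;0 -1.5 0 0 0 0 2;0 -1 0 0 0 0 2;0 0 0 0 0 0 2'
python3 - <<'E'
from h import *
go(C([0,.029,.25]),.161)
im=grab_frame("scene");crop("scene",im,(290,270),60,6,"pics/b3.png")
E
```

```text
time_s: 5.0
tool_pos: [0.5991, -0.1937, 0.006]
eef_rot: [0.7, -0.7, 0.101, -0.1]
contact_force: [0.4, 0.9, -0.4]
width: 0.703
time_s: 5.5
tool_pos: [0.6, -0.1942, 0.0079]
eef_rot: [-0.7, 0.7, -0.1, 0.102]
contact_force: [0.5, 0.2, 5.1]
width: 0.317
time_s: 5.83
tool_pos: [0.6005, -0.1943, 0.049]
eef_rot: [-0.699, 0.7, -0.099, 0.102]
contact_force: [0.9, -0.4, -0.5]
width: 0.313
t 5.83 tcp [ 0.6005 -0.1943  0.049 ] yaw -0.286 down [ 0.004 -0.002 -1.   ] w 0.313 F [ 0.9 -0.4 -0.5]
tool delta cm [-14.05 -20.18  31.56] |d| 40.0
rotvec tool [ 0.002 -0.447  0.004]
```

View pics/b3.png

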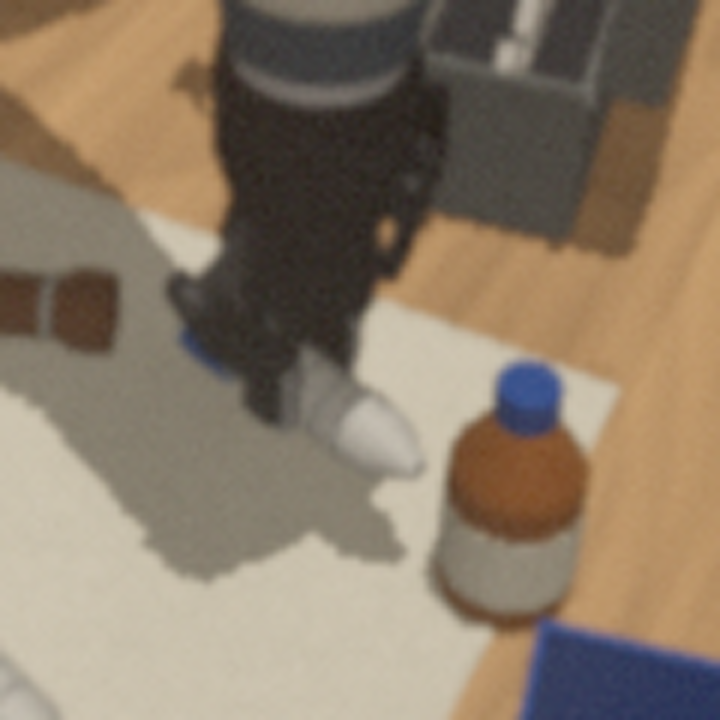

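```bash

python3 -m pendant '-1 -3 0 0 0 0 2;-1 -3 0.5 0 0 0 2;-1.4 -3 2 0 0 0 2;-1.4 -2 3.1 0 0 0 2;-1.4 0 3.1 0 0 0 2;-1.4 0 3.1 0 0 0 2;-1.4 0 3.1 0 0 0 2;-1.4 0 3.1 0 0 0 2'
python3 -m pendant '-1.4 0 3.1 0 0 0 2;-1.4 0 3.1 0 -0.1 0 2;-1.4 0 3 0 -0.1 0 2;-1 0 3 0 -0.1 0 2;0 0 0 0 -0.1 0 2;0 0 0 0 -0.047 0 2;0 0 0 0 0 0 2'
python3 - <<'E'
from h import *
go(C([0,.029,.15]),.161)
im=grab_frame("scene");crop("scene",im,(310,200),65,6,"pics/c1.png")
E
```

```text
time_s: 6.55
tool_pos: [0.5494, 0.0097, 0.1557]
eef_rot: [0.7, -0.7, 0.101, -0.101]
contact_force: [1.5, 0.7, -0.6]
width: 0.315
time_s: 7.13
tool_pos: [0.5247, 0.1392, 0.1555]
eef_rot: [-0.705, 0.705, 0.058, -0.059]
contact_force: [-0.4, -0.3, -1.6]
width: 0.315
t 7.13 tcp [0.5247 0.1392 0.1555] yaw 0.165 down [-0.001 -0.    -1.   ] w 0.315 F [-0.4 -0.3 -1.6]
tool delta cm [3.03 0.55 0.43] |d| 3.1
rotvec tool [-0.     0.004 -0.001]
```

View pics/c1.png

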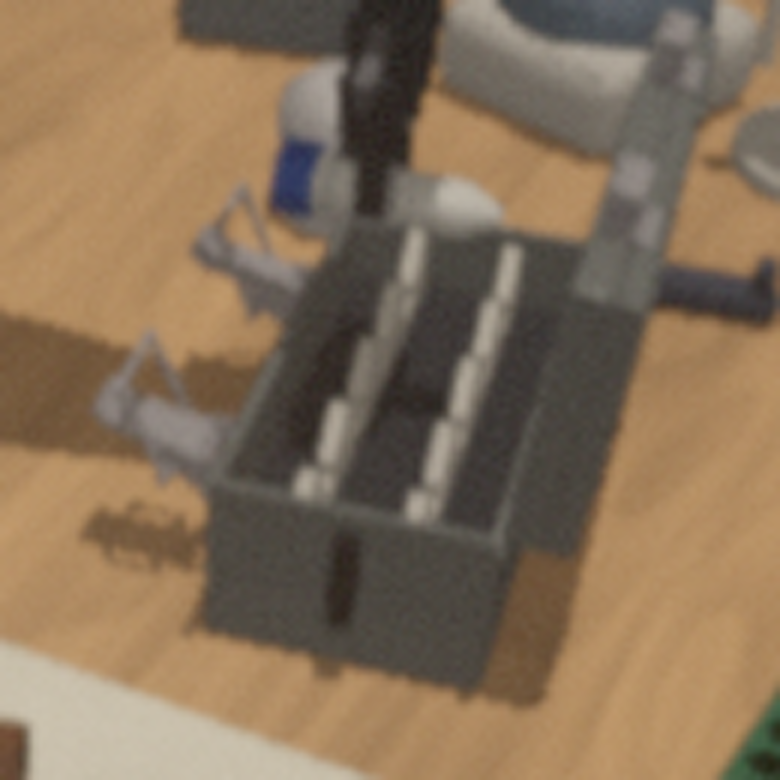

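```bash

python3 -m pendant '1.5 0 0.4 0 0 0 2;1.5 0 0 0 0 0 2;0 1.5 0 0 0 0 2;0 1.5 0 0 0 0 2;0 0.8 0 0 0 0 2;0 0 0 0 0 0 2'
python3 - <<'E'
from h import *
go(C([0,.029,.092]),.161)
im=grab_frame("scene");crop("scene",im,(310,200),65,6,"pics/c2.png")
im=grab_frame("top");crop("top",im,(222,165),65,6,"pics/c3.png")
E
```

```text
time_s: 7.68
tool_pos: [0.5531, 0.1466, 0.1161]
eef_rot: [-0.705, 0.705, 0.055, -0.058]
contact_force: [0.6, -0.4, -1.1]
width: 0.312
t 7.68 tcp [0.5531 0.1466 0.1161] yaw 0.159 down [-0.004 -0.    -1.   ] w 0.312 F [ 0.6 -0.4 -1.1]
tool delta cm [0.11 2.41 0.17] |d| 2.4
rotvec tool [-0.    -0.002 -0.004]
```

View pics/c2.png

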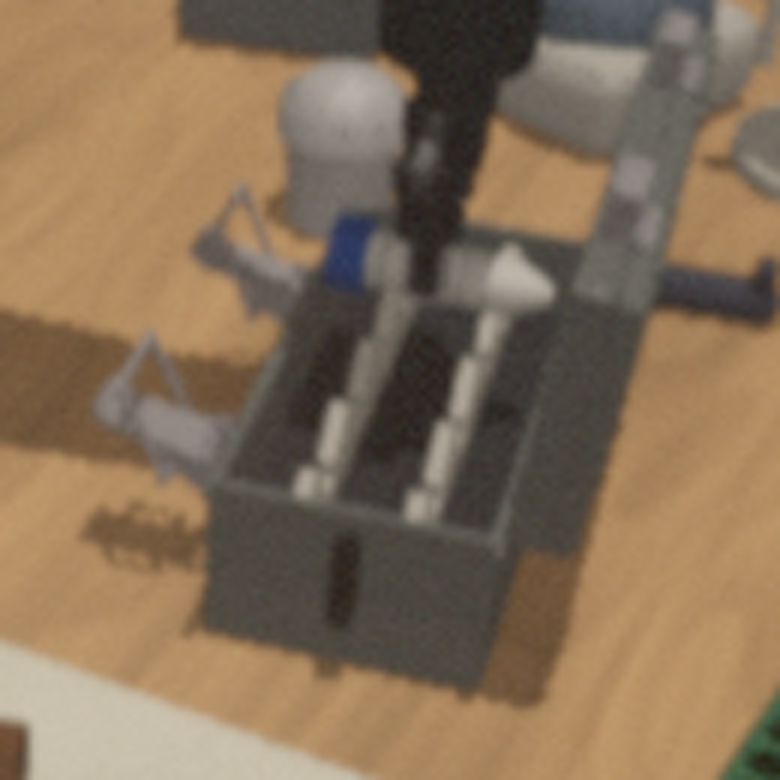

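View pics/c3.png

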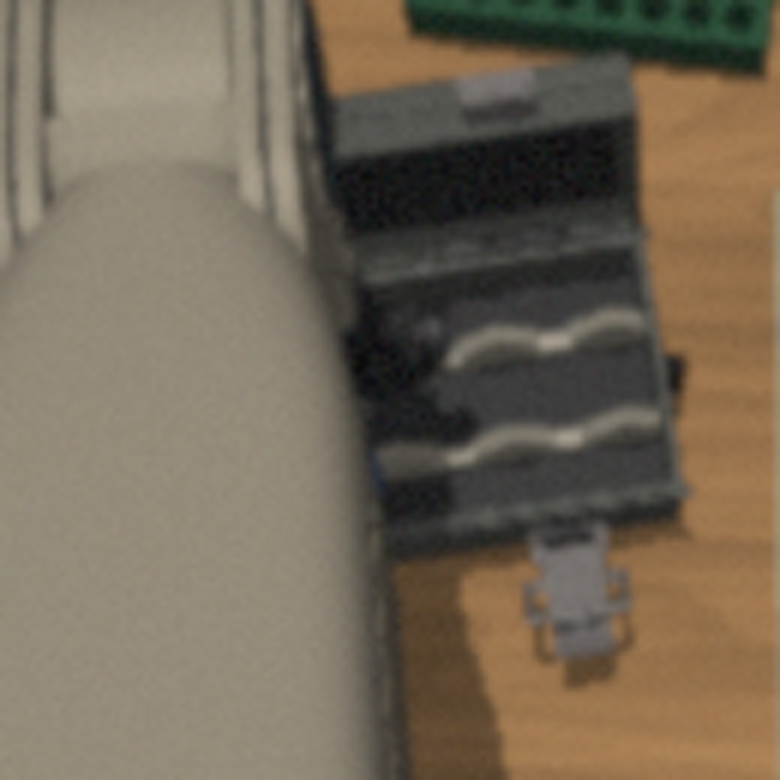

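```bash

python3 -m pendant '0.1 0.8 0.1 0 0 0 2;0 0.6 0 0 0 0 2;0 0.6 0 0 0 0 2;0 0 0 0 0 0 2'
python3 - <<'E'
from h import *
go(C([0,.029,.092]),.161)
im=grab_frame("scene");crop("scene",im,(320,175),40,8,"pics/c4.png")
E
```

```text
time_s: 8.12
tool_pos: [0.5544, 0.1483, 0.097]
eef_rot: [-0.705, 0.705, 0.056, -0.057]
contact_force: [0.3, -0.0, -0.9]
width: 0.314
t 8.12 tcp [0.5544 0.1483 0.097 ] yaw 0.161 down [-0.002 -0.    -1.   ] w 0.314 F [ 0.3 -0.  -0.9]
tool delta cm [-0.05  0.5   0.02] |d| 0.5
rotvec tool [-0.     0.    -0.002]
```

View pics/c4.png

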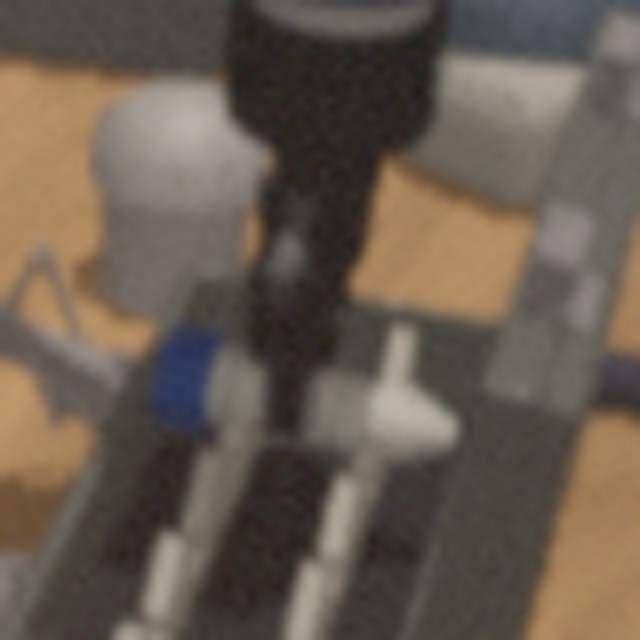

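```bash

python3 -m pendant '0 0.3 0 0 0 0 2;0 0.2 0 0 0 0 2;0 0 0 0 0 0 2'
python3 -m pendant '0 0.2 0 0 0 0 2;0 0.1 0 0 0 0 2;0 0 0 0 0 0 2'
```

```text
time_s: 8.42
tool_pos: [0.5549, 0.1483, 0.093]
eef_rot: [-0.705, 0.705, 0.057, -0.057]
contact_force: [0.4, -0.4, -1.0]
width: 0.311
time_s: 8.67
tool_pos: [0.5549, 0.1483, 0.0901]
eef_rot: [0.705, -0.705, -0.057, 0.057]
contact_force: [-1.1, 0.4, -2.1]
width: 0.313
```

```bash

python3 -m pendant '0 0.15 0 0 0 0 2;0 0.15 0 0 0 0 2;0 0 0 0 0 0 2'
python3 - <<'E'
from h import *
im=grab_frame("scene");crop("scene",im,(320,175),40,8,"pics/c5.png")
E
```

```text
time_s: 8.92
tool_pos: [0.5549, 0.1483, 0.087]
eef_rot: [-0.705, 0.705, 0.057, -0.057]
contact_force: [0.3, 0.3, -1.2]
width: 0.316
```

View pics/c5.png

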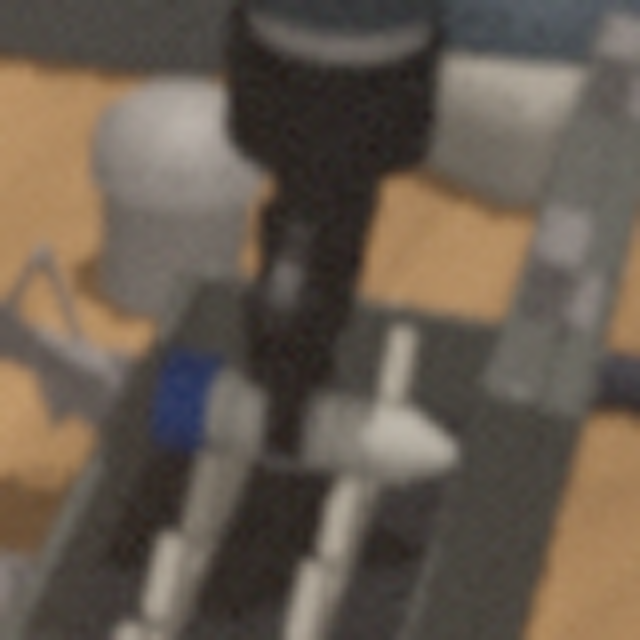

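```bash

python3 -m pendant '0 0.4 0 0 0 0 2;0 0.3 0 0 0 0 2;0 0.2 0 0 0 0 2;0 0 0 0 0 0 2'
python3 -m pendant '0 0.1 0 0 0 0 2;0 0.1 0 0 0 0 2;0 0 0 0 0 0 2'
python3 - <<'E'
from h import *
im=grab_frame("scene");crop("scene",im,(320,175),40,8,"pics/c6.png")
E
```

```text
time_s: 9.3
tool_pos: [0.555, 0.1486, 0.0781]
eef_rot: [0.705, -0.705, -0.057, 0.057]
contact_force: [-0.4, 1.9, 0.3]
width: 0.319
time_s: 9.55
tool_pos: [0.5552, 0.1493, 0.0769]
eef_rot: [0.705, -0.704, -0.058, 0.057]
contact_force: [-2.6, 5.2, 5.0]
width: 0.314
```

View pics/c6.png

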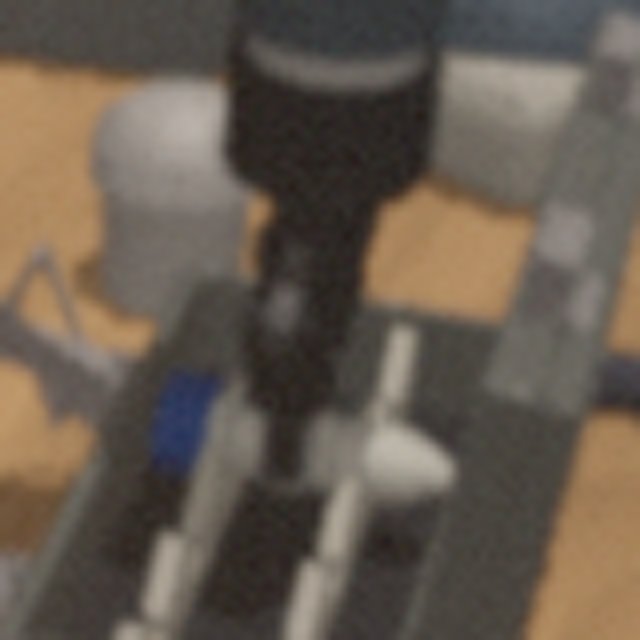

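```bash

python3 -m pendant '0 0 0 0 0 0 3.4;0 0 0 0 0 0 4;0 0 0 0 0 0 4.4;0 0 0 0 0 0 4.4'
python3 -m pendant '0 -1 0 0 0 0 4.4;0 -2 0 0 0 0 4.4;0 -3 0 0 0 0 4.4;0 -4 0 0 0 0 4.4;0 0 0 0 0 0 6'
python3 - <<'E'
from h import *
go([.426,-.299,.18],-.27)
im=grab_frame("scene");crop("scene",im,(320,175),40,8,"pics/c7.png")
E
```

```text
time_s: 9.93
tool_pos: [0.555, 0.1481, 0.0761]
eef_rot: [-0.705, 0.705, 0.057, -0.057]
contact_force: [0.3, -0.6, -0.3]
width: 0.514
time_s: 10.35
tool_pos: [0.5575, 0.1486, 0.184]
eef_rot: [0.705, -0.705, -0.06, 0.053]
contact_force: [0.7, -0.2, 0.0]
width: 0.636
t 10.35 tcp [0.5575 0.1486 0.184 ] yaw 0.161 down [ 0.01   0.001 -1.   ] w 0.636 F [ 0.7 -0.2  0. ]
tool delta cm [-20.17   0.22 -42.07] |d| 46.7
rotvec tool [-0.002  0.431  0.01 ]
```

View pics/c7.png

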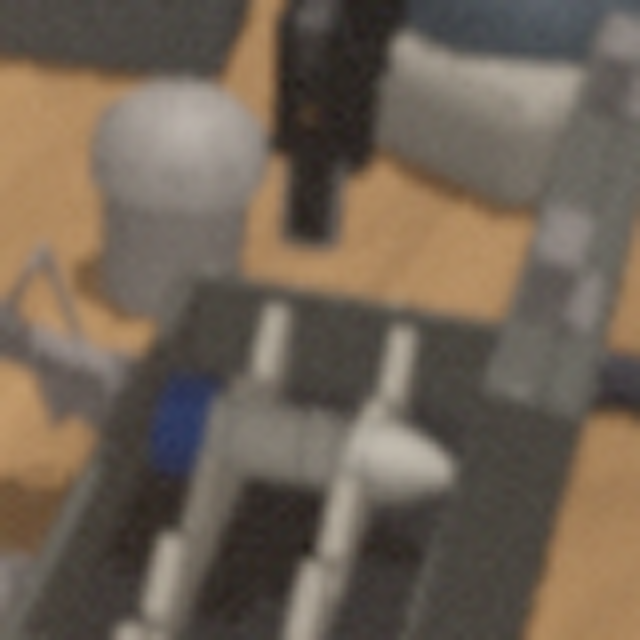

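```bash

python3 -m pendant '-1.6 0 -3.4 0 0 0 6;-1.6 0 -3.4 0 0 0 6;-1.6 0 -3.4 0 0 0 6;-1.6 0 -3.4 0 0 0 6;-1.6 0 -3.4 0 0 0 6;-1.6 0 -3.4 0 0 0 6;-1.6 0 -3.4 0 0 0 6;-1.6 0 -3.4 0 0 0 6'
python3 -m pendant '-1.6 0 -3.4 0 0.08 0 6;0 0 0 0 0.1 0 6;0 0 0 0 0.1 0 6;0 0 0 0 0.1 0 6;0 0 0 0 0.051 0 6;0 0 0 0 0 0 6'
cat > tubes.py <<'E'
from h import *
def run(n):
    im=grab_frame(n)
    for a in silhouettes(n,"tube0"):
        m=a["pixels"];ys,xs=np.nonzero(m);P=atz(n,np.c_[xs,ys],.022)[:,:2]
        mu=P.mean(0);e=np.linalg.svd(P-mu,full_matrices=False)[2][0];e=e*np.sign(e[0]);t=(P-mu)@e
        col=im[ys,xs].astype(float);blue=col[:,2]>col[:,0]+25
        print(n,round(a["score"],2),len(xs),"mid",(mu+e*(t.max()+t.min())/2).round(4),"ang",np.arctan2(e[1],e[0]).round(3),"len",np.ptp(t).round(3),"blue",blue.sum(),(xs.mean().round(),ys.mean().round()))
    return im
run("top");im=run("scene")
crop("scene",im,(220,280),65,6,"pics/t.png")
E
python3 - <<'E'
import tubes
from h import *
go([.426,-.299,.18],-.27)
E
```

```text
time_s: 11.07
tool_pos: [0.4712, -0.1422, 0.1761]
eef_rot: [0.705, -0.705, -0.057, 0.057]
contact_force: [0.0, -0.4, -0.3]
width: 0.701
time_s: 11.57
tool_pos: [0.4616, -0.1769, 0.176]
eef_rot: [0.701, -0.7, 0.096, -0.096]
contact_force: [-0.2, -0.1, -0.8]
width: 0.705
top 0.74 360 mid [ 0.1908 -0.377 ] ang 0.874 len 0.113 blue 0 (np.float64(383.0), np.float64(289.0))
top 0.53 335 mid [0.5703 0.1562] ang 0.169 len 0.119 blue 91 (np.float64(213.0), np.float64(170.0))
top 0.36 228 mid [0.4673 0.0252] ang 0.252 len 0.058 blue 0 (np.float64(253.0), np.float64(200.0))
scene 0.97 467 mid [ 0.4254 -0.301 ] ang -0.312 len 0.122 blue 71 (np.float64(195.0), np.float64(286.0))
scene 0.89 378 mid [0.5249 0.2474] ang 0.109 len 0.13 blue 72 (np.float64(316.0), np.float64(189.0))
scene 0.74 574 mid [ 0.5377 -0.3523] ang -0.348 len 0.12 blue 93 (np.float64(222.0), np.float64(321.0))
scene 0.7 506 mid [ 0.1969 -0.3821] ang 0.897 len 0.111 blue 0 (np.float64(104.0), np.float64(273.0))
scene 0.6 473 mid [ 0.4471 -0.1836] ang 0.34 len 0.116 blue 0 (np.float64(229.0), np.float64(260.0))
t 11.77 tcp [ 0.4619 -0.1767  0.1762] yaw -0.268 down [-0.  0. -1.] w 0.701 F [-1.3  0.1 -0.3]
tool delta cm [ -0.22  -0.38 -12.74] |d| 12.8
rotvec tool [-0.     0.002 -0.   ]
```

View pics/t.png

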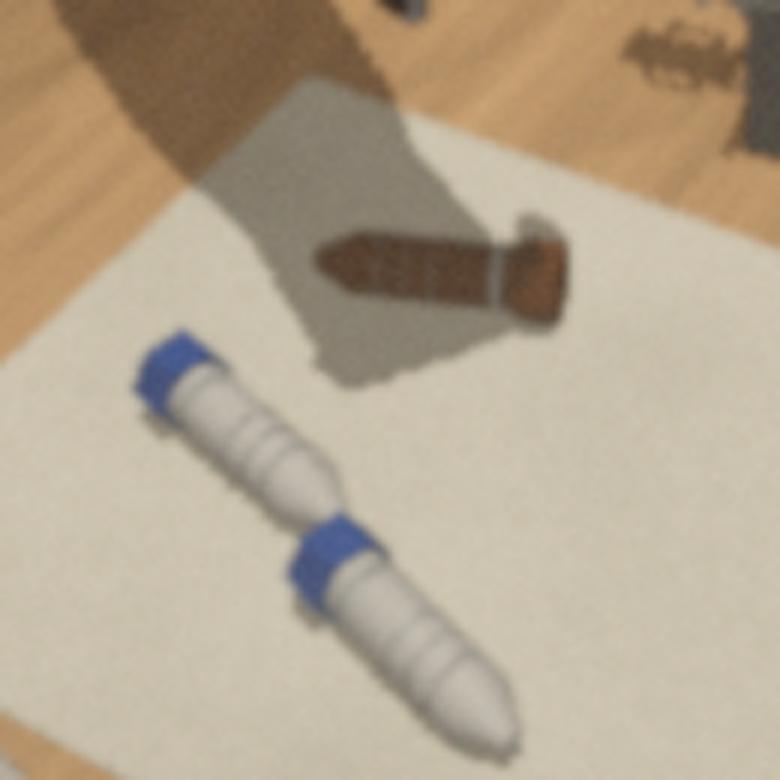

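```bash

python3 -m pendant '0 0 -3.2 0 0 0 6;0 0 -3.2 0 0 0 6;0 0 -3.2 0 0 0 6;-0.2 2 -3.1 0 0 0 6;0 3 0 0 0 0 6;0 3 0 0 0 0 6;0 3 0 0 0 0 6;0 0 0 0 0 0 6'
python3 - <<'E'
from h import *
go([.426,-.299,.008],-.27)
im=grab_frame("scene");crop("scene",im,(200,280),50,6,"pics/t2.png")
E
```

```text
time_s: 12.43
tool_pos: [0.4238, -0.2968, 0.0615]
eef_rot: [0.702, -0.699, 0.097, -0.093]
contact_force: [-0.3, 0.9, -0.6]
width: 0.701
t 12.43 tcp [ 0.4238 -0.2968  0.0615] yaw -0.269 down [-0.006  0.006 -1.   ] w 0.701 F [-0.3  0.9 -0.6]
tool delta cm [ 0.31  5.35 -0.18] |d| 5.4
rotvec tool [-0.004  0.001 -0.007]
```

View pics/t2.png

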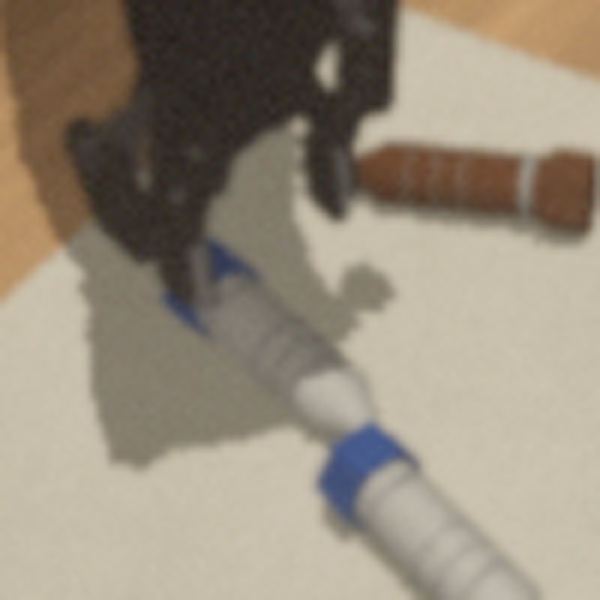

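```bash

python3 -m pendant '0.2 2 -0.2 0 0 0 6;0 2 0 0 0 0 6;0 1.2 0 0 0 0 6;0 0 0 0 0 0 6'
python3 -m pendant '0 0 0 0 0 0 2;0 0 0 0 0 0 2;0 0 0 0 0 0 2;0 0 0 0 0 0 2;0 0 0 0 0 0 2;0 0 0 0 0 0 2' 60
python3 -m pendant '0 -1.5 0 0 0 0 2;0 -1.5 0 0 0 0 2;0 -3 0 0 0 0 2;0 -3 0 0 0 0 2;0 -3 0 0 0 0 2;0 -3 0 0 0 0 2;0 0 0 0 0 0 2'
python3 - <<'E'
from h import *
go(C([-.001,-.028,.155]),.161)
im=grab_frame("scene");crop("scene",im,(200,280),50,6,"pics/t3.png")
E
```

```text
time_s: 12.82
tool_pos: [0.4276, -0.3008, 0.0142]
eef_rot: [0.701, -0.701, 0.095, -0.094]
contact_force: [-0.3, 0.7, 1.1]
width: 0.7
time_s: 13.32
tool_pos: [0.4285, -0.3019, 0.0163]
eef_rot: [-0.7, 0.701, -0.094, 0.096]
contact_force: [-0.5, 1.4, 7.7]
width: 0.298
time_s: 13.9
tool_pos: [0.4294, -0.3027, 0.1711]
eef_rot: [-0.699, 0.703, -0.092, 0.098]
contact_force: [0.1, -1.4, -1.0]
width: 0.3
t 13.9 tcp [ 0.4294 -0.3027  0.1711] yaw -0.269 down [ 0.007 -0.007 -1.   ] w 0.3 F [ 0.1 -1.4 -1. ]
tool delta cm [ 2.26  1.43 41.59] |d| 41.7
rotvec tool [ 0.007 -0.43   0.008]
```

View pics/t3.png

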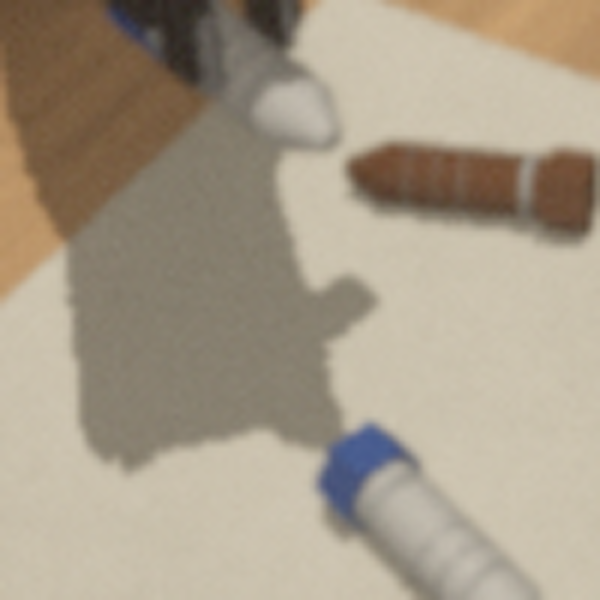

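The tips took this tube too high, at TCP z 0.016. I'll set it back down and grip it deeper.

```bash

python3 -m pendant '0 3 0 0 0 0 2;0 3 0 0 0 0 2;0 3 0 0 0 0 2;0 3 0 0 0 0 2;0 2 0 0 0 0 2;0 0 0 0 0 0 2;0 0 0 0 0 0 2'
python3 -m pendant '0 0.4 0 0 0 0 2;0 0.3 0 0 0 0 2;0 0 0 0 0 0 2;0 0 0 0 0 0 2'
python3 - <<'E'
from h import *
go([.428,-.302,.008],-.27)
im=grab_frame("scene");crop("scene",im,(200,280),50,6,"pics/t4.png")
E
```

```text
time_s: 14.53
tool_pos: [0.427, -0.3005, 0.0237]
eef_rot: [0.701, -0.7, 0.096, -0.094]
contact_force: [0.3, 0.1, -0.1]
width: 0.3
time_s: 14.87
tool_pos: [0.4279, -0.3014, 0.018]
eef_rot: [-0.7, 0.701, -0.095, 0.095]
contact_force: [-0.4, -0.1, -0.1]
width: 0.296
t 14.87 tcp [ 0.4279 -0.3014  0.018 ] yaw -0.27 down [ 0.001 -0.001 -1.   ] w 0.296 F [-0.4 -0.1 -0.1]
tool delta cm [ 0.03  1.   -0.05] |d| 1.0
rotvec tool [0.001 0.    0.001]
```

View pics/t4.png

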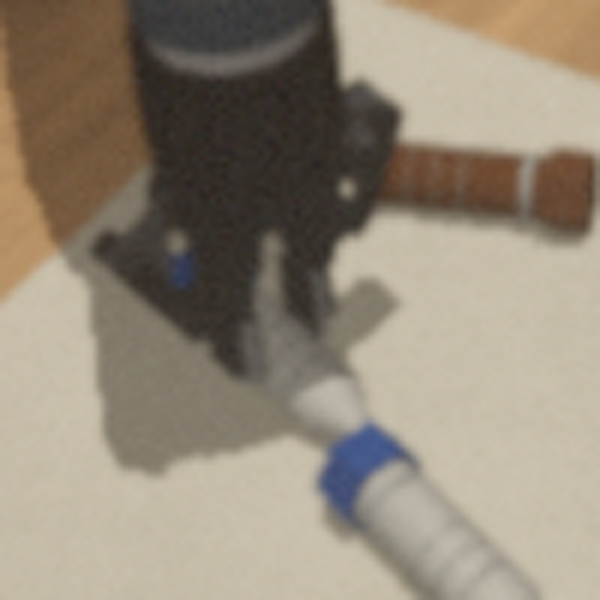

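```bash

python3 -m pendant '0 0.1 0 0 0 0 2;0 0 0 0 0 0 3;0 0 0 0 0 0 4;0 0 0 0 0 0 6;0 0 0 0 0 0 6;0 0 0 0 0 0 6'
python3 -m pendant '0 0.5 0 0 0 0 6;0 0.4 0 0 0 0 6;0 0 0 0 0 0 6;0 0 0 0 0 0 6'
python3 - <<'E'
from h import *
go([.428,-.302,.007],-.27)
E
```

```text
time_s: 15.42
tool_pos: [0.4276, -0.3012, 0.0163]
eef_rot: [-0.701, 0.701, -0.095, 0.095]
contact_force: [-0.8, -0.1, 0.7]
width: 0.704
time_s: 15.75
tool_pos: [0.4274, -0.3009, 0.0068]
eef_rot: [0.701, -0.7, 0.095, -0.095]
contact_force: [0.2, -0.3, 0.8]
width: 0.7
t 15.75 tcp [ 0.4274 -0.3009  0.0068] yaw -0.27 down [-0.001  0.001 -1.   ] w 0.7 F [ 0.2 -0.3  0.8]
tool delta cm [ 0.09 -0.02 -0.09] |d| 0.1
rotvec tool [-0.     0.    -0.001]
```

```bash

python3 -m pendant '0 0 -0.1 0 0 0 2;0 0 0 0 0 0 2;0 0 0 0 0 0 2;0 0 0 0 0 0 2;0 0 0 0 0 0 2;0 0 0 0 0 0 2' 60
python3 -m pendant '0 -1.5 0 0 0 0 2;0 -1.5 0 0 0 0 2;0 -3 0 0 0 0 2;0 -3 0 0 0 0 2;0 -3 0 0 0 0 2;0 -3 0 0 0 0 2;0 0 0 0 0 0 2'
python3 - <<'E'
from h import *
go(C([-.001,-.028,.155]),.161)
E
```

```text
time_s: 16.25
tool_pos: [0.4275, -0.3023, 0.0076]
eef_rot: [-0.701, 0.701, -0.095, 0.095]
contact_force: [-0.3, 0.2, 4.8]
width: 0.309
time_s: 16.83
tool_pos: [0.429, -0.3036, 0.1626]
eef_rot: [-0.699, 0.702, -0.093, 0.097]
contact_force: [0.5, -0.2, -0.6]
width: 0.31
t 16.83 tcp [ 0.429  -0.3036  0.1626] yaw -0.27 down [ 0.006 -0.006 -1.   ] w 0.31 F [ 0.5 -0.2 -0.6]
tool delta cm [ 2.28  0.62 41.68] |d| 41.7
rotvec tool [ 0.005 -0.431  0.006]
```

```bash

python3 -m pendant '0 0 3.5 0 0 0 2;0.3 0 3.8 0 0 0 2;0.3 0 3.8 0 0 0 2;0.3 0 3.8 0 0 0 2;0.3 0 3.8 0 0 0 2;0.3 0 3.8 0 0 0 2;0.3 0 3.8 0 0 0 2;0.3 0 3.8 0 0 0 2'
python3 -m pendant '0 0 3.8 0 -0.08 0 2;0 0 3 0 -0.1 0 2;0 0 0 0 -0.1 0 2;0 0 0 0 -0.1 0 2;0 0 0 0 -0.051 0 2;0 0 0 0 0 0 2'
python3 - <<'E'
from h import *
go(C([-.001,-.028,.11]),.161)
E
```

```text
time_s: 17.5
tool_pos: [0.5279, -0.0156, 0.1568]
eef_rot: [0.701, -0.701, 0.095, -0.095]
contact_force: [0.3, -0.1, -1.0]
width: 0.318
time_s: 18.0
tool_pos: [0.5434, 0.0489, 0.1566]
eef_rot: [0.705, -0.705, -0.058, 0.058]
contact_force: [-0.1, -0.6, -0.3]
width: 0.314
t 18.0 tcp [0.5434 0.0489 0.1566] yaw 0.164 down [-0.001  0.    -1.   ] w 0.314 F [-0.1 -0.6 -0.3]
tool delta cm [2.55 4.65 3.94] |d| 6.6
rotvec tool [-0.     0.003 -0.001]
```

```bash

python3 -m pendant '1.3 0 2 0 0 0 2;1.4 0 2 0 0 0 2;0 1.5 0 0 0 0 2;0 1.5 0 0 0 0 2;0 1.5 0 0 0 0 2;0 0 0 0 0 0 2;0 0 0 0 0 0 2'
python3 - <<'E'
from h import *
go(C([.001,-.028,.077]),.161)
im=grab_frame("scene");crop("scene",im,(305,190),45,8,"pics/d1.png")
im=grab_frame("top");crop("top",im,(222,165),65,6,"pics/d2.png")
E
```

```text
time_s: 18.58
tool_pos: [0.5633, 0.0921, 0.1116]
eef_rot: [0.705, -0.705, -0.056, 0.057]
contact_force: [0.5, -0.2, 0.5]
width: 0.313
t 18.58 tcp [0.5633 0.0921 0.1116] yaw 0.16 down [-0.002 -0.    -1.   ] w 0.313 F [ 0.5 -0.2  0.5]
tool delta cm [0.08 3.46 0.01] |d| 3.5
rotvec tool [-0.    -0.001 -0.002]
```

View pics/d1.png

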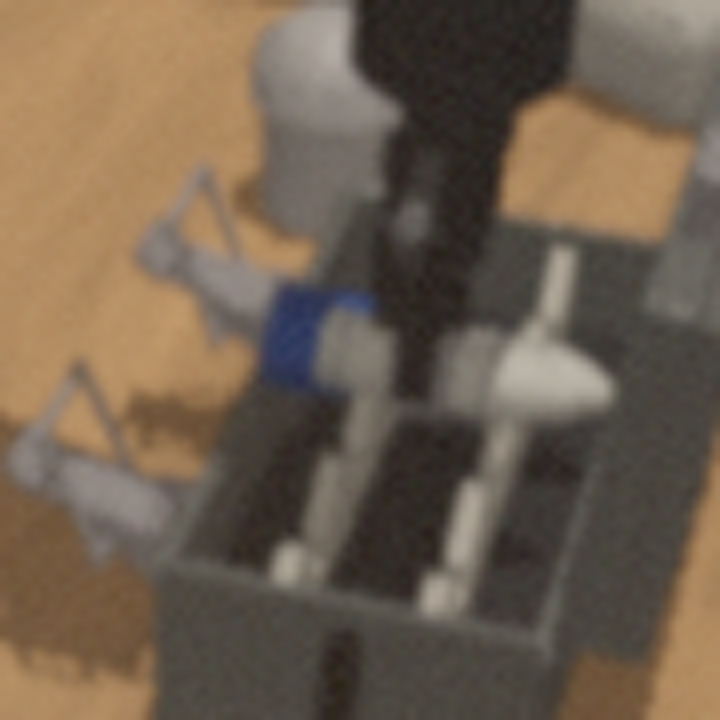

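View pics/d2.png

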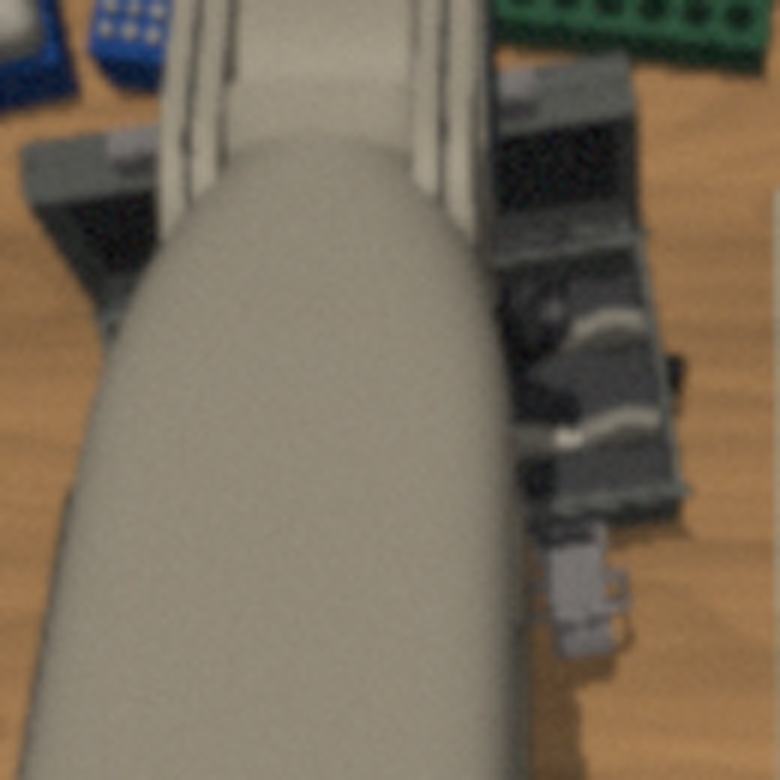

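```bash

python3 -m pendant '0.1 0.9 0 0 0 0 2;0 0.9 0 0 0 0 2;0 0.6 0 0 0 0 2;0 0.5 0 0 0 0 2;0 0.2 0 0 0 0 2;0 0 0 0 0 0 2'
python3 -m pendant '0 0.2 0 0 0 0 2;0 0.2 0 0 0 0 2;0 0 0 0 0 0 2'
python3 - <<'E'
from h import *
go(C([.001,-.028,.077]),.161)
im=grab_frame("scene");crop("scene",im,(305,190),45,8,"pics/d3.png")
E
```

```text
time_s: 19.18
tool_pos: [0.5645, 0.0925, 0.0806]
eef_rot: [0.705, -0.705, -0.056, 0.057]
contact_force: [0.0, 0.4, -0.6]
width: 0.311
time_s: 19.43
tool_pos: [0.5649, 0.0926, 0.0772]
eef_rot: [0.705, -0.705, -0.057, 0.057]
contact_force: [0.1, 0.6, 0.4]
width: 0.314
t 19.43 tcp [0.5649 0.0926 0.0772] yaw 0.161 down [ 0.  0. -1.] w 0.314 F [0.1 0.6 0.4]
tool delta cm [-0.1   0.02 -0.01] |d| 0.1
rotvec tool [-0.  0.  0.]
```

View pics/d3.png

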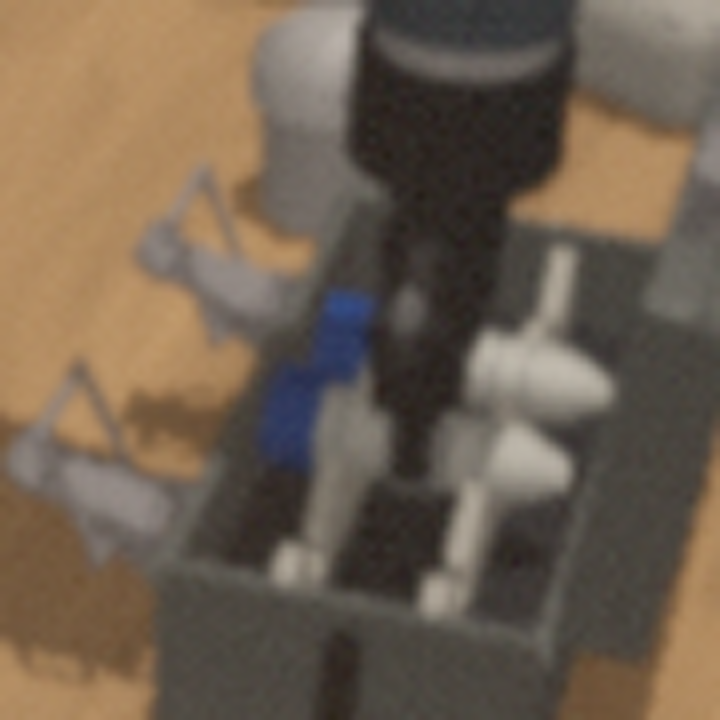

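```bash

python3 -m pendant '0 0.15 0 0 0 0 2;0 0.1 0 0 0 0 2;0 0 0 0 0 0 2'
python3 -m pendant '0 0 0 0 0 0 3.4;0 0 0 0 0 0 4;0 0 0 0 0 0 4.4;0 0 0 0 0 0 4.4'
python3 -m pendant '0 -1 0 0 0 0 4.4;0 -2 0 0 0 0 4.4;0 -3 0 0 0 0 4.4;0 -4 0 0 0 0 4.4;0 0 0 0 0 0 6'
python3 - <<'E'
from h import *
go([.535,-.349,.18],-.31)
im=grab_frame("scene");crop("scene",im,(305,190),45,8,"pics/d4.png")
import tubes
E
```

```text
time_s: 19.73
tool_pos: [0.5651, 0.0929, 0.076]
eef_rot: [0.705, -0.705, -0.058, 0.056]
contact_force: [-4.0, 1.5, 9.9]
width: 0.313
time_s: 20.07
tool_pos: [0.5647, 0.0924, 0.0746]
eef_rot: [-0.705, 0.705, 0.057, -0.057]
contact_force: [0.1, -0.6, -0.2]
width: 0.52
time_s: 20.48
tool_pos: [0.5673, 0.0925, 0.1824]
eef_rot: [-0.705, 0.705, 0.06, -0.053]
contact_force: [1.1, -0.4, 0.4]
width: 0.643
t 20.48 tcp [0.5673 0.0925 0.1824] yaw 0.161 down [ 0.01  0.   -1.  ] w 0.643 F [ 1.1 -0.4  0.4]
tool delta cm [-10.28   0.2  -43.06] |d| 44.3
rotvec tool [-0.001  0.471  0.01 ]
top 0.91 354 mid [ 0.1906 -0.3773] ang 0.899 len 0.114 blue 0 (np.float64(383.0), np.float64(289.0))
top 0.77 337 mid [ 0.5353 -0.349 ] ang -0.293 len 0.111 blue 71 (np.float64(371.0), np.float64(180.0))
top 0.53 334 mid [ 0.4406 -0.1795] ang 0.368 len 0.11 blue 0 (np.float64(318.0), np.float64(208.0))
scene 0.88 507 mid [ 0.1965 -0.3825] ang 0.895 len 0.11 blue 0 (np.float64(103.0), np.float64(273.0))
scene 0.72 302 mid [0.5263 0.2483] ang 0.098 len 0.127 blue 57 (np.float64(316.0), np.float64(189.0))
scene 0.68 456 mid [ 0.447  -0.1829] ang 0.355 len 0.114 blue 0 (np.float64(230.0), np.float64(260.0))
scene 0.57 366 mid [0.5305 0.1813] ang 0.121 len 0.129 blue 66 (np.float64(309.0), np.float64(199.0))
```

View pics/d4.png

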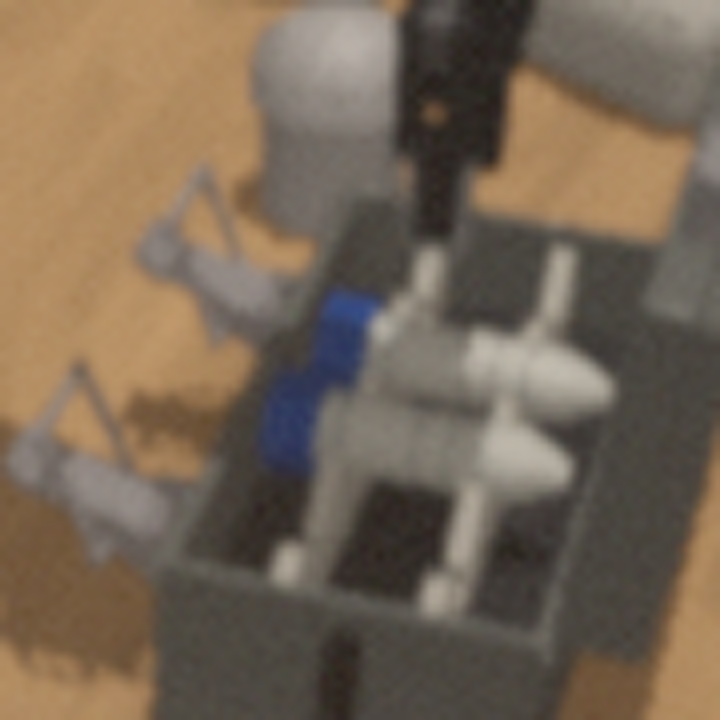

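```bash

python3 -m pendant '-0.9 0 -3.8 0 0 0 6;-0.9 0 -3.8 0 0 0 6;-0.9 0 -3.8 0 0 0 6;-0.9 0 -3.8 0 0 0 6;-0.9 0 -3.8 0 0 0 6;-0.9 0 -3.8 0 0 0 6;-0.9 0 -3.8 0 0 0 6;-0.9 0 -3.8 0 0 0 6'
python3 -m pendant '-0.9 0 -3.8 0 0.07 0 6;-0.9 0 -3.8 0 0.1 0 6;0 0 0 0 0.1 0 6;0 0 0 0 0.1 0 6;0 0 0 0 0.08 0 6;0 0 0 0 0 0 6;0 0 0 0 0 0 6'
python3 - <<'E'
from h import *
go([.535,-.350,.06],-.30)
E
```

```text
time_s: 21.4
tool_pos: [0.5415, -0.2208, 0.1736]
eef_rot: [0.705, -0.704, -0.056, 0.058]
contact_force: [-0.2, 0.8, 0.9]
width: 0.703
time_s: 21.98
tool_pos: [0.5339, -0.2966, 0.1737]
eef_rot: [0.7, -0.7, 0.101, -0.1]
contact_force: [1.1, -0.1, -0.3]
width: 0.701
t 21.98 tcp [ 0.5339 -0.2966  0.1737] yaw -0.286 down [-0.002  0.001 -1.   ] w 0.701 F [ 1.1 -0.1 -0.3]
tool delta cm [ 1.64 11.37 -5.1 ] |d| 12.6
rotvec tool [-0.001  0.014 -0.002]
```

```bash

python3 -m pendant '0.8 0 -2.5 0 0.014 0 6;0.8 0 -2.6 0 0 0 6;0 3 0 0 0 0 6;0 3 0 0 0 0 6;0 3 0 0 0 0 6;0 2.2 0 0 0 0 6;0 0 0 0 0 0 6;0 0 0 0 0 0 6'
python3 - <<'E'
from h import *
go([.535,-.350,.007],-.30)
im=grab_frame("scene");crop("scene",im,(220,300),50,6,"pics/e1.png")
E
```

```text
time_s: 22.65
tool_pos: [0.5342, -0.3495, 0.0619]
eef_rot: [0.7, -0.699, 0.107, -0.105]
contact_force: [0.9, 0.5, -0.1]
width: 0.704
t 22.65 tcp [ 0.5342 -0.3495  0.0619] yaw -0.301 down [-0.002  0.002 -1.   ] w 0.704 F [ 0.9  0.5 -0.1]
tool delta cm [ 0.1   5.49 -0.03] |d| 5.5
rotvec tool [-0.001 -0.001 -0.003]
```

View pics/e1.png

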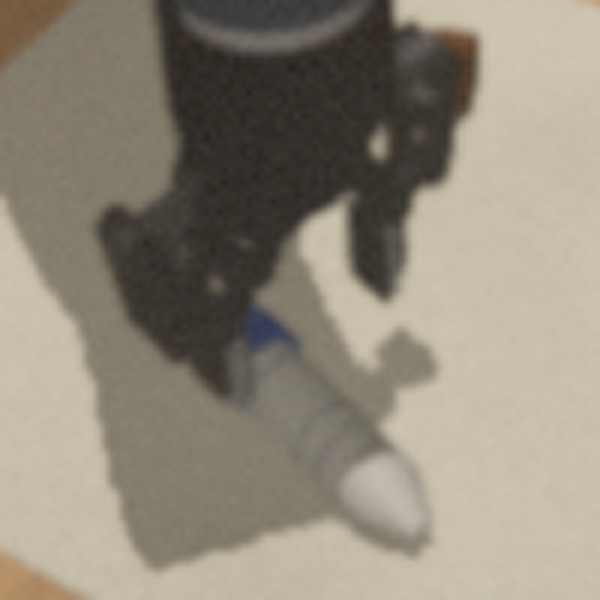

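```bash

python3 -m pendant '0.1 2 0 0 0 0 6;0 2 0 0 0 0 6;0 1.2 0 0 0 0 6;0 0 0 0 0 0 6;0 0 0 0 0 0 6;0 0.2 0 0 0 0 6;0 0 0 0 0 0 6'
python3 -m pendant '0 0 0 0 0 0 2;0 0 0 0 0 0 2;0 0 0 0 0 0 2;0 0 0 0 0 0 2;0 0 0 0 0 0 2;0 0 0 0 0 0 2' 60

```

```text
time_s: 23.28
tool_pos: [0.5364, -0.3511, 0.0103]
eef_rot: [-0.699, 0.7, -0.106, 0.107]
contact_force: [0.3, -0.4, 0.5]
width: 0.705
time_s: 23.78
tool_pos: [0.5359, -0.3509, 0.0097]
eef_rot: [-0.699, 0.699, -0.106, 0.107]
contact_force: [-1.2, -0.2, 5.2]
width: 0.314
```

```bash

python3 -m pendant '0 -1.5 0 0 0 0 2;0 -1.5 0 0 0 0 2;0 -3 0 0 0 0 2;0 -3 0 0 0 0 2;0 -3 0 0 0 0 2;0 -3 0 0 0 0 2;0 0 0 0 0 0 2'
python3 - <<'E'
from h import *
go(C([.0,-.086,.155]),.161)
im=grab_frame("scene");crop("scene",im,(220,300),50,6,"pics/e2.png")
E
```

```text
time_s: 24.37
tool_pos: [0.5373, -0.3519, 0.1653]
eef_rot: [-0.697, 0.701, -0.104, 0.109]
contact_force: [-0.5, -0.8, -0.3]
width: 0.31
t 24.37 tcp [ 0.5373 -0.3519  0.1653] yaw -0.303 down [ 0.007 -0.006 -1.   ] w 0.31 F [-0.5 -0.8 -0.3]
tool delta cm [-8.2   0.83 37.97] |d| 38.9
rotvec tool [ 0.005 -0.464  0.007]
```

View pics/e2.png

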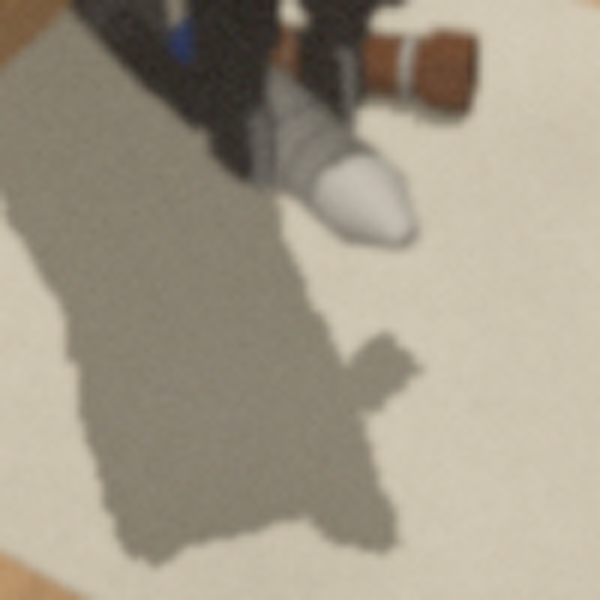

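```bash

python3 -m pendant '-1 0 3 0 0 0 2;-1 0 3.8 0 0 0 2;-1 0 3.8 0 0 0 2;-1 0 3.8 0 0 0 2;-1 0 3.8 0 0 0 2;-1 0 3.8 0 0 0 2;-1 0 3.8 0 0 0 2;-1 0 3.8 0 0 0 2'
python3 -m pendant '0 0 3.8 0 -0.1 0 2;0 0 2 0 -0.1 0 2;0 0 0 0 -0.1 0 2;0 0 0 0 -0.1 0 2;0 0 0 0 -0.064 0 2;0 0 0 0 0 0 2;0 0 0 0 0 0 2'
python3 - <<'E'
from h import *
go(C([.0,-.086,.11]),.161)
E
```

```text
time_s: 25.08
tool_pos: [0.5467, -0.0422, 0.1577]
eef_rot: [0.699, -0.699, 0.107, -0.106]
contact_force: [0.7, 0.0, -1.6]
width: 0.31
time_s: 25.67
tool_pos: [0.5624, 0.0118, 0.1578]
eef_rot: [0.705, -0.705, -0.056, 0.057]
contact_force: [-0.5, -0.9, -1.3]
width: 0.314
t 25.67 tcp [0.5624 0.0118 0.1578] yaw 0.159 down [-0.002  0.    -1.   ] w 0.314 F [-0.5 -0.9 -1.3]
tool delta cm [1.35 4.78 2.12] |d| 5.4
rotvec tool [-0.    -0.002 -0.001]
```

```bash

python3 -m pendant '1.3 0 2.1 0 0 0 2;0 0 0 0 0 0 2;0 1.5 0 0 0 0 2;0 1.5 0 0 0 0 2;0 1.5 0 0 0 0 2;0 0 0 0 0 0 2;0 0 0 0 0 0 2'
python3 - <<'E'
from h import *
go(C([.0,-.086,.08]),.161)
im=grab_frame("scene");crop("scene",im,(305,190),45,8,"pics/f1.png")
E
```

```text
time_s: 26.25
tool_pos: [0.5718, 0.0343, 0.1132]
eef_rot: [0.705, -0.705, -0.056, 0.057]
contact_force: [0.1, 0.3, -0.5]
width: 0.318
t 26.25 tcp [0.5718 0.0343 0.1132] yaw 0.16 down [-0.002  0.    -1.   ] w 0.318 F [ 0.1  0.3 -0.5]
tool delta cm [0.07 3.32 0.05] |d| 3.3
rotvec tool [-0.    -0.001 -0.002]
```

View pics/f1.png

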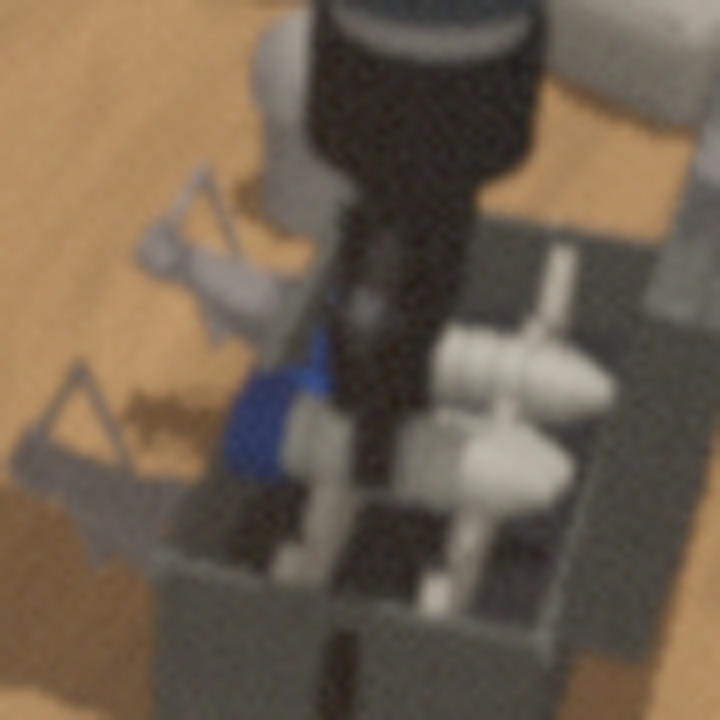

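```bash

python3 -m pendant '0 0.9 0 0 0 0 2;0 0.9 0 0 0 0 2;0 0.6 0 0 0 0 2;0 0.4 0 0 0 0 2;0 0.2 0 0 0 0 2;0 0 0 0 0 0 2;0 0 0 0 0 0 2'
python3 -m pendant '0 0.2 0 0 0 0 2;0 0.2 0 0 0 0 2;0 0 0 0 0 0 2;0 0 0 0 0 0 2'

```

```text
time_s: 26.88
tool_pos: [0.5724, 0.0346, 0.0838]
eef_rot: [-0.705, 0.705, 0.057, -0.057]
contact_force: [0.4, 0.7, -1.2]
width: 0.311
time_s: 27.22
tool_pos: [0.5723, 0.0346, 0.0798]
eef_rot: [0.705, -0.705, -0.057, 0.057]
contact_force: [0.4, -0.0, -1.1]
width: 0.312
```

```bash

python3 -m pendant '0 0.15 0 0 0 0 2;0 0.1 0 0 0 0 2;0 0 0 0 0 0 2;0 0 0 0 0 0 2'
python3 -m pendant '0 0.1 0 0 0 0 2;0 0.1 0 0 0 0 2;0 0 0 0 0 0 2;0 0 0 0 0 0 2'
```

```text
time_s: 27.55
tool_pos: [0.5725, 0.0351, 0.0782]
eef_rot: [0.705, -0.705, -0.058, 0.057]
contact_force: [-3.2, 3.0, 7.8]
width: 0.313
time_s: 27.88
tool_pos: [0.5726, 0.0352, 0.0778]
eef_rot: [0.705, -0.705, -0.058, 0.056]
contact_force: [-7.7, 3.5, 23.6]
width: 0.312
```

```bash

python3 -m pendant '0 -0.2 0 0 0 0 2;0 0 0 0 0 0 3.4;0 0 0 0 0 0 4;0 0 0 0 0 0 4.4;0 0 0 0 0 0 4.4'
python3 -m pendant '0 -1 0 0 0 0 4.4;0 -2 0 0 0 0 4.4;0 -3 0 0 0 0 4.4;-1 -3 0 0 0 0 4.4;-3 0 -2 0 0 0 6;-3 0 -2 0 0 0 4;-3 0 -2 0 0 0 3;-3 0 -2 0 0 0 0.5'
python3 -m pendant '-3 0 -2 0 0 0 0.5;-3 0 -2 0 0 0 0.5;-3 0 -2 0 0 0 0.5;0 0 0 0 0 0 0.5'
python3 - <<'E'
from h import *
go(C([.15,0,.3]),.161)
im=grab_frame("scene");crop("scene",im,(305,190),45,8,"pics/f2.png")
im=grab_frame("top");crop("top",im,(222,165),60,6,"pics/f3.png");cv2.imwrite("pics/topf.png",im[:,:,::-1])
E
```

```text
time_s: 28.3
tool_pos: [0.5723, 0.0344, 0.0769]
eef_rot: [-0.705, 0.705, 0.057, -0.057]
contact_force: [0.7, 0.2, -0.2]
width: 0.513
time_s: 28.97
tool_pos: [0.4557, -0.0659, 0.1679]
eef_rot: [-0.705, 0.705, 0.057, -0.057]
contact_force: [0.6, -2.0, 0.3]
width: 0.238
time_s: 29.3
tool_pos: [0.3742, -0.1417, 0.168]
eef_rot: [-0.704, 0.705, 0.055, -0.056]
contact_force: [0.8, 0.2, 0.9]
width: 0.059
t 29.3 tcp [ 0.3742 -0.1417  0.168 ] yaw 0.157 down [-0.001 -0.001 -1.   ] w 0.059 F [0.8 0.2 0.9]
tool delta cm [ 37.27 -13.26  23.01] |d| 45.8
rotvec tool [ 0.001 -0.004 -0.001]
```

View pics/f2.png

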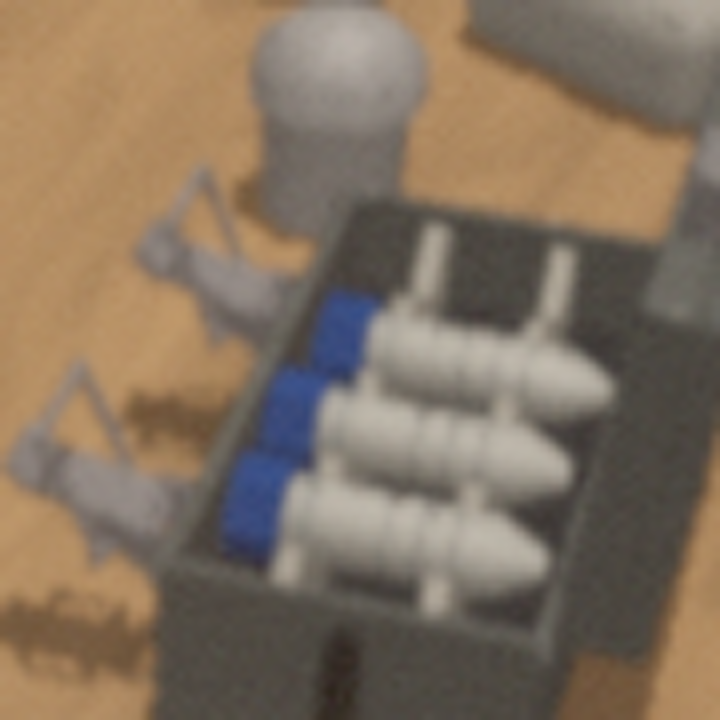

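View pics/f3.png

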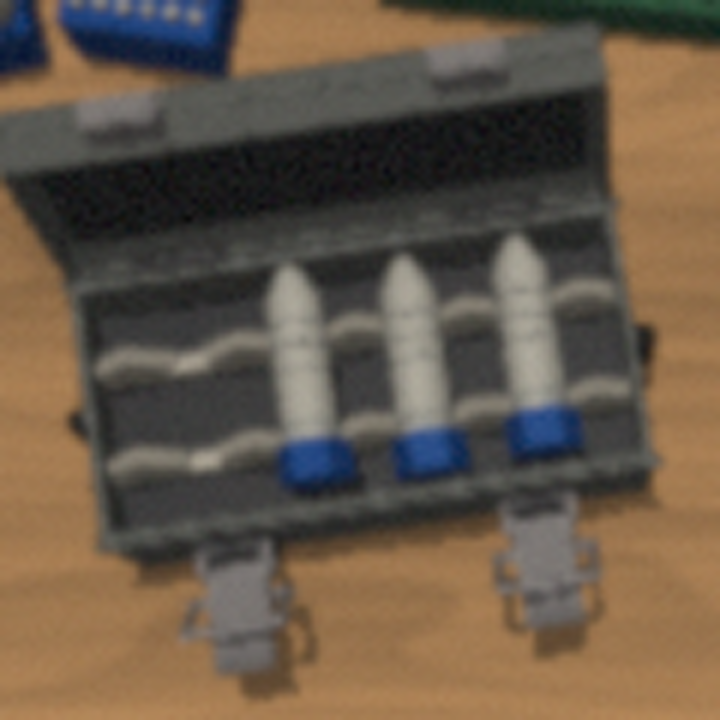

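View pics/topf.png

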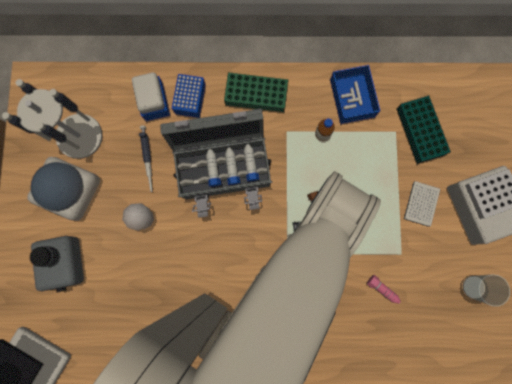

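```bash

python3 -m pendant '0 -3.5 0 0 0 0 0;0 -3.5 0 0 0 0 0;0 -3.5 0 0 0 0 0;0 -3.3 0 0 0 0 0;3 0 2 0 0 0 0;3 0 2 0 0 0 0;3 0 2 0 0 0 0;3 0 2 0 0 0 0'
python3 -m pendant '3 0 2 0 0 0 0;3 0 2 0 0 0 0;3 0 2 0 0 0 0;3 0 2 0 0 0 0;3 0 2 0 0 0 0;3 0 2 0 0 0 0;3 0 2 0 0 0 0;0 0 0 0 0 0 0'
python3 - <<'E'
from h import *
go(C([.16,0,.30]),.161)
for px in ((255,110),(232,108),(189,115)): print(atz("top",[px],.04))
E
```

```text
time_s: 30.07
tool_pos: [0.4849, -0.0383, 0.3058]
eef_rot: [-0.705, 0.705, 0.058, -0.057]
contact_force: [0.9, -1.4, -0.0]
width: 0.002
time_s: 30.73
tool_pos: [0.6714, 0.1372, 0.3015]
eef_rot: [0.705, -0.704, -0.058, 0.06]
contact_force: [1.5, -0.3, 0.2]
width: 0.001
t 30.73 tcp [0.6714 0.1372 0.3015] yaw 0.166 down [-0.003  0.001 -1.   ] w 0.001 F [ 1.5 -0.3  0.2]
tool delta cm [4.58 0.13 0.08] |d| 4.6
rotvec tool [-0.002  0.005 -0.003]
[[0.75655618 0.02062836 0.04      ]]
[[0.76297727 0.09468355 0.04      ]]
[[0.73892545 0.23231979 0.04      ]]
```

```bash

python3 -m pendant '2.3 0 0 0 0 0 0;2.3 0 0 0 0 0 0;0 0 0 0 0 0 0;0 0 0 0 0 0 0'
python3 - <<'E'
from h import *
go(C([.16,0,.19]),.161)
im=grab_frame("scene");crop("scene",im,(330,170),65,6,"pics/g1.png")
E
```

```text
time_s: 31.07
tool_pos: [0.7142, 0.1402, 0.3033]
eef_rot: [0.705, -0.705, -0.057, 0.058]
contact_force: [-0.7, -0.0, -0.4]
width: 0.003
t 31.07 tcp [0.7142 0.1402 0.3033] yaw 0.163 down [-0.002 -0.    -1.   ] w 0.003 F [-0.7 -0.  -0.4]
tool delta cm [ 0.33 11.33  0.48] |d| 11.3
rotvec tool [-0.     0.002 -0.002]
```

View pics/g1.png

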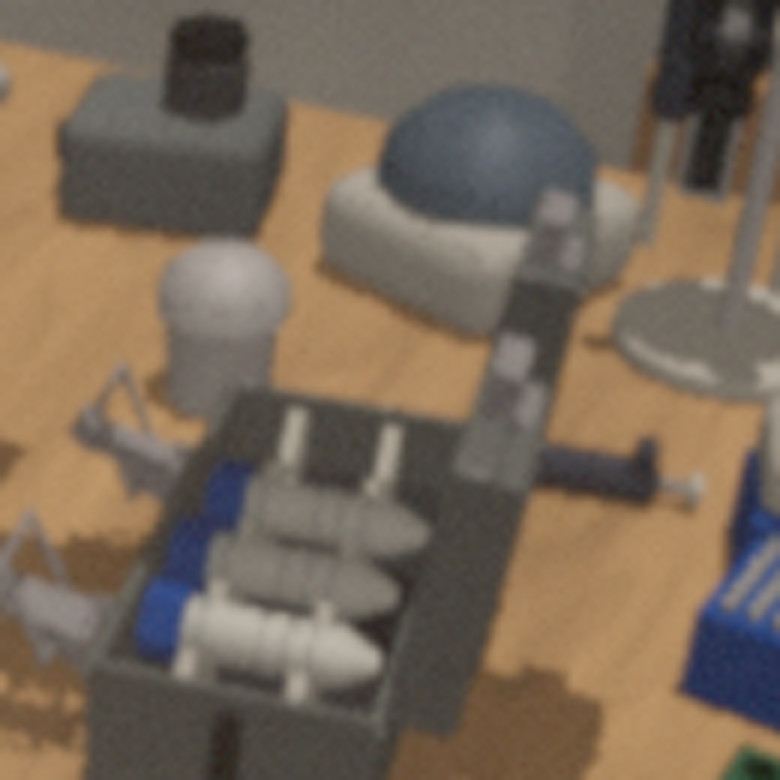

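```bash

python3 -m pendant '0 2.5 0.2 0 0 0 0;0 2.5 0.3 0 0 0 0;0 2.5 0 0 0 0 0;0 2.5 0 0 0 0 0;0 1.3 0 0 0 0 0;0 0 0 0 0 0 0;0 0 0 0 0 0 0'
python3 - <<'E'
from h import *
go(C([.13,0,.19]),.161)
im=grab_frame("scene");crop("scene",im,(340,170),65,6,"pics/g2.png")
E
```

```text
time_s: 31.7
tool_pos: [0.7118, 0.1438, 0.1932]
eef_rot: [0.705, -0.705, -0.057, 0.057]
contact_force: [-1.2, -0.6, 1.0]
width: 0.0
t 31.7 tcp [0.7118 0.1438 0.1932] yaw 0.162 down [-0.  0. -1.] w 0.0 F [-1.2 -0.6  1. ]
tool delta cm [-2.52  0.32  0.09] |d| 2.5
rotvec tool [-0.     0.001 -0.   ]
```

View pics/g2.png

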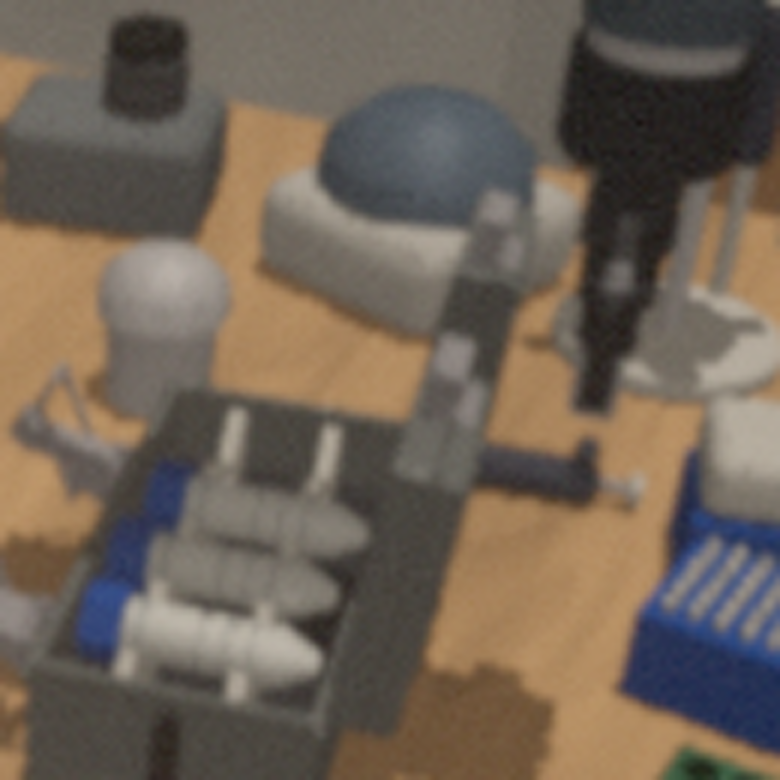

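```bash

python3 -m pendant '-0.8 0 0 0 0 0 0;-0.8 0 0 0 0 0 0;-0.8 0 0 0 0 0 0;-0.8 0 0 0 0 0 0'
python3 -m pendant '-0.8 0 0 0 0 0 0;-0.8 0 0 0 0 0 0;-0.8 0 0 0 0 0 0;-0.8 0 0 0 0 0 0;-0.8 0 0 0 0 0 0'
python3 - <<'E'
from h import *
go(C([.05,0,.195]),.161)
im=grab_frame("scene");crop("scene",im,(330,170),65,6,"pics/g3.png")
E
```

```text
time_s: 32.08
tool_pos: [0.6813, 0.1385, 0.1946]
eef_rot: [0.705, -0.705, -0.058, 0.056]
contact_force: [6.5, 1.8, 0.3]
width: 0.002
time_s: 32.5
tool_pos: [0.6418, 0.1319, 0.194]
eef_rot: [0.705, -0.705, -0.058, 0.056]
contact_force: [3.7, 0.3, 4.2]
width: 0.001
t 32.5 tcp [0.6418 0.1319 0.194 ] yaw 0.161 down [ 0.003  0.    -1.   ] w 0.001 F [3.7 0.3 4.2]
tool delta cm [-3.42 -0.11  0.14] |d| 3.4
rotvec tool [0.    0.    0.003]
```

View pics/g3.png

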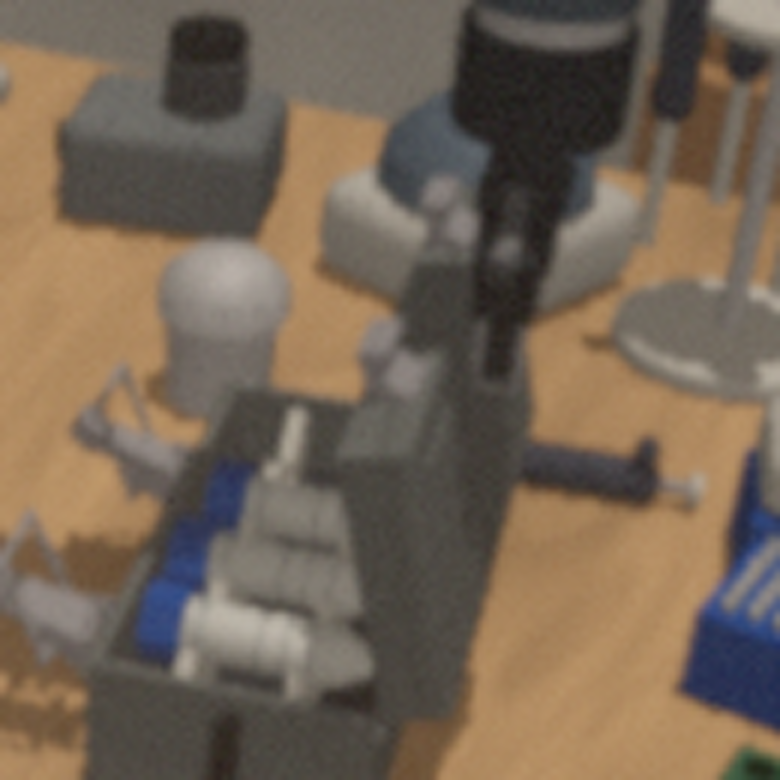

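```bash

python3 -m pendant '-0.9 0 0 0 0 0 0;-0.9 0 0 0 0 0 0;-0.9 0 0 0 0 0 0;-0.9 0.1 0 0 0 0 0;-0.8 0.2 0 0 0 0 0;-0.8 0.3 0 0 0 0 0;-0.8 0.4 0 0 0 0 0'
python3 - <<'E'
from h import *
go(C([-.03,0,.124]),.161)
im=grab_frame("scene");crop("scene",im,(320,170),65,6,"pics/g4.png")
E
```

```text
time_s: 33.13
tool_pos: [0.5815, 0.1222, 0.1821]
eef_rot: [-0.705, 0.705, 0.057, -0.057]
contact_force: [2.9, 0.2, 0.2]
width: 0.002
t 33.13 tcp [0.5815 0.1222 0.1821] yaw 0.161 down [-0.001 -0.    -1.   ] w 0.002 F [2.9 0.2 0.2]
tool delta cm [-5.31  5.81  0.13] |d| 7.9
rotvec tool [-0.     0.    -0.001]
```

View pics/g4.png

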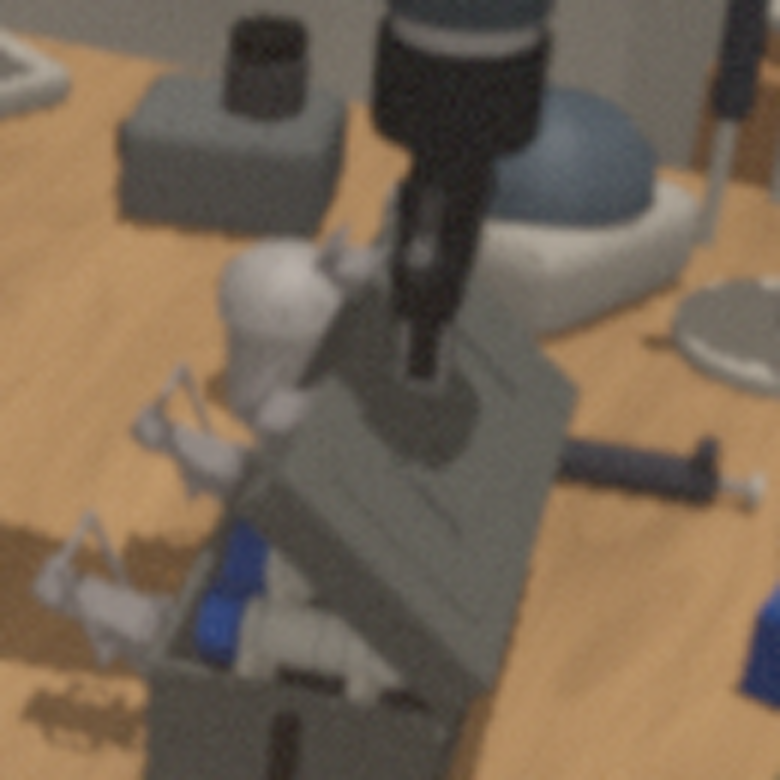

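```bash

python3 -m pendant '-0.8 0.5 0 0 0 0 0;-0.8 0.6 0 0 0 0 0;-0.8 0.7 0 0 0 0 0;-0.7 0.8 0 0 0 0 0;-0.7 0.9 0 0 0 0 0;-0.6 0.9 0 0 0 0 0'
python3 - <<'E'
from h import *
go(C([-.03,0,.124]),.161)
E
python3 -m pendant '-0.4 0.6 0 0 0 0 0;-0.2 0.6 0 0 0 0 0;0 0 0 0 0 0 0'
python3 - <<'E'
from h import *
go(C([-.03,0,.124]),.161)
im=grab_frame("scene");crop("scene",im,(310,185),65,6,"pics/g5.png")
E
```

```text
time_s: 33.68
tool_pos: [0.5381, 0.1151, 0.1379]
eef_rot: [-0.705, 0.705, 0.057, -0.057]
contact_force: [1.4, 0.5, 1.5]
width: 0.001
t 33.68 tcp [0.5381 0.1151 0.1379] yaw 0.161 down [-0.001 -0.    -1.   ] w 0.001 F [1.4 0.5 1.5]
tool delta cm [-0.91  1.39  0.13] |d| 1.7
rotvec tool [-0.     0.    -0.001]
time_s: 33.93
tool_pos: [0.5319, 0.1142, 0.1252]
eef_rot: [0.705, -0.705, -0.056, 0.058]
contact_force: [-0.8, -0.5, -0.4]
width: 0.003
t 33.93 tcp [0.5319 0.1142 0.1252] yaw 0.161 down [-0.003 -0.    -1.   ] w 0.003 F [-0.8 -0.5 -0.4]
tool delta cm [-0.29  0.12  0.13] |d| 0.3
rotvec tool [-0.     0.    -0.003]
```

View pics/g5.png

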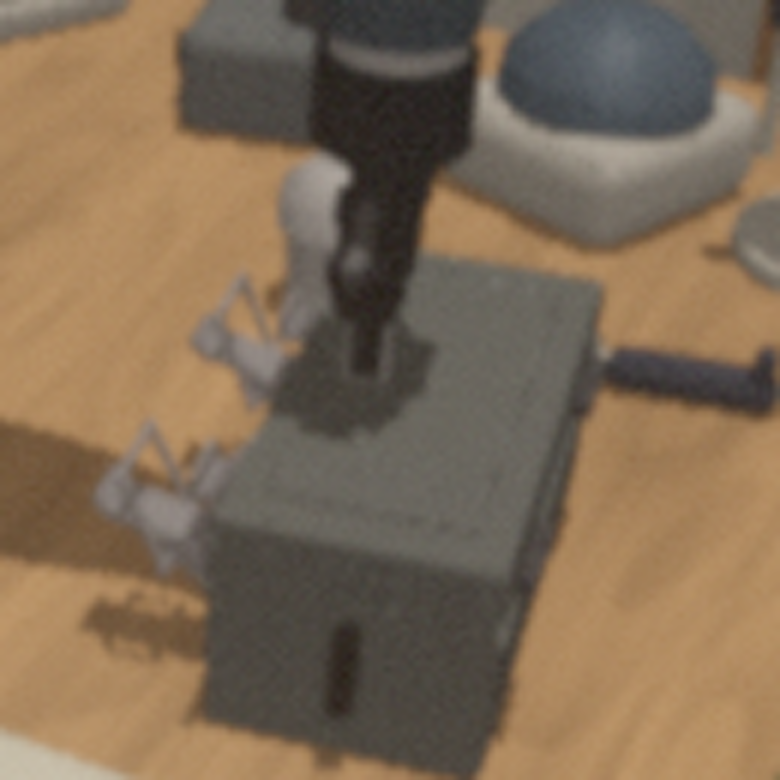

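```bash

python3 -m pendant '0 0.2 0 0 0 0 0;0 0.1 0 0 0 0 0;0 0 0 0 0 0 0'
python3 -m pendant '0 0.2 0 0 0 0 0;0 0 0 0 0 0 0'
python3 -m pendant '0 -2 0 0 0 0 0;0 -3 0 0 0 0 0;0 -3 0 0 0 0 0;-3 -1 0 0 0 0 0;-3 0 -2 0 0 0 0;-3 0 -3 0 0 0 2;-2 0 -3 0 0 0 4;-2 0 -3 0 0 0 7.5'
python3 - <<'E'
from h import *
im=grab_frame("scene");crop("scene",im,(300,190),50,7,"pics/h1.png")
im=grab_frame("top");crop("top",im,(225,190),50,7,"pics/h2.png")
go(C([-.1,-.078,.2]),.161)
E
```

```text
time_s: 34.23
tool_pos: [0.5335, 0.1143, 0.124]
eef_rot: [-0.705, 0.705, 0.057, -0.057]
contact_force: [-1.2, 0.9, 6.2]
width: -0.006
time_s: 34.4
tool_pos: [0.5336, 0.1143, 0.1238]
eef_rot: [-0.705, 0.705, 0.058, -0.056]
contact_force: [-7.4, -1.2, 21.8]
width: -0.001
time_s: 35.07
tool_pos: [0.4218, -0.0153, 0.2118]
eef_rot: [-0.705, 0.705, 0.058, -0.057]
contact_force: [1.0, -1.0, 0.1]
width: 0.419
t 35.17 tcp [ 0.4215 -0.0178  0.2119] yaw 0.157 down [ 0.001 -0.001 -1.   ] w 0.591 F [0.8 0.1 0.5]
tool delta cm [5.72 1.19 3.61] |d| 6.9
rotvec tool [ 0.001 -0.004  0.   ]
```

View pics/h1.png

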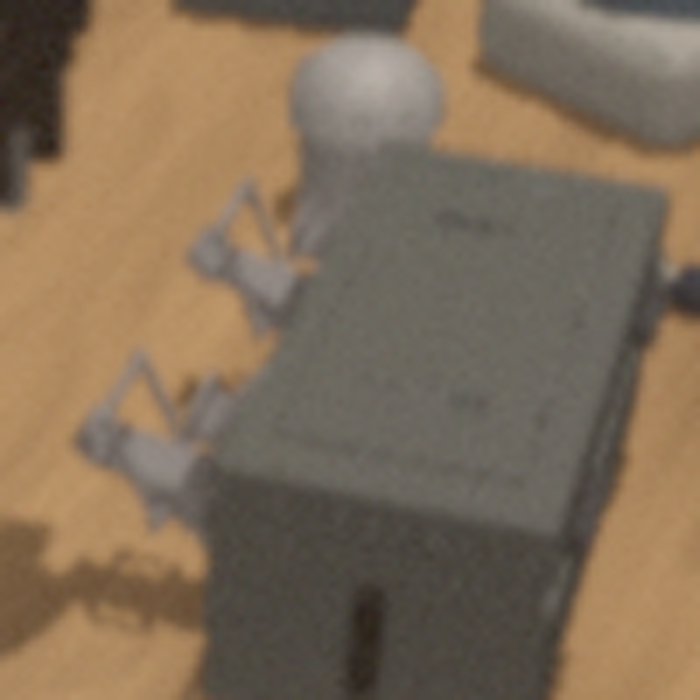

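View pics/h2.png

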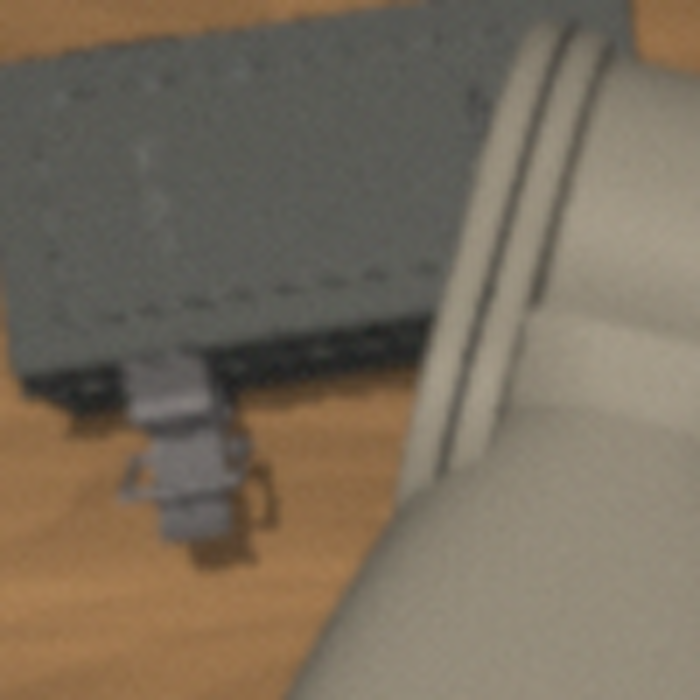

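```bash
python3 - <<'E'
import cv2
im=cv2.imread("pics/top0.png")
a=im[190:225,188:270];cv2.imwrite("pics/l_top.png",cv2.resize(a,None,fx=9.5,fy=9.5,interpolation=cv2.INTER_CUBIC))
from h import *
s=grab_frame("scene")[:,:,::-1];cv2.imwrite("pics/scene_l.png",s)
a=s[160:220,255:305];cv2.imwrite("pics/l_sc.png",cv2.resize(a,None,fx=10,fy=10,interpolation=cv2.INTER_CUBIC))
E
```

```text
(no output)
```

View pics/l_top.png

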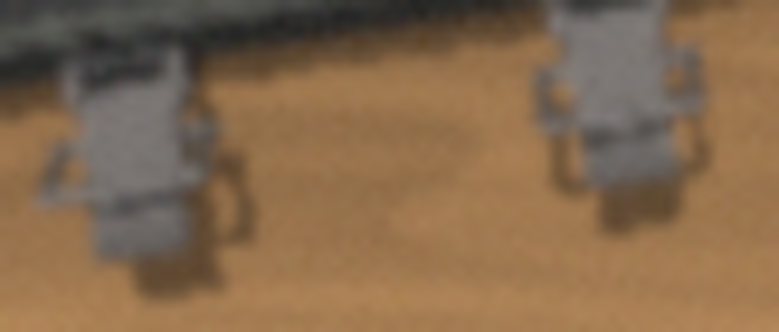

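View pics/l_sc.png

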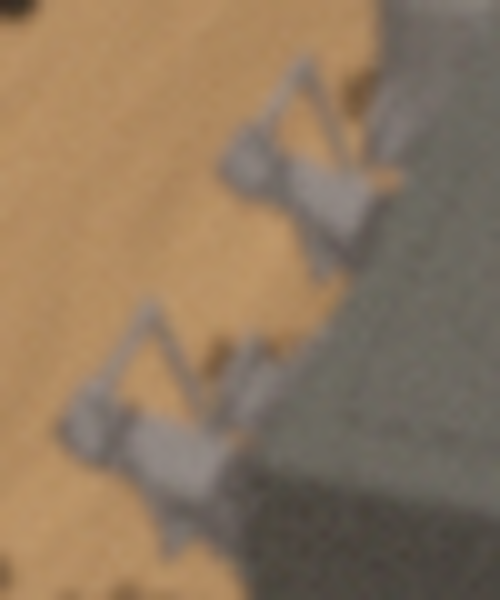

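```bash
python3 - <<'E'
from h import *
from scipy.optimize import least_squares
# refit carrier using shut lid corners + previous
import fit
ot=np.r_[fit.ot,[[177.4,193.1]]];objt=np.r_[fit.objt,[[-.068,.14,.124]]]
objs=np.r_[fit.objs[3:],[[-.068,-.14,.124],[.068,-.14,.124],[.068,.14,.124],[-.068,.14,.124]]]
os_=np.r_[fit.os_[3:],[[280.3,206.7],[330.3,215.9],[344.6,166.7],[306,160.7]]]
def f(q):
    p=q[:3];return np.r_[(proj("top",fit.T(p,objt))+q[3:5]-ot).ravel(),(proj("scene",fit.T(p,objs))+q[5:7]-os_).ravel(),q[3:]/.4]
s=least_squares(f,[.559,.1186,.165,0,0,0,0],loss='soft_l1');q=s.x;print(q.round(4));r=f(q);print(r[:22].reshape(-1,2).round(1).tolist(),r[22:34].reshape(-1,2).round(1).tolist())
p=q[:3];c,sn=np.cos(p[2]),np.sin(p[2]);Rc=np.array([[c,-sn,0],[sn,c,0],[0,0,1]]);tc=np.array([p[0],p[1],0])
def tri(uvt,uvs):
    a=np.array(uvt)-q[3:5];b=np.array(uvs)-q[5:7]
    g=least_squares(lambda X:np.r_[proj("top",X)[0]-a,proj("scene",X)[0]-b],[.45,.1,.1]);return g.x,g.fun
for n,a,b in(("L",(200.6,209.3),(282.4,170.2)),("R",(252.8,202.4),(267.1,194.4))):
    X,e=tri(a,b);print(n,X.round(4),"carrier",(Rc.T@(X-tc)).round(4),e.round(1))
    for nm,uv,bias in(("top",a,q[3:5]),("scene",b,q[5:7])):
        o,D=ray(nm,[np.array(uv)-bias]);o2=Rc.T@(o-tc);d2=Rc.T@D[0];k=((.078 if n=="L" else -.078)-o2[1])/d2[1]
        print(nm,"plane",(o2+k*d2).round(4))
E
```

```text
[0.5598 0.119  0.1626 0.1991 0.768  0.6613 0.0656]
[[0.0, 0.5], [1.0, -0.5], [-0.3, -0.3], [-0.2, -0.2], [-0.2, -0.7], [0.3, -0.4], [-0.3, -0.3], [0.1, -0.6], [-0.5, -0.3], [-0.0, -0.5], [-1.2, 1.3]] [[-1.3, 1.8], [-0.0, 2.6], [-0.9, -1.2], [-0.6, -0.0], [1.0, -0.6], [-1.9, -1.6]]
L [0.4276 0.1763 0.1053] carrier [-0.1212  0.078   0.1053] [ 0.3  0.5  0.6 -0.1]
top plane [-0.1203  0.078   0.1097]
scene plane [-0.1231  0.078   0.1045]
R [0.4498 0.0243 0.1069] carrier [-0.1239 -0.0756  0.1069] [ 0.  0.  0. -0.]
top plane [-0.2247 -0.078   0.8232]
scene plane [-0.1232 -0.078   0.1086]
```

```bash
sed -i 's/CP=np.array(.*/CP=np.array([.5598,.1190,.1626])/' h.py; python3 - <<'E'
from h import *
go(C([-.128,-.077,.15]),.1626)
E
```

```text
t 35.22 tcp [ 0.4225 -0.0164  0.2119] yaw 0.157 down [ 0.001 -0.    -1.   ] w 0.679 F [-0.6  1.  -0.5]
tool delta cm [2.92 6.19 3.46] |d| 7.7
rotvec tool [ 0.001 -0.006  0.001]
```

```bash

python3 -m pendant '1.5 0 1.7 0 -0.006 0 8.5;1.4 0 1.7 0 0 0 8.5;0 2 0 0 0 0 8.5;0 2 0 0 0 0 8.5;0 2.2 0 0 0 0 8.5;0 0 0 0 0 0 8.5;0 0 0 0 0 0 8.5' 20
python3 - <<'E'
from h import *
go(C([-.128,-.077,.09]),.1626)
im=grab_frame("scene");crop("scene",im,(280,195),35,10,"pics/i1.png")
E
```

```text
time_s: 35.8
tool_pos: [0.4458, 0.0245, 0.149]
eef_rot: [0.705, -0.704, -0.059, 0.06]
contact_force: [0.0, 0.4, 0.8]
width: 0.99
t 35.8 tcp [0.4458 0.0245 0.149 ] yaw 0.168 down [-0.002  0.    -1.   ] w 0.99 F [0.  0.4 0.8]
tool delta cm [-0.01  5.9  -0.23] |d| 5.9
rotvec tool [-0.001  0.006 -0.002]
```

View pics/i1.png

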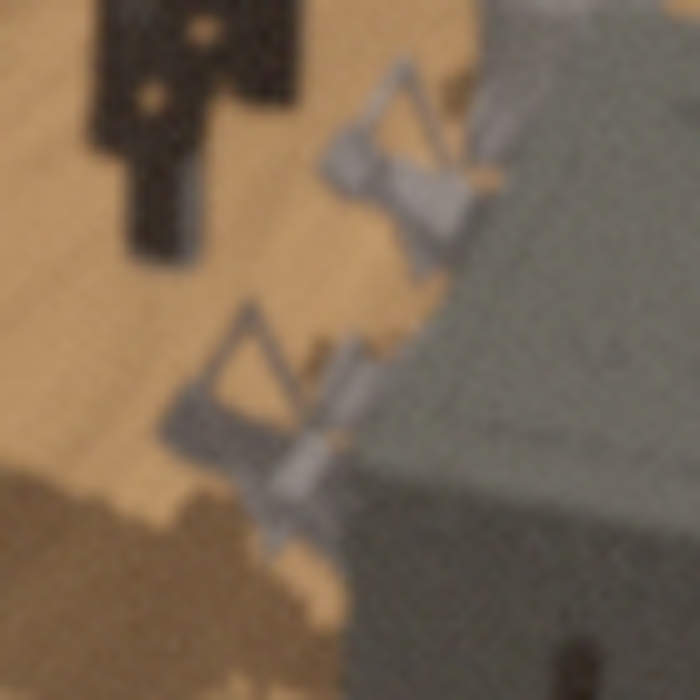

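```bash

python3 -m pendant '0 2 -0.2 0 0.006 0 8.5;0 2 0 0 0 0 8.5;0 1.8 0 0 0 0 8.5;0 0 0 0 0 0 8.5;0 0 0 0 0 0 8.5'
python3 - <<'E'
from h import *
go(C([-.128,-.077,.09]),.1626)
im=grab_frame("scene");crop("scene",im,(280,195),35,10,"pics/i2.png")
E
```

```text
time_s: 36.27
tool_pos: [0.4467, 0.0219, 0.0922]
eef_rot: [0.705, -0.705, -0.057, 0.057]
contact_force: [0.1, -0.9, 0.8]
width: 0.996
t 36.27 tcp [0.4467 0.0219 0.0922] yaw 0.161 down [ 0.  0. -1.] w 0.996 F [ 0.1 -0.9  0.8]
tool delta cm [-0.06  0.22  0.05] |d| 0.2
rotvec tool [-0.    -0.001  0.   ]
```

View pics/i2.png

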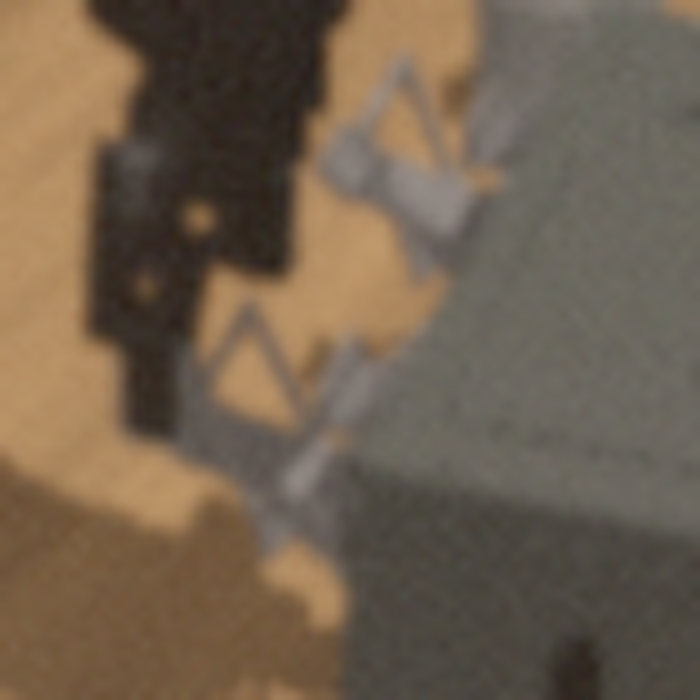

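```bash

python3 -m pendant '0 0.4 0 0 0 0 6.5;0 0 0 0 0 0 6;0 0 0 0 0 0 5;0 0 0 0 0 0 4.5;0 0 0 0 0 0 4.5;0 0 0 0 0 0 4.5' 30
python3 - <<'E'
from h import *
go(C([-.09,-.077,.105]),.1626)
im=grab_frame("scene");crop("scene",im,(280,195),35,10,"pics/i3.png")
E
```

```text
time_s: 36.82
tool_pos: [0.4461, 0.0227, 0.0877]
eef_rot: [0.705, -0.704, -0.057, 0.057]
contact_force: [-0.6, 6.8, 0.9]
width: 0.596
t 36.82 tcp [0.4461 0.0227 0.0877] yaw 0.162 down [ 0.     0.002 -1.   ] w 0.596 F [-0.6  6.8  0.9]
tool delta cm [ 3.78 -1.73 -0.03] |d| 4.2
rotvec tool [-0.002 -0.001  0.001]
```

View pics/i3.png

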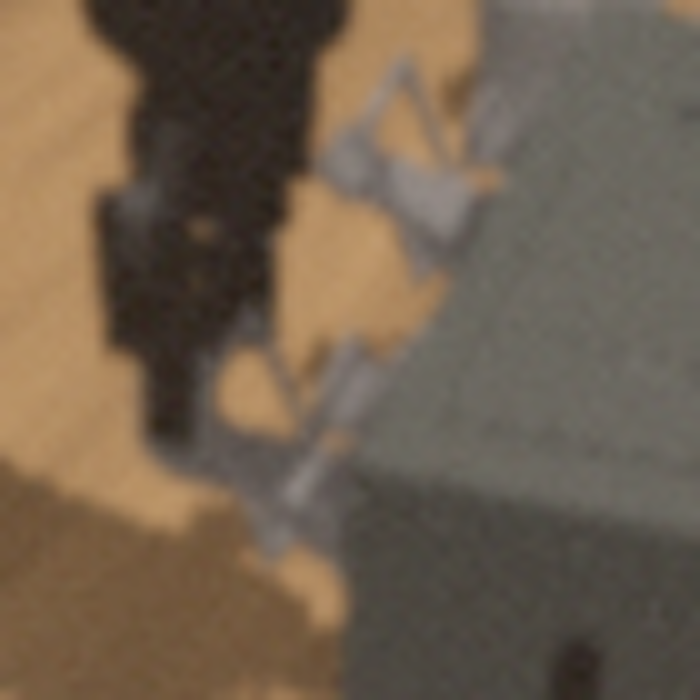

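```bash

python3 -m pendant '0 -0.3 0.1 0 0 0 4.5;0.4 -0.3 0 0 0 0 4.5;0.5 -0.3 0 0 0 0 4.5;0.5 -0.25 0 0 0 0 4.5;0.5 0 0 0 0 0 4.5;0 0 0 0 0 0 4.5'
python3 - <<'E'
from h import *
go(C([-.0865,-.077,.099]),.1626)
im=grab_frame("scene");crop("scene",im,(280,195),35,10,"pics/i4.png")
E
```

```text
time_s: 37.37
tool_pos: [0.4657, 0.0265, 0.0992]
eef_rot: [0.705, -0.704, -0.057, 0.057]
contact_force: [-2.4, 5.2, 1.1]
width: 0.598
t 37.37 tcp [0.4657 0.0265 0.0992] yaw 0.162 down [ 0.     0.001 -1.   ] w 0.598 F [-2.4  5.2  1.1]
tool delta cm [ 2.13  0.03 -0.09] |d| 2.1
rotvec tool [-0.001 -0.001  0.   ]
```

View pics/i4.png

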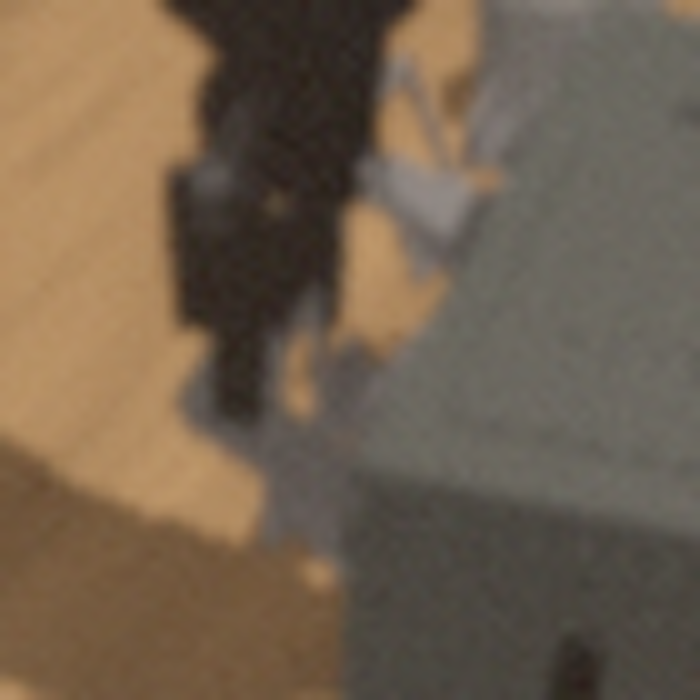

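```bash

python3 -m pendant '0.5 0 0 0 0 0 4.5;0.5 0 0 0 0 0 4.5;0.5 0 0 0 0 0 4.5;0 0 0 0 0 0 4.5'
python3 -m pendant '0.4 0 0 0 0 0 4.5;0.3 0 0 0 0 0 4.5;0 0 0 0 0 0 4.5'
python3 - <<'E'
from h import *
go(C([-.0865,-.077,.084]),.1626)
im=grab_frame("scene");crop("scene",im,(280,195),35,10,"pics/i5.png")
E
```

```text
time_s: 37.75
tool_pos: [0.4801, 0.0289, 0.0988]
eef_rot: [0.705, -0.704, -0.057, 0.057]
contact_force: [-3.6, 5.1, -0.7]
width: 0.596
time_s: 38.0
tool_pos: [0.4864, 0.0299, 0.0986]
eef_rot: [0.705, -0.704, -0.056, 0.058]
contact_force: [-4.4, 4.3, -1.2]
width: 0.601
t 38.0 tcp [0.4864 0.0299 0.0986] yaw 0.162 down [-0.002  0.001 -1.   ] w 0.601 F [-4.4  4.3 -1.2]
tool delta cm [ 0.04  1.46 -0.1 ] |d| 1.5
rotvec tool [-0.001 -0.001 -0.002]
```

View pics/i5.png

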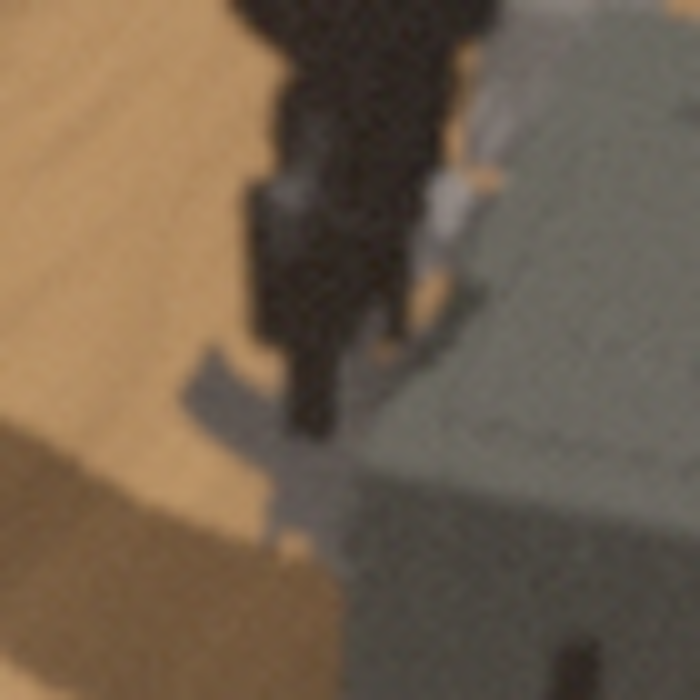

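```bash

python3 -m pendant '0 0.3 0 0 0 0 4.5;0 0.3 0 0 0 0 4.5;0 0.2 0 0 0 0 4.5;0 0 0 0 0 0 4.5'
python3 -m pendant '0 0.3 0 0 0 0 4.5;0 0.2 0 0 0 0 4.5;0 0 0 0 0 0 4.5'
python3 - <<'E'
from h import *
go(C([-.0865,-.077,.084]),.1626)
im=grab_frame("scene");crop("scene",im,(280,195),35,10,"pics/i6.png")
E
```

```text
time_s: 38.38
tool_pos: [0.4867, 0.03, 0.0909]
eef_rot: [0.705, -0.704, -0.057, 0.057]
contact_force: [-2.3, 4.5, -0.1]
width: 0.596
time_s: 38.63
tool_pos: [0.4875, 0.0301, 0.0874]
eef_rot: [0.705, -0.704, -0.058, 0.056]
contact_force: [-4.4, 6.1, 13.3]
width: 0.597
t 38.63 tcp [0.4875 0.0301 0.0874] yaw 0.162 down [ 0.002  0.001 -1.   ] w 0.597 F [-4.4  6.1 13.3]
tool delta cm [-0.08  0.34 -0.1 ] |d| 0.4
rotvec tool [-0.001 -0.001  0.002]
```

View pics/i6.png

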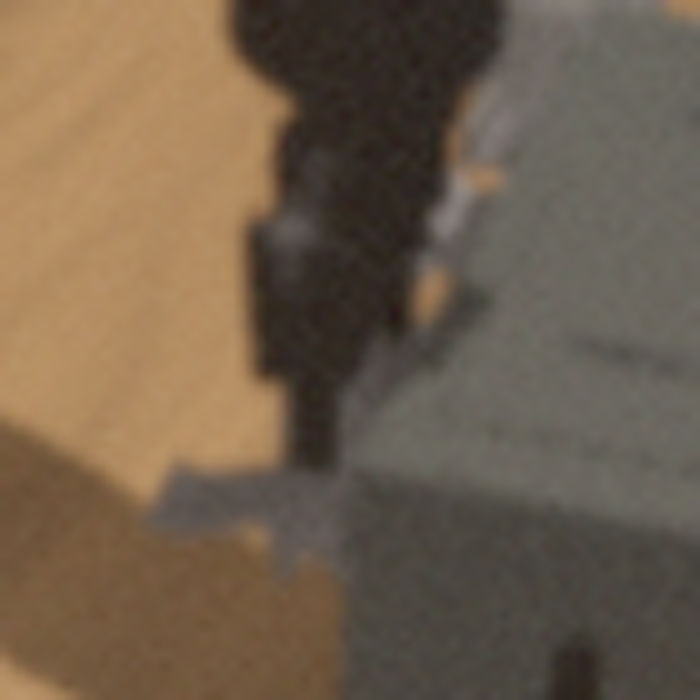

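```bash

python3 -m pendant '0 -0.1 0 0 0 0 5.5;0 0 0 0 0 0 6.5;0 0 0 0 0 0 7.5;0 0 0 0 0 0 7.5;0 -2 0 0 0 0 7.5;0 -3 0 0 0 0 7.5;0 -3 0 0 0 0 7.5;0 -3 0 0 0 0 7.5'
python3 -m pendant '-3 0 0 0 0 0 7.5;-4 0 0 0 0 0 7.5;-4 0 0 0 0 0 7.5'
python3 - <<'E'
from h import *
go(C([-.128,.078,.15]),.1626)
im=grab_frame("scene");crop("scene",im,(280,195),35,10,"pics/i7.png")
im=grab_frame("top");crop("top",im,(240,195),40,9,"pics/i8.png")
E
```

```text
time_s: 39.35
tool_pos: [0.4864, 0.0292, 0.198]
eef_rot: [-0.705, 0.705, 0.057, -0.057]
contact_force: [1.5, 0.1, -0.3]
width: 0.877
time_s: 39.6
tool_pos: [0.3773, 0.0114, 0.1967]
eef_rot: [-0.705, 0.705, 0.057, -0.057]
contact_force: [-0.3, -0.0, 1.1]
width: 0.879
t 39.6 tcp [0.3773 0.0114 0.1967] yaw 0.162 down [ 0. -0. -1.] w 0.879 F [-0.3 -0.   1.1]
tool delta cm [ 6.94  4.67 15.47] |d| 17.6
rotvec tool [ 0.    -0.001  0.   ]
```

View pics/i7.png

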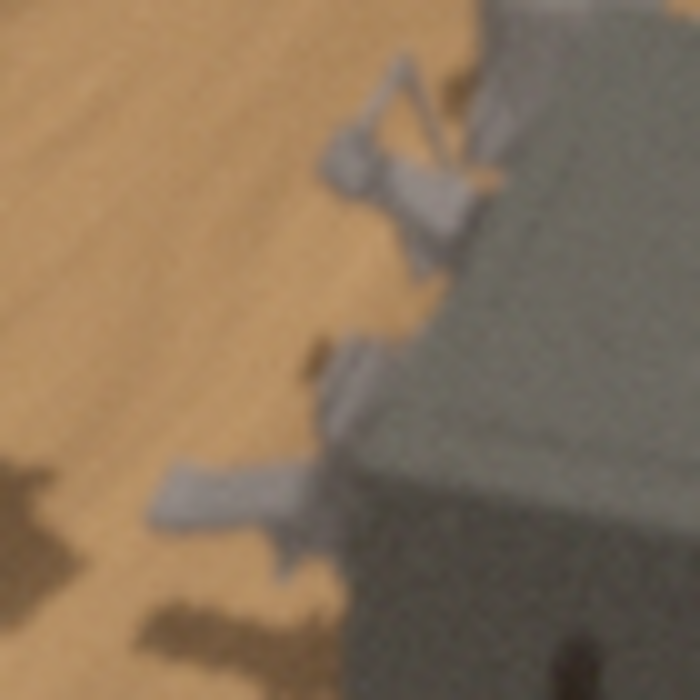

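View pics/i8.png

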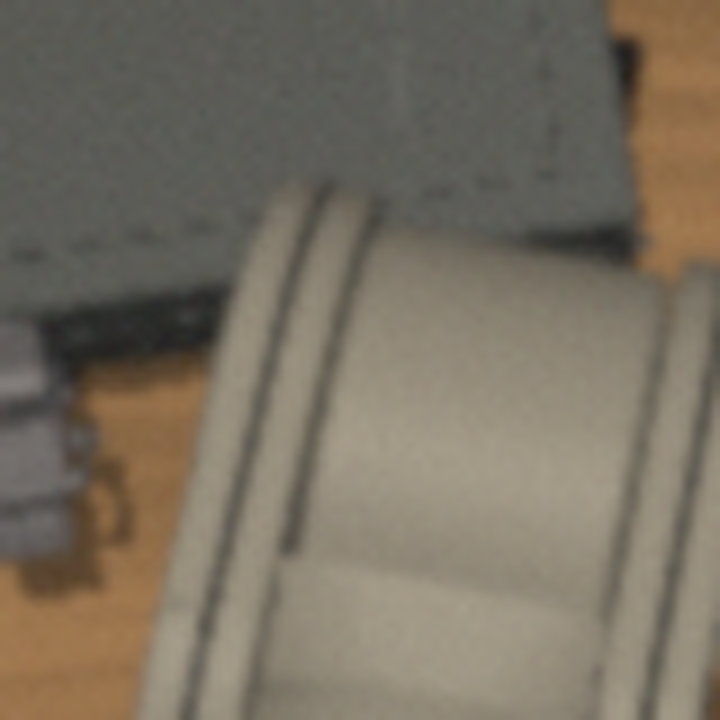

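```bash

python3 -m pendant '1 0 3 0 0 0 8.5;1 0 3 0 0 0 8.5;1 0 3 0 0 0 8.5;2 0 3.2 0 0 0 8.5;2 1 3.3 0 0 0 8.5;0 2 0 0 0 0 8.5;0 1.6 0 0 0 0 8.5;0 0 0 0 0 0 8.5' 30
python3 -m pendant '0 0 0 0 0 0 8.5;0 0 0 0 0 0 8.5'
python3 - <<'E'
from h import *
go(C([-.128,.079,.15]),.1626)
im=grab_frame("scene");crop("scene",im,(285,185),35,10,"pics/j1.png")
im=grab_frame("top");crop("top",im,(240,195),40,9,"pics/j2.png")
E
```

```text
time_s: 40.37
tool_pos: [0.4212, 0.1764, 0.1479]
eef_rot: [-0.704, 0.705, 0.056, -0.059]
contact_force: [0.5, -1.4, -0.5]
width: 0.994
time_s: 40.53
tool_pos: [0.4228, 0.1758, 0.1516]
eef_rot: [0.705, -0.705, -0.057, 0.056]
contact_force: [0.2, -0.1, 0.6]
width: 0.992
t 40.53 tcp [0.4228 0.1758 0.1516] yaw 0.161 down [ 0.001  0.    -1.   ] w 0.992 F [ 0.2 -0.1  0.6]
tool delta cm [-0.2   0.16  0.08] |d| 0.3
rotvec tool [ 0.    -0.002  0.001]
```

View pics/j1.png

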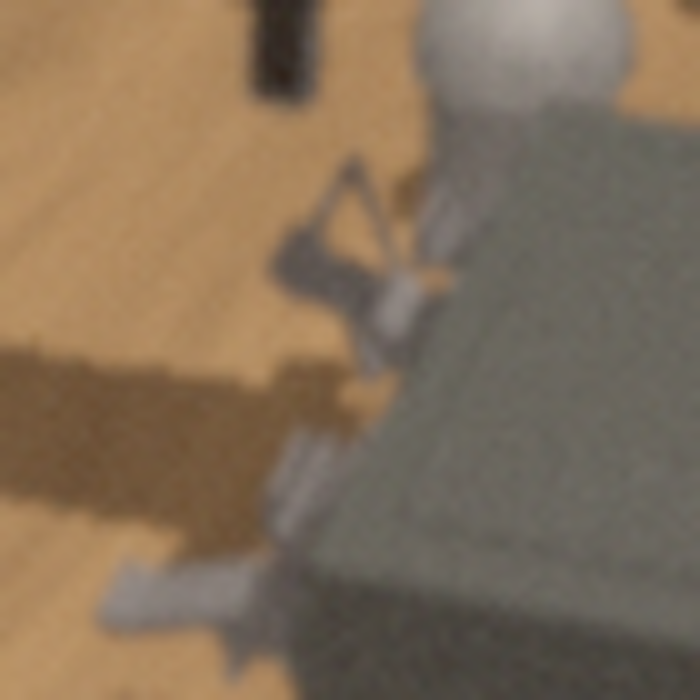

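View pics/j2.png

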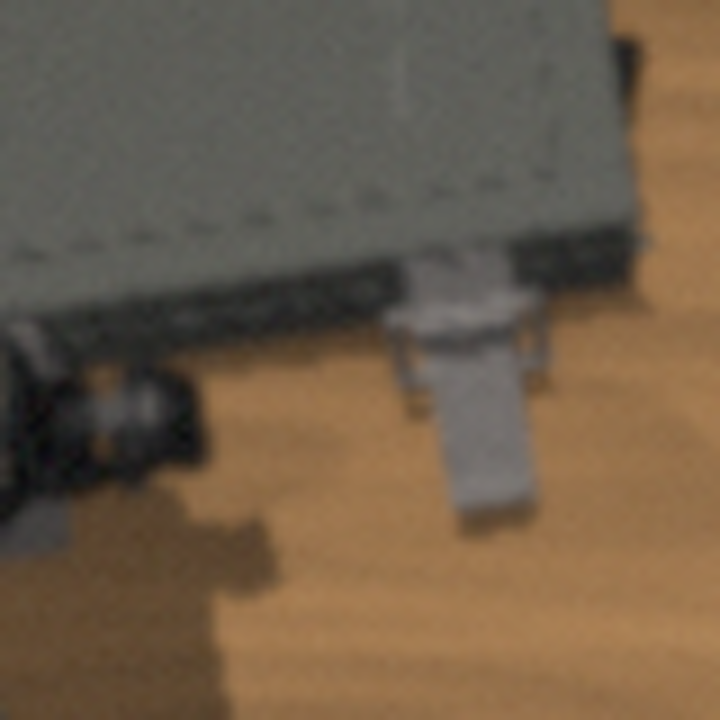

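```bash

python3 -m pendant '-0.2 2 0 0 0 0 8.5;0 2 0 0 0 0 8.5;0 1.9 0 0 0 0 8.5;0 0 0 0 0 0 8.5;0 0 0 0 0 0 8.5'
python3 - <<'E'
from h import *
go(C([-.128,.079,.088]),.1626)
im=grab_frame("scene");crop("scene",im,(285,175),35,10,"pics/j3.png")
E
```

```text
time_s: 41.05
tool_pos: [0.4202, 0.1753, 0.0923]
eef_rot: [-0.705, 0.705, 0.057, -0.057]
contact_force: [0.9, 0.2, -0.2]
width: 0.997
t 41.05 tcp [0.4202 0.1753 0.0923] yaw 0.161 down [-0. -0. -1.] w 0.997 F [ 0.9  0.2 -0.2]
tool delta cm [0.06 0.43 0.09] |d| 0.4
rotvec tool [ 0.    -0.002 -0.   ]
```

View pics/j3.png

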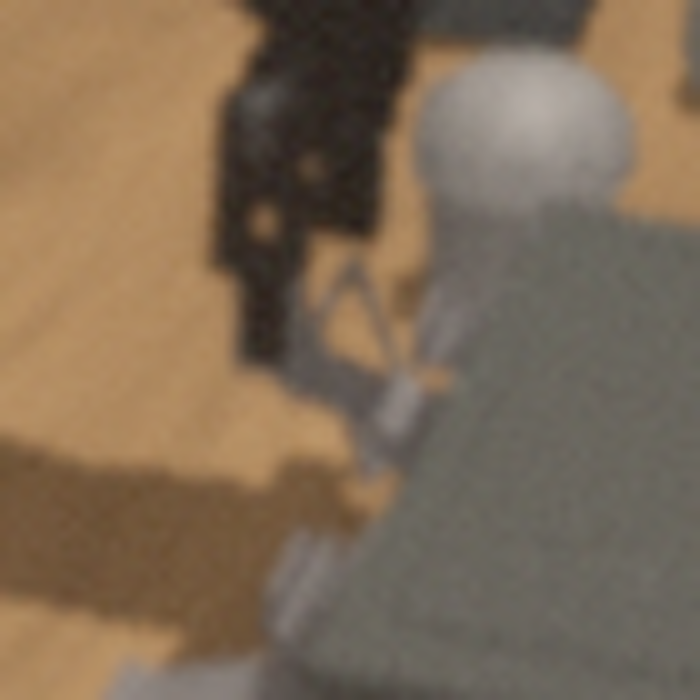

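```bash

python3 -m pendant '0 0.6 0 0 0 0 6.5;0 0 0 0 0 0 6;0 0 0 0 0 0 5;0 0 0 0 0 0 4.5;0 0 0 0 0 0 4.5;0 0 0 0 0 0 4.5' 30
python3 - <<'E'
from h import *
go(C([-.0865,.079,.099]),.1626)
im=grab_frame("scene");crop("scene",im,(285,175),35,10,"pics/j4.png")
E
```

```text
time_s: 41.6
tool_pos: [0.4202, 0.1765, 0.0863]
eef_rot: [0.706, -0.704, -0.057, 0.057]
contact_force: [-1.1, 5.6, 0.2]
width: 0.6
t 41.6 tcp [0.4202 0.1765 0.0863] yaw 0.162 down [ 0.     0.002 -1.   ] w 0.6 F [-1.1  5.6  0.2]
tool delta cm [ 4.19 -1.27 -0.03] |d| 4.4
rotvec tool [-0.002 -0.001  0.001]
```

View pics/j4.png

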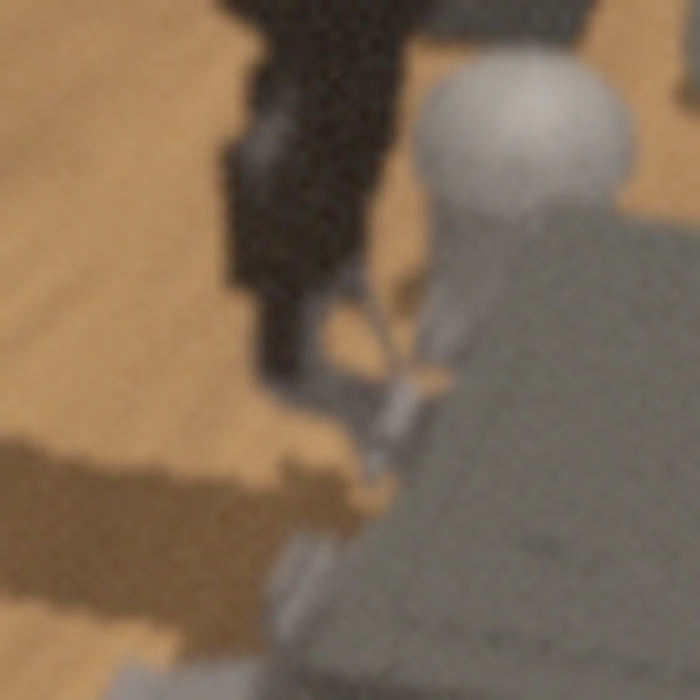

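```bash

python3 -m pendant '0 -0.4 0 0 0 0 4.5;0.4 -0.4 0 0 0 0 4.5;0.5 -0.3 0 0 0 0 4.5;0.5 -0.3 0 0 0 0 4.5;0.5 0 0 0 0 0 4.5;0 0 0 0 0 0 4.5'
python3 - <<'E'
from h import *
go(C([-.0865,.0805,.100]),.1626)
im=grab_frame("scene");crop("scene",im,(285,175),35,10,"pics/j5.png")
E
```

```text
time_s: 42.15
tool_pos: [0.4386, 0.1799, 0.1001]
eef_rot: [0.706, -0.704, -0.057, 0.058]
contact_force: [-4.8, 7.1, 3.1]
width: 0.596
t 42.15 tcp [0.4386 0.1799 0.1001] yaw 0.162 down [-0.001  0.003 -1.   ] w 0.596 F [-4.8  7.1  3.1]
tool delta cm [2.32 0.01 0.08] |d| 2.3
rotvec tool [-0.003 -0.    -0.001]
```

View pics/j5.png

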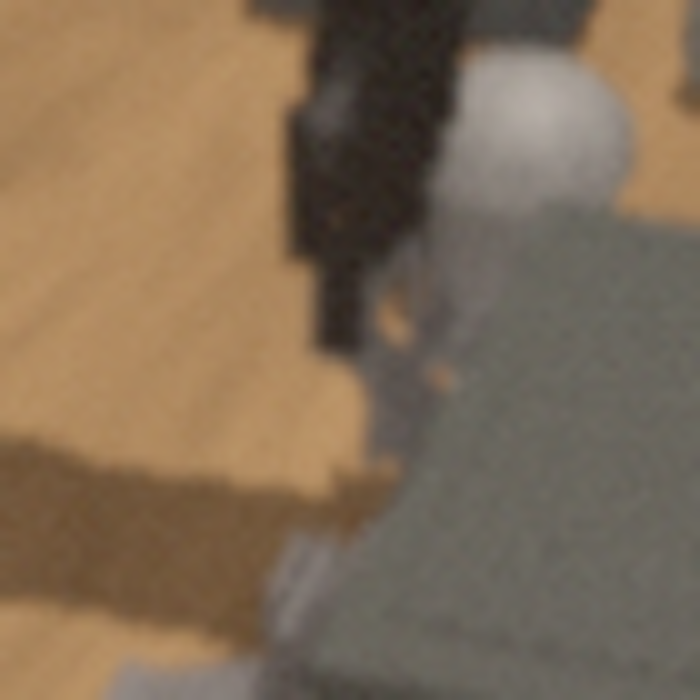

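```bash

python3 -m pendant '0.5 0.1 0 0 0 0 4.5;0.5 0 0 0 0 0 4.5;0.5 0 0 0 0 0 4.5;0 0 0 0 0 0 4.5'
python3 -m pendant '0.4 0 0 0 0 0 4.5;0.4 0 0 0 0 0 4.5;0 0 0 0 0 0 4.5'
python3 - <<'E'
from h import *
go(C([-.0865,.0805,.087]),.1626)
im=grab_frame("scene");crop("scene",im,(285,175),35,10,"pics/j6.png")
E
```

```text
time_s: 42.53
tool_pos: [0.4532, 0.1823, 0.0988]
eef_rot: [0.706, -0.704, -0.057, 0.058]
contact_force: [-4.6, 7.5, 0.3]
width: 0.599
time_s: 42.78
tool_pos: [0.4606, 0.1835, 0.0986]
eef_rot: [0.706, -0.704, -0.056, 0.058]
contact_force: [-4.9, 6.4, -0.1]
width: 0.595
t 42.78 tcp [0.4606 0.1835 0.0986] yaw 0.162 down [-0.003  0.002 -1.   ] w 0.595 F [-4.9  6.4 -0.1]
tool delta cm [0.1  1.16 0.08] |d| 1.2
rotvec tool [-0.003 -0.    -0.002]
```

View pics/j6.png

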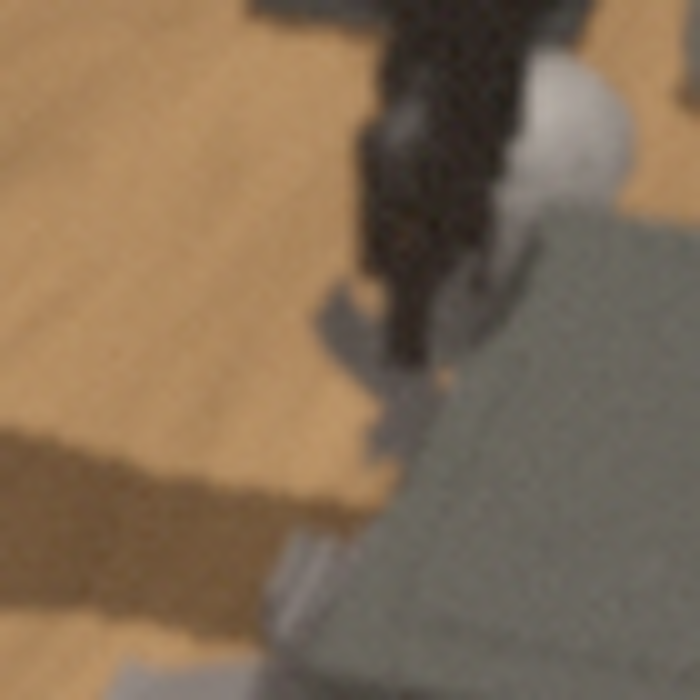

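Same state as the right side had. Lowering now.

```bash

python3 -m pendant '0.1 0.3 0 0 0 0 4.5;0 0.3 0 0 0 0 4.5;0 0.2 0 0 0 0 4.5;0 0 0 0 0 0 4.5'
python3 -m pendant '0 0.3 0 0 0 0 4.5;0 0.2 0 0 0 0 4.5;0 0 0 0 0 0 4.5'
python3 - <<'E'
from h import *
im=grab_frame("scene");crop("scene",im,(285,175),35,10,"pics/j7.png")
im=grab_frame("top");crop("top",im,(210,195),40,9,"pics/j8.png")
E
```

```text
time_s: 43.17
tool_pos: [0.4618, 0.1837, 0.0908]
eef_rot: [0.706, -0.704, -0.057, 0.058]
contact_force: [-3.5, 8.0, -0.4]
width: 0.598
time_s: 43.42
tool_pos: [0.4619, 0.1838, 0.0864]
eef_rot: [0.706, -0.704, -0.057, 0.057]
contact_force: [-5.4, 6.4, 4.2]
width: 0.596
```

View pics/j7.png

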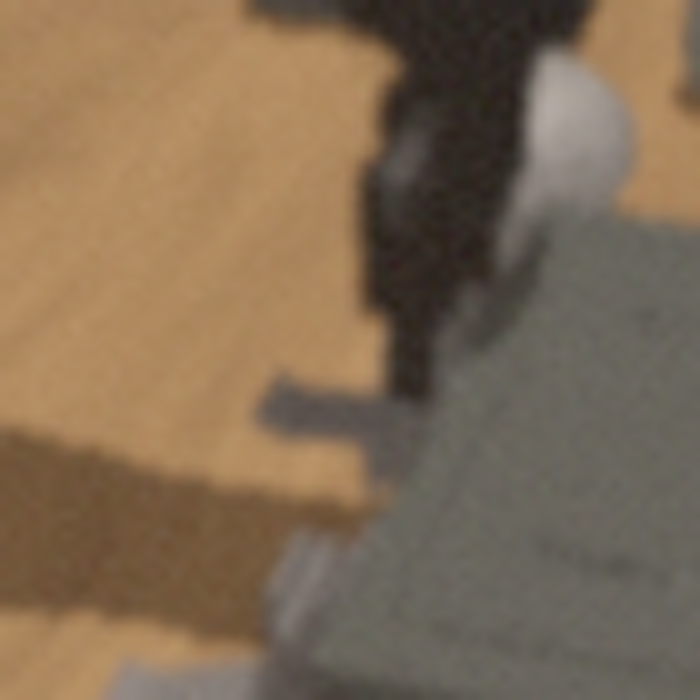

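```bash

python3 -m pendant '0 0.2 0 0 0 0 4.5;0 0.1 0 0 0 0 4.5;0 0 0 0 0 0 4.5'
```

```text
time_s: 43.77
tool_pos: [0.4618, 0.1838, 0.0852]
eef_rot: [0.706, -0.704, -0.058, 0.057]
contact_force: [-14.1, 4.1, 26.5]
width: 0.597
```

```bash

python3 -m pendant '0 -0.25 0 0 0 0 5.5;0 0 0 0 0 0 6.5;0 0 0 0 0 0 7.5;0 0 0 0 0 0 7.5;0 -2 0 0 0 0 7.5;0 -3 0 0 0 0 7.5;0 -3 0 0 0 0 7.5;-2 -3 0 0 0 0 5'
python3 -m pendant '-3 0 -2 0 0 0 2;-3 0 -3 0 0 0 0;-3 0 -3 0 0 0 0;-3 0 -3 0 0 0 0;0 0 -3 0 0 0 0;0 0 -3 0 0 0 0;0 0 0 0 0 0 0;0 0 0 0 0 0 0'
python3 - <<'E'
from h import *
im=grab_frame("scene");crop("scene",im,(285,185),35,10,"pics/k1.png")
im=grab_frame("top");crop("top",im,(215,195),40,9,"pics/k2.png")
go(C([-.17,-.078,.12]),.1626)
print(state()["joint_pos"].round(3))
E
```

```text
time_s: 44.43
tool_pos: [0.445, 0.1792, 0.196]
eef_rot: [-0.705, 0.705, 0.057, -0.057]
contact_force: [0.3, -0.4, -0.1]
width: 0.757
time_s: 45.1
tool_pos: [0.3532, -0.0073, 0.1952]
eef_rot: [-0.705, 0.705, 0.055, -0.056]
contact_force: [0.4, 1.1, 0.1]
width: -0.004
t 45.2 tcp [ 0.3529 -0.0057  0.1951] yaw 0.16 down [-0.001  0.    -1.   ] w 0.003 F [-0.2 -1.4  1.2]
tool delta cm [5.44 7.51 1.17] |d| 9.3
rotvec tool [-0.    -0.002 -0.001]
[-0.256 -0.065 -0.442  1.194  0.    -0.416]
```

View pics/k1.png

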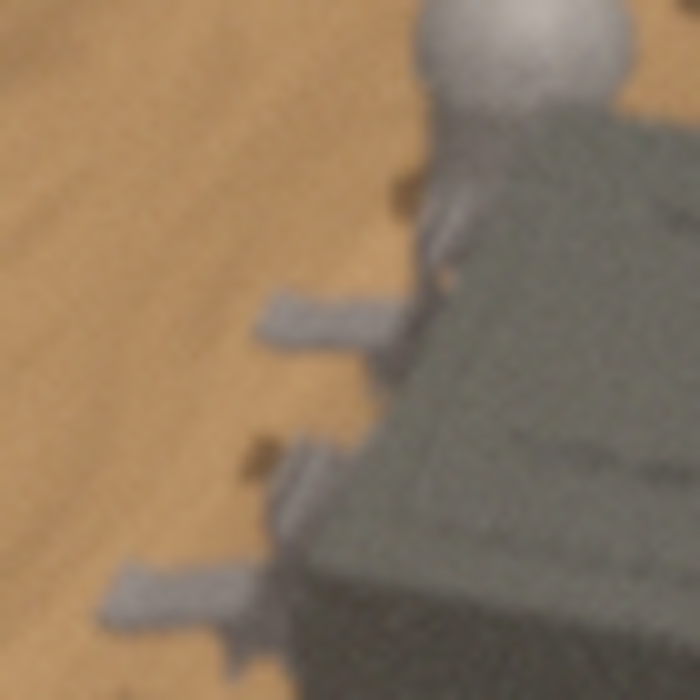

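View pics/k2.png

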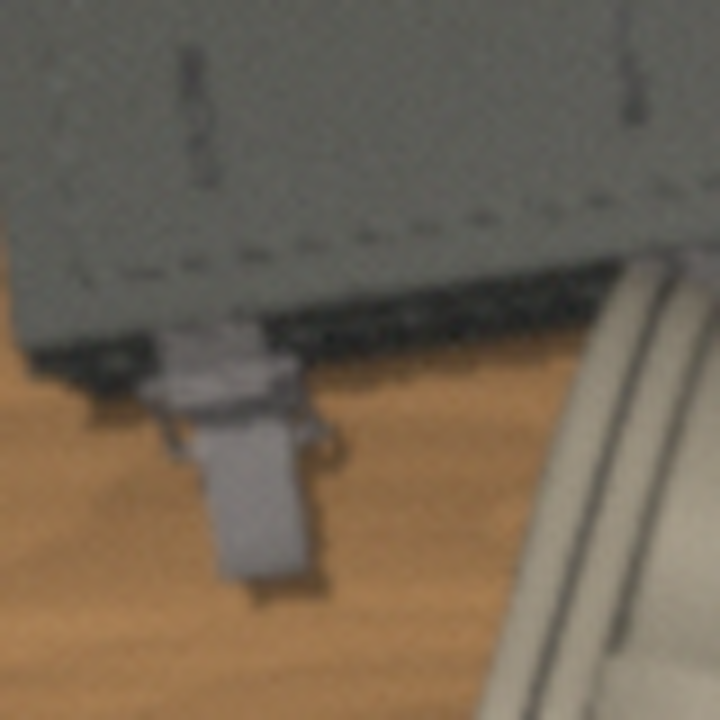

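```bash

python3 -m pendant '3 0 0.6 0 0 0 0;3 0 0.6 0 0 0 0;1.5 0 0 0 0 0 0;0 0 0 0 0 -0.12 0;0 0 0 0 0 -0.12 0;0 0 0 0 0 -0.12 0;0 0 0 0 0 0 0;0 0 0 0 0 0 0' 40
python3 - <<'E'
from h import *
go(C([-.15,-.077,.15]))
print(state()["joint_pos"].round(3))
E
```

```text
time_s: 45.87
tool_pos: [0.4235, 0.0192, 0.195]
eef_rot: [0.704, -0.683, -0.182, -0.069]
contact_force: [0.4, -0.7, -0.2]
width: -0.003
t 45.87 tcp [0.4235 0.0192 0.195 ] yaw 0.162 down [ 0.347  0.057 -0.936] w -0.003 F [ 0.4 -0.7 -0.2]
tool delta cm [-1.52  4.24 -0.06] |d| 4.5
[-0.256 -0.169 -0.592  0.817  0.143 -0.394]
```

```bash

python3 -m pendant '0 0 0 0 0 -0.12 0;0 0 0 0 0 -0.12 0;0 0 0 0 0 0 0;0 0 0 0 0 0 0'
python3 - <<'E'
from h import *
# contact arc
for th in (1.4,1.2,1.0,.8,.6,.4,.2,0):
    for r in(.045,):
        print(th,[round(v,4) for v in(-.085-r*np.sin(th)-.007*np.cos(th), .062-r*np.cos(th)+.007*np.sin(th))])
go(C([-.134,-.077,.09]))
print(state()["joint_pos"].round(3))
E
```

```text
time_s: 46.2
tool_pos: [0.4247, 0.018, 0.1953]
eef_rot: [0.69, -0.657, -0.261, -0.153]
contact_force: [-0.1, 0.6, -0.1]
width: -0.002
1.4 [np.float64(-0.1305), np.float64(0.0612)]
1.2 [np.float64(-0.1295), np.float64(0.0522)]
1.0 [np.float64(-0.1266), np.float64(0.0436)]
0.8 [np.float64(-0.1222), np.float64(0.0357)]
0.6 [np.float64(-0.1162), np.float64(0.0288)]
0.4 [np.float64(-0.109), np.float64(0.0233)]
0.2 [np.float64(-0.1008), np.float64(0.0193)]
0 [np.float64(-0.092), np.float64(0.017)]
t 46.2 tcp [0.4247 0.018  0.1953] yaw 0.16 down [ 0.555  0.09  -0.827] w -0.002 F [-0.1  0.6 -0.1]
tool delta cm [-4.63  9.59  0.08] |d| 10.6
[-0.358 -0.296 -0.782  0.552  0.283 -0.441]
```

```bash

python3 -m pendant '-0.9 1.9 0 0 0 0 0;-0.9 1.9 0 0 0 0 0;-0.9 1.9 0 0 0 0 0;-0.9 1.9 0 0 0 0 0;-1 2 0.1 0 0 0 0;0 0 0 0 0 0 0;0 0 0 0 0 0 0'
python3 - <<'E'
from h import *
im=grab_frame("scene");crop("scene",im,(275,205),35,10,"pics/m1.png")
A=R(state()["eef_rot"]);c,s=np.cos(.1626),np.sin(.1626)
print("per cm carrier +x:",(A.T@[c,s,0]).round(3),"down:",(A.T@[0,0,-1]).round(3))
go(C([-.132,-.077,.06]))
print(state()["joint_pos"].round(3))
E
```

```text
time_s: 46.78
tool_pos: [0.4426, 0.0215, 0.09]
eef_rot: [0.691, -0.657, -0.262, -0.152]
contact_force: [0.0, -0.3, 0.3]
width: -0.003
per cm carrier +x: [0.826 0.563 0.001] down: [-0.563  0.826 -0.   ]
t 46.83 tcp [0.4429 0.0213 0.091 ] yaw 0.162 down [ 0.556  0.091 -0.826] w -0.003 F [ 0.7  0.5 -0. ]
tool delta cm [-1.81  2.52  0.04] |d| 3.1
[-0.324 -0.111 -0.986  0.153  0.266 -0.411]
```

View pics/m1.png

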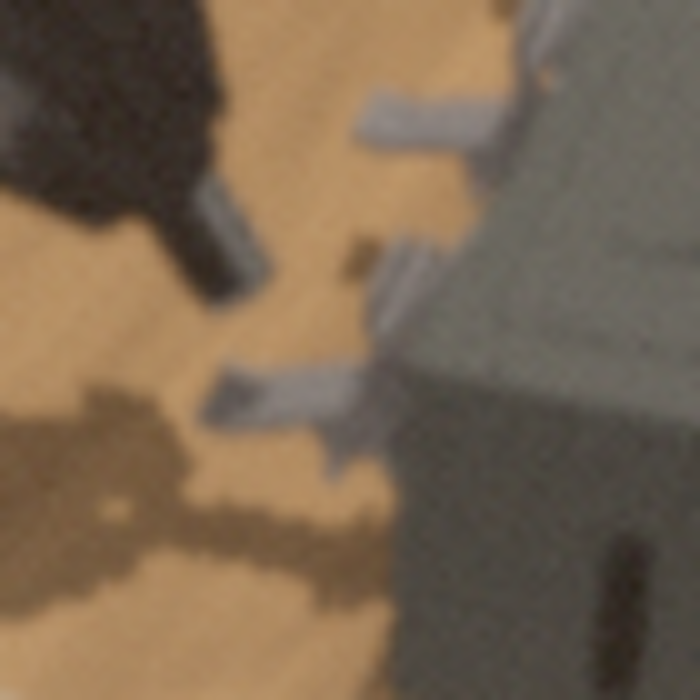

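```bash

python3 -m pendant '0 0 0 0 0 0.09 0;0 0 0 0 0 0.08 0;0 0 0 0 0 0 0;0 0 0 0 0 0 0'
python3 - <<'E'
from h import *
A=R(state()["eef_rot"]);c,s=np.cos(.1626),np.sin(.1626)
print("per cm carrier +x:",(A.T@[c,s,0]).round(3),"down:",(A.T@[0,0,-1]).round(3))
go(C([-.133,-.077,.06]))
print(state()["joint_pos"].round(3))
E
```

```text
time_s: 47.17
tool_pos: [0.4433, 0.0215, 0.0922]
eef_rot: [0.7, -0.676, -0.208, -0.096]
contact_force: [0.6, -0.6, 0.1]
width: -0.006
per cm carrier +x: [0.907 0.421 0.   ] down: [-0.421  0.907  0.001]
t 47.17 tcp [0.4433 0.0215 0.0922] yaw 0.163 down [ 0.415  0.067 -0.907] w -0.006 F [ 0.6 -0.6  0.1]
tool delta cm [-1.56  2.82  0.04] |d| 3.2
[-0.258 -0.06  -0.836  0.394  0.171 -0.386]
```

```bash

python3 -m pendant '-0.45 1 0 0 0 0 0;-0.45 1 0 0 0 0 0;-0.36 0.94 0 0 0 0 0;0 0 0 0 0 0 0'
python3 -m pendant '-0.35 0.5 0 0 0 0 0;-0.35 0.5 0 0 0 0 0;-0.3 0.5 0 0 0 0 0;0 0 0 0 0 0 0'
python3 - <<'E'
from h import *
im=grab_frame("scene");crop("scene",im,(275,205),35,10,"pics/m2.png")
go(C([-.1286,-.077,.0345]))
print(state()["joint_pos"].round(3))
E
```

```text
time_s: 47.5
tool_pos: [0.4406, 0.0219, 0.057]
eef_rot: [0.701, -0.676, -0.206, -0.095]
contact_force: [0.0, -0.6, -0.1]
width: 0.004
time_s: 47.83
tool_pos: [0.4385, 0.0212, 0.0396]
eef_rot: [0.701, -0.676, -0.206, -0.095]
contact_force: [0.8, -0.1, 0.6]
width: -0.003
t 47.88 tcp [0.4384 0.0212 0.0398] yaw 0.161 down [ 0.41   0.067 -0.909] w -0.001 F [-0.  -0.1  0.3]
tool delta cm [ 0.42  0.77 -0.02] |d| 0.9
[-0.262  0.026 -0.938  0.212  0.172 -0.388]
```

View pics/m2.png

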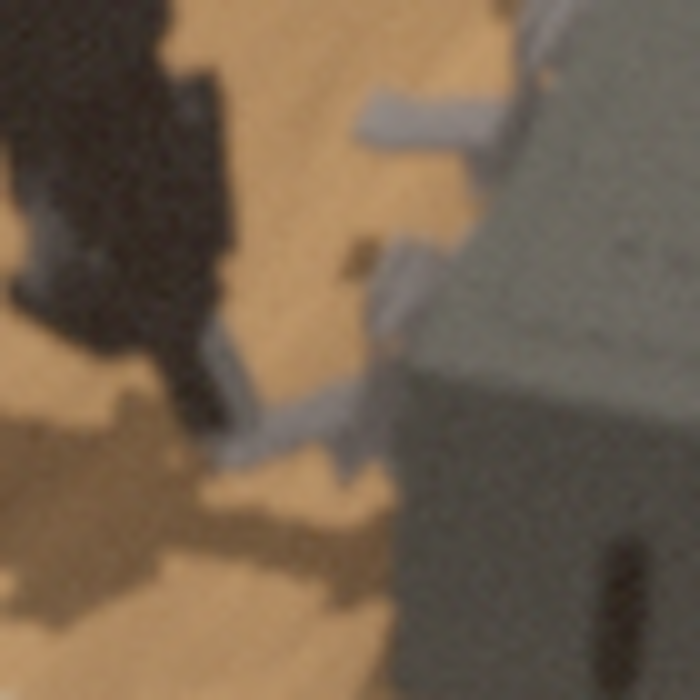

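```bash

python3 -m pendant '0.45 0.2 0 0 0 0 0;0.3 0.3 0 0 0 0 0;0.1 0.5 0 0 0 0 0;0 0 0 0 0 0 0'
python3 - <<'E'
from h import *
im=grab_frame("scene");crop("scene",im,(275,205),35,10,"pics/m3.png")
go(C([-.1234,-.077,.0283]))
print(state()["joint_pos"].round(3))
E
```

```text
time_s: 48.22
tool_pos: [0.4515, 0.0232, 0.0344]
eef_rot: [0.701, -0.676, -0.206, -0.095]
contact_force: [0.2, 0.6, -0.2]
width: 0.002
t 48.27 tcp [0.4512 0.0233 0.0344] yaw 0.162 down [ 0.411  0.067 -0.909] w 0.0 F [ 0.9 -0.3  0.4]
tool delta cm [-0.32  0.53 -0.01] |d| 0.6
[-0.246  0.058 -0.925  0.19   0.166 -0.374]
```

View pics/m3.png

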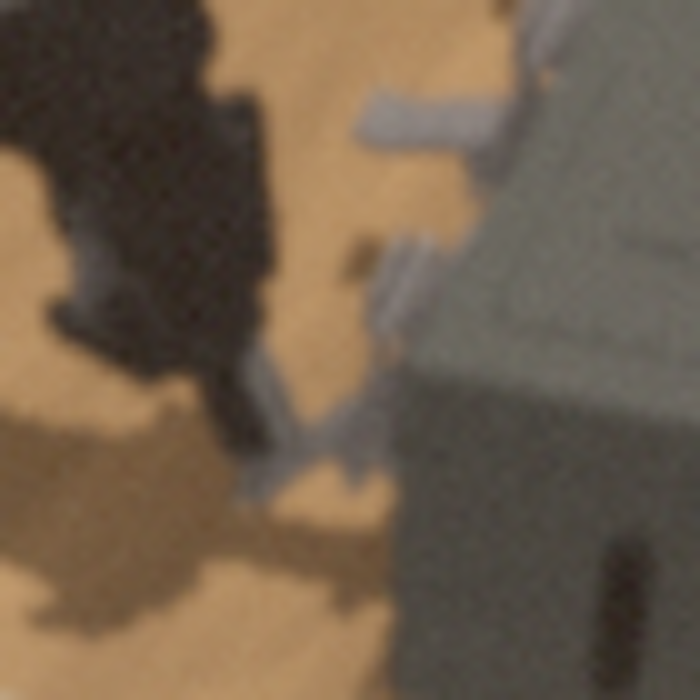

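```bash

python3 -m pendant '-0.15 0.26 0 0 0 0 0;-0.15 0.26 0 0 0 0 0;0.17 0.33 0 0 0 0 0;0.17 0.33 0 0 0 0 0;0 0 0 0 0 0 0'
python3 - <<'E'
from h import *
im=grab_frame("scene");crop("scene",im,(275,205),35,10,"pics/m4.png")
go(C([-.117,-.077,.0233]))
print(state()["joint_pos"].round(3))
E
```

```text
time_s: 48.68
tool_pos: [0.4561, 0.024, 0.0236]
eef_rot: [0.701, -0.676, -0.206, -0.095]
contact_force: [-0.8, 0.1, -0.3]
width: -0.001
t 48.73 tcp [0.4561 0.0241 0.0238] yaw 0.161 down [ 0.411  0.067 -0.909] w 0.003 F [-0.4 -0.5 -0.5]
tool delta cm [ 0.04  0.08 -0.01] |d| 0.1
[-0.239  0.088 -0.934  0.15   0.163 -0.368]
```

View pics/m4.png

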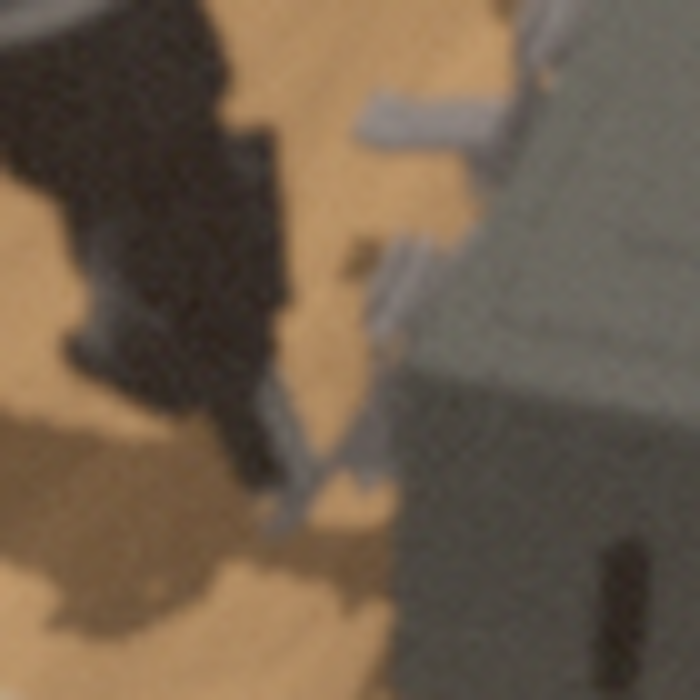

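```bash

python3 -m pendant '0.25 0.3 0 0 0 0 0;0.25 0.3 0 0 0 0 0;0 0 0 0 0 0 0'
python3 -m pendant '0.3 0.26 0 0 0 0 0;0.3 0.26 0 0 0 0 0;0 0 0 0 0 0 0'
python3 - <<'E'
from h import *
im=grab_frame("scene");crop("scene",im,(275,205),35,10,"pics/m5.png")
go(C([-.102,-.077,.0174]))
print(state()["joint_pos"].round(3))
E
```

```text
time_s: 48.98
tool_pos: [0.4639, 0.0251, 0.0208]
eef_rot: [0.701, -0.676, -0.206, -0.095]
contact_force: [0.6, 1.0, 0.7]
width: 0.0
time_s: 49.23
tool_pos: [0.4715, 0.0263, 0.0187]
eef_rot: [0.701, -0.676, -0.206, -0.095]
contact_force: [0.3, 0.1, -0.4]
width: -0.001
t 49.28 tcp [0.4709 0.0264 0.0186] yaw 0.161 down [ 0.412  0.067 -0.909] w 0.005 F [ 0.8 -0.2  0.4]
tool delta cm [0.01 0.13 0.  ] |d| 0.1
[-0.222  0.122 -0.915  0.132  0.157 -0.352]
```

View pics/m5.png

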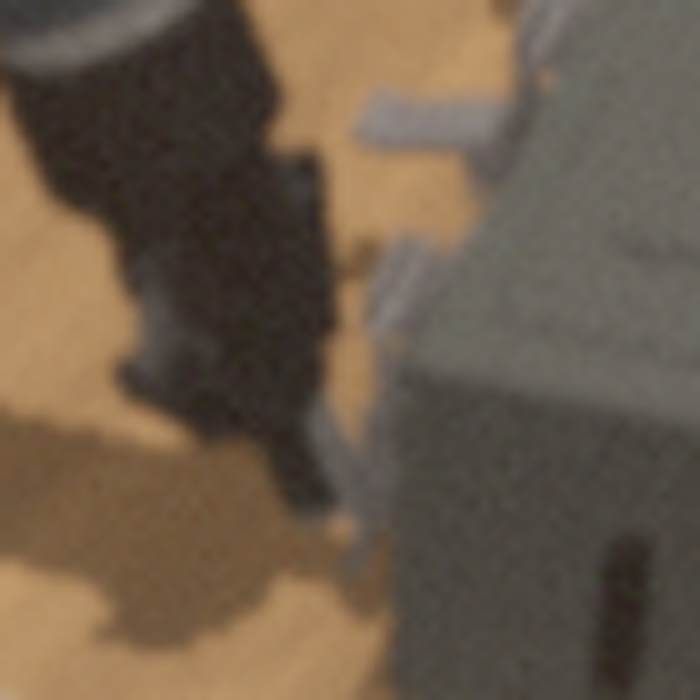

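```bash

python3 -m pendant '0.25 0.15 0 0 0 0 0;0.2 0.1 0 0 0 0 0;0 0 0 0 0 0 0'
python3 -m pendant '0.25 0.1 0 0 0 0 0;0 0 0 0 0 0 0'
python3 - <<'E'
from h import *
im=grab_frame("scene");crop("scene",im,(275,205),35,10,"pics/m6.png")
go(C([-.102,-.077,.0174]))
E
```

```text
time_s: 49.53
tool_pos: [0.473, 0.0272, 0.017]
eef_rot: [0.701, -0.677, -0.204, -0.093]
contact_force: [-12.2, -3.0, 9.0]
width: 0.0
time_s: 49.7
tool_pos: [0.4733, 0.0275, 0.0161]
eef_rot: [0.701, -0.677, -0.202, -0.092]
contact_force: [-23.7, -5.8, 15.3]
width: 0.001
t 49.75 tcp [0.4733 0.0275 0.0161] yaw 0.159 down [ 0.403  0.065 -0.913] w 0.003 F [-24.3  -6.9  13. ]
tool delta cm [-0.12 -0.19 -0.07] |d| 0.2
```

View pics/m6.png

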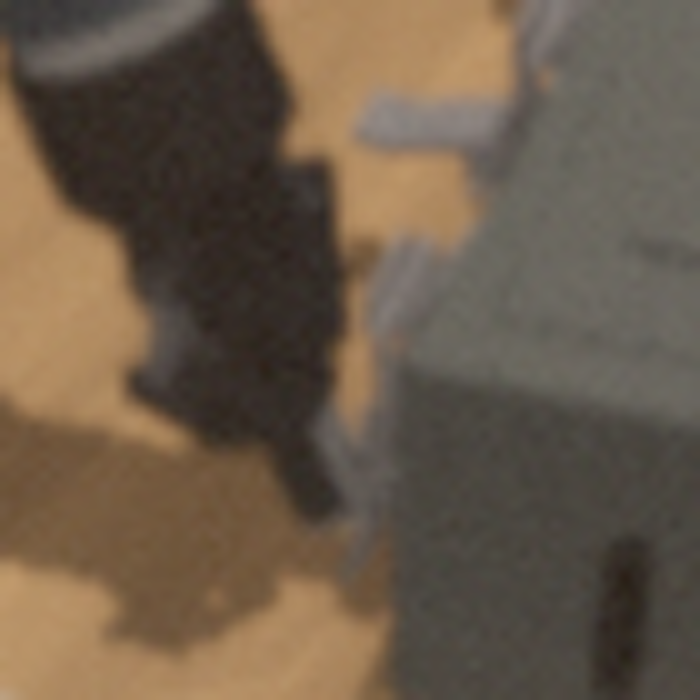

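```bash

python3 -m pendant '-0.8 -0.5 0 0 0 0 0;-1 -1 0 0 0 0 0;-1 -1.5 0 0 0 0 0;0 -3 0 0 0 0 0;0 -3 0 0 0 0 0;0 -3 0 0 0 0 0;0 0 0 0 0 0 0'
python3 - <<'E'
from h import *
im=grab_frame("scene");crop("scene",im,(275,205),35,10,"pics/m7.png")
im=grab_frame("top");crop("top",im,(240,195),40,9,"pics/m8.png")
go(C([-.135,.08,.09]))
print(state()["joint_pos"].round(3))
E
```

```text
time_s: 50.33
tool_pos: [0.4041, 0.015, 0.1203]
eef_rot: [0.699, -0.677, -0.208, -0.097]
contact_force: [1.6, -0.4, 1.3]
width: -0.0
t 50.43 tcp [0.4044 0.0151 0.117 ] yaw 0.161 down [ 0.415  0.066 -0.907] w -0.003 F [-0.4 -0.1 -1.6]
tool delta cm [ 2.04  3.89 15.75] |d| 16.4
[-0.316 -0.171 -0.844  0.508  0.192 -0.439]
```

View pics/m7.png

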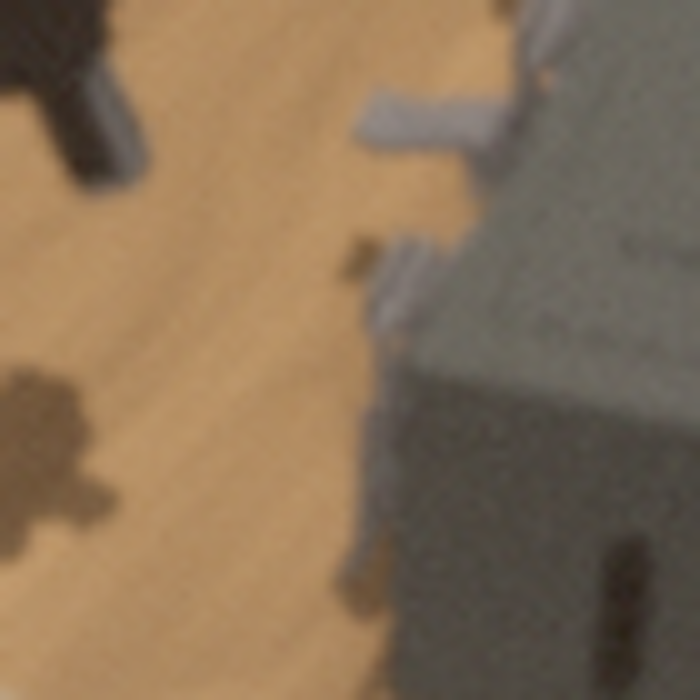

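View pics/m8.png

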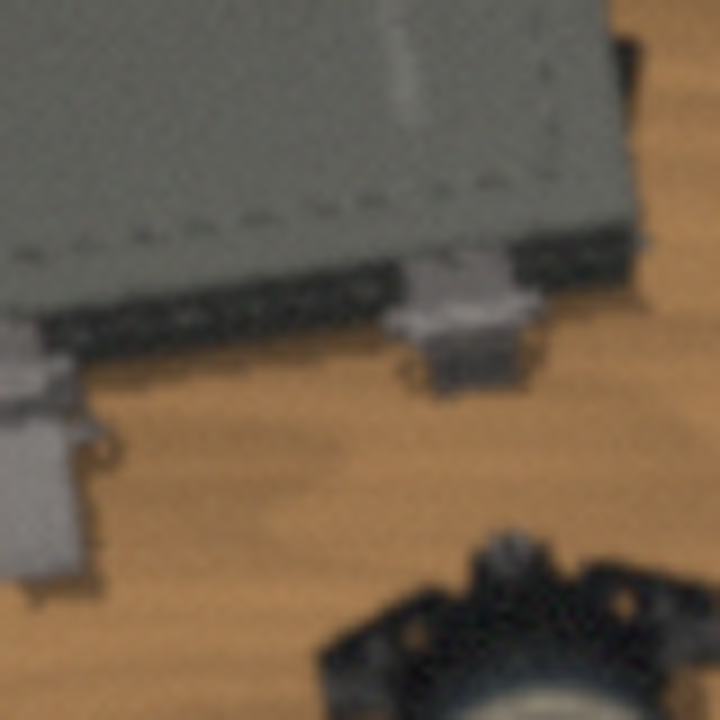

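```bash

python3 -m pendant '0 0 3 0 0 0 0;0 0 3.2 0 0 0 0;0 0 3.2 0 0 0 0;0 0 3.2 0 0 0 0;0.5 0.2 3.1 0 0 0 0;1.2 1.2 0 0 0 0 0;0.7 1.5 0 0 0 0 0;0 0 0 0 0 0 0'
python3 -m pendant '0 0 0 0 0 0 0;0 0 0 0 0 0 0'
python3 - <<'E'
from h import *
im=grab_frame("scene");crop("scene",im,(280,185),35,10,"pics/n1.png")
A=R(state()["eef_rot"]);c,s=np.cos(.1626),np.sin(.1626)
print("per cm carrier +x:",(A.T@[c,s,0]).round(3),"down:",(A.T@[0,0,-1]).round(3))
go(C([-.130,.079,.06]))
print(state()["joint_pos"].round(3))
E
```

```text
time_s: 51.1
tool_pos: [0.4125, 0.1774, 0.0968]
eef_rot: [0.701, -0.677, -0.206, -0.093]
contact_force: [-0.4, -0.2, -0.8]
width: -0.002
time_s: 51.27
tool_pos: [0.4112, 0.1756, 0.0983]
eef_rot: [0.701, -0.677, -0.205, -0.094]
contact_force: [1.0, 0.7, -0.4]
width: 0.002
per cm carrier +x: [0.91  0.416 0.002] down: [-0.416  0.91   0.   ]
t 51.32 tcp [0.4114 0.1754 0.0988] yaw 0.16 down [ 0.41   0.066 -0.91 ] w -0.0 F [ 0.1  0.2 -0. ]
tool delta cm [-0.94  3.83 -0.07] |d| 3.9
[ 0.236 -0.058 -0.814  0.388 -0.032  0.069]
```

View pics/n1.png

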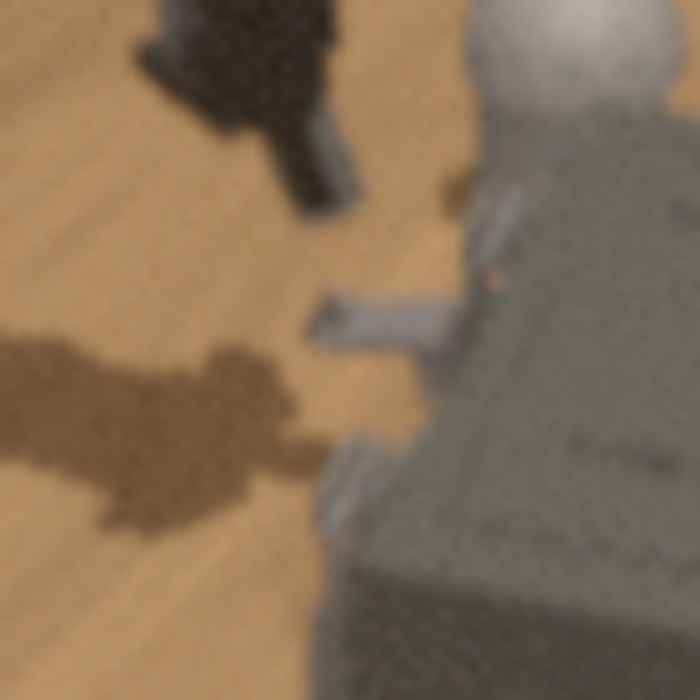

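```bash

python3 -m pendant '-0.1 1 0 0 0 0 0;-0.2 1 0 0 0 0 0;-0.25 1 0 0 0 0 0;-0.2 0.9 0 0 0 0 0;0 0 0 0 0 0 0'
python3 -m pendant '-0.2 0.5 0 0 0 0 0;-0.2 0.5 0 0 0 0 0;-0.2 0.5 0 0 0 0 0;-0.1 0.3 0 0 0 0 0;0 0 0 0 0 0 0'
python3 - <<'E'
from h import *
im=grab_frame("scene");crop("scene",im,(280,185),35,10,"pics/n2.png")
go(C([-.1234,.079,.0344]))
print(state()["joint_pos"].round(3))
E
```

```text
time_s: 51.73
tool_pos: [0.4206, 0.1766, 0.0597]
eef_rot: [0.701, -0.677, -0.205, -0.095]
contact_force: [-0.8, -0.0, -0.2]
width: 0.003
time_s: 52.15
tool_pos: [0.4221, 0.1775, 0.041]
eef_rot: [0.701, -0.677, -0.206, -0.094]
contact_force: [-0.1, 0.9, 0.0]
width: -0.002
t 52.2 tcp [0.422  0.1775 0.0411] yaw 0.161 down [ 0.41   0.067 -0.909] w -0.003 F [ 0.1 -0.3  1.2]
tool delta cm [ 0.01  0.74 -0.1 ] |d| 0.7
[ 0.234  0.059 -0.902  0.183 -0.03   0.067]
```

View pics/n2.png

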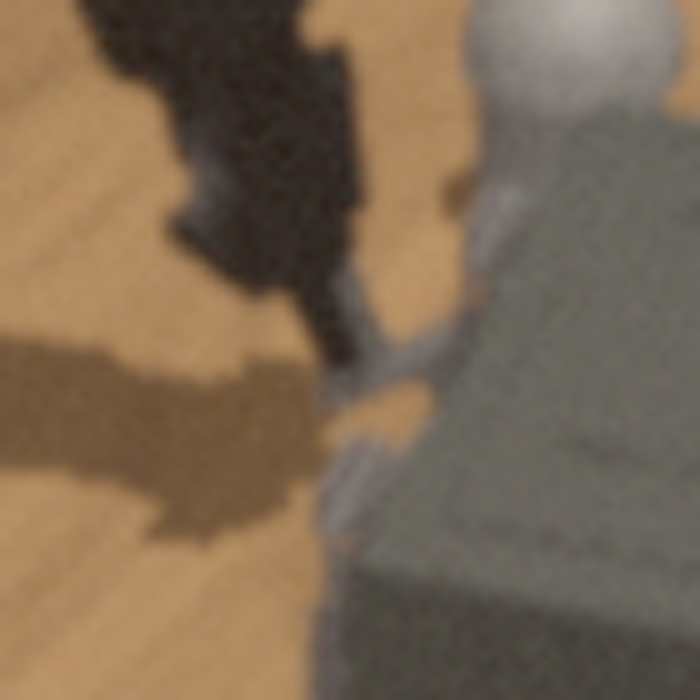

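Tracking as on the right side. Continuing the same arc.

```bash

python3 -m pendant '0 0.37 0 0 0 0 0;0 0.37 0 0 0 0 0;-0.15 0.26 0 0 0 0 0;-0.15 0.26 0 0 0 0 0;0.17 0.33 0 0 0 0 0;0.17 0.33 0 0 0 0 0;0 0 0 0 0 0 0'
python3 -m pendant '0.25 0.3 0 0 0 0 0;0.25 0.3 0 0 0 0 0;0.3 0.26 0 0 0 0 0;0.3 0.26 0 0 0 0 0;0 0 0 0 0 0 0'
python3 - <<'E'
from h import *
im=grab_frame("scene");crop("scene",im,(280,185),35,10,"pics/n3.png")
go(C([-.102,.079,.0174]))
E
```

```text
time_s: 52.78
tool_pos: [0.4307, 0.1789, 0.0235]
eef_rot: [0.701, -0.677, -0.206, -0.094]
contact_force: [0.5, 0.2, 1.2]
width: -0.003
time_s: 53.2
tool_pos: [0.4464, 0.1815, 0.0188]
eef_rot: [0.701, -0.676, -0.206, -0.095]
contact_force: [1.0, 0.5, -0.2]
width: 0.002
t 53.25 tcp [0.4458 0.1813 0.0187] yaw 0.161 down [ 0.412  0.067 -0.909] w 0.002 F [-0.5  0.1 -0.2]
tool delta cm [-0.02  0.13 -0.1 ] |d| 0.2
```

View pics/n3.png

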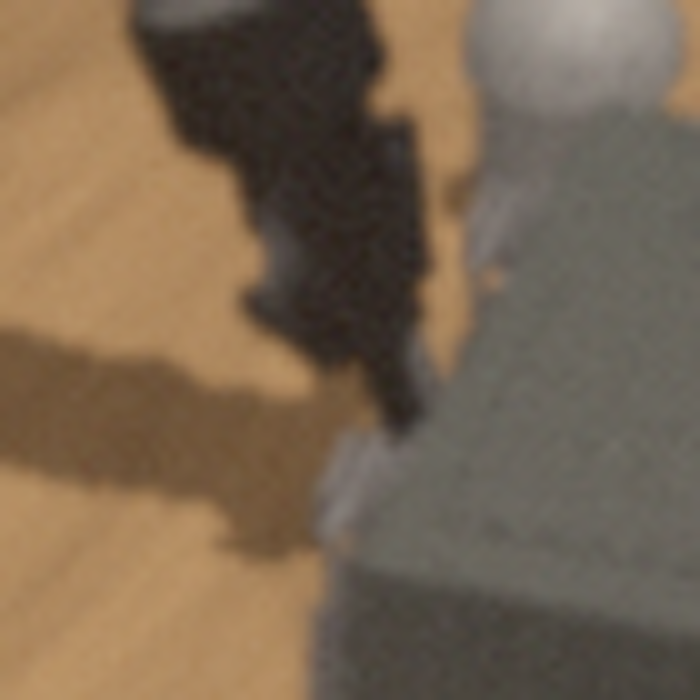

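```bash

python3 -m pendant '0.25 0.15 0 0 0 0 0;0.2 0.1 0 0 0 0 0;0 0 0 0 0 0 0'
python3 -m pendant '0.25 0.1 0 0 0 0 0;0 0 0 0 0 0 0'
python3 -m pendant '-0.8 -0.5 0 0 0 0 0;-1 -1 0 0 0 0 0;-1 -1.5 0 0 0 0 0;0 -3 0 0 0 0 0;0 -3 0 0 0 0 0;0 -3 0 0 0 0 0;-1 -3 0 0 0 0 0;0 0 0 0 0 0 0'
python3 - <<'E'
from h import *
im=grab_frame("scene");crop("scene",im,(285,190),40,9,"pics/n4.png")
im=grab_frame("top");crop("top",im,(225,195),42,9,"pics/n5.png")
go(C([-.102,.079,.0174]))
E
```

```text
time_s: 53.5
tool_pos: [0.448, 0.1817, 0.0172]
eef_rot: [0.701, -0.677, -0.205, -0.093]
contact_force: [-10.6, -2.0, 6.3]
width: 0.001
time_s: 53.67
tool_pos: [0.4483, 0.1818, 0.0163]
eef_rot: [0.701, -0.677, -0.203, -0.092]
contact_force: [-18.8, -3.6, 12.2]
width: 0.0
time_s: 54.33
tool_pos: [0.3561, 0.1671, 0.1431]
eef_rot: [0.701, -0.676, -0.208, -0.097]
contact_force: [0.7, 1.6, 0.0]
width: 0.005
t 54.43 tcp [0.3574 0.1672 0.1401] yaw 0.161 down [ 0.415  0.068 -0.907] w 0.003 F [ 0.  -0.4 -0.1]
tool delta cm [ 3.   14.92 -0.12] |d| 15.2
```

View pics/n4.png

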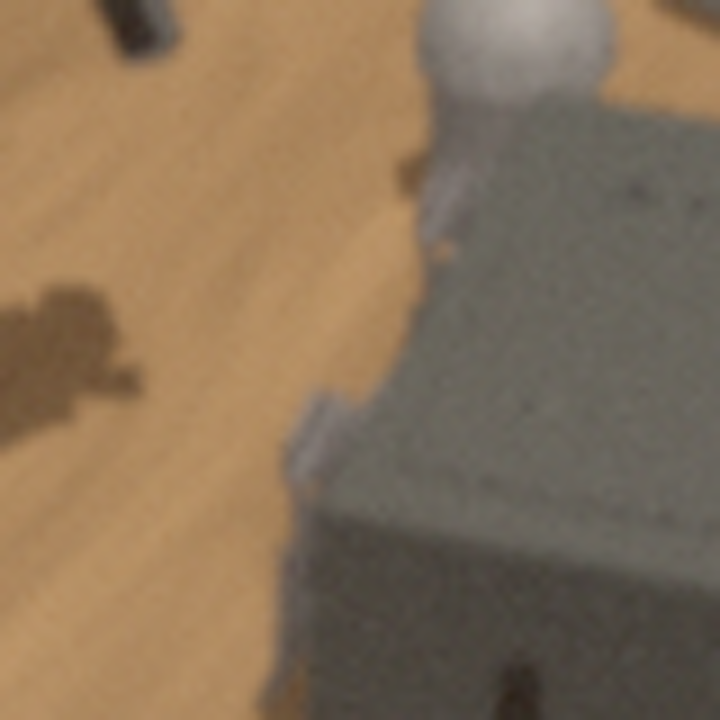

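View pics/n5.png

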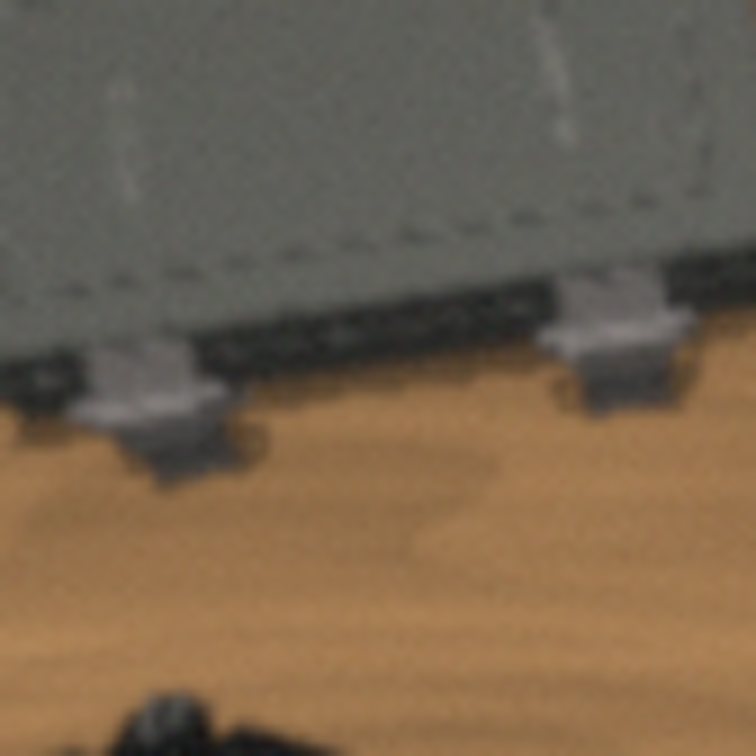

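```bash
python3 - <<'E'
from h import *
b={"top":(.2,.77),"scene":(.66,.07)}
for n,(x0,y0,w,h) in {"top":(190,180,75,35),"scene":(262,165,50,60)}.items():
    im=grab_frame(n);k=10;a=cv2.resize(im[y0:y0+h,x0:x0+w,::-1],None,fx=k,fy=k,interpolation=cv2.INTER_CUBIC);o=a.copy()
    for yc in(.0795,-.0765):
        for P,col in(((-.084,.104),(0,0,255)),((-.098,.098),(0,255,255)),((-.092,.1105),(0,255,0))):
            for e in (-.024,.024):
                q=proj(n,C([P[0],yc+e,P[1]]))[0]+b[n];cv2.circle(o,(int((q[0]-x0+.5)*k),int((q[1]-y0+.5)*k)),3,col,-1)
    out=np.vstack([a,o]) if n=="top" else np.hstack([a,o])
    s=min(1,800/out.shape[1],600/out.shape[0]);cv2.imwrite(f"pics/hook_{n}.png",cv2.resize(out,None,fx=s,fy=s,interpolation=cv2.INTER_AREA) if s<1 else out)
E
```

```text
(no output)
```

View pics/hook_top.png

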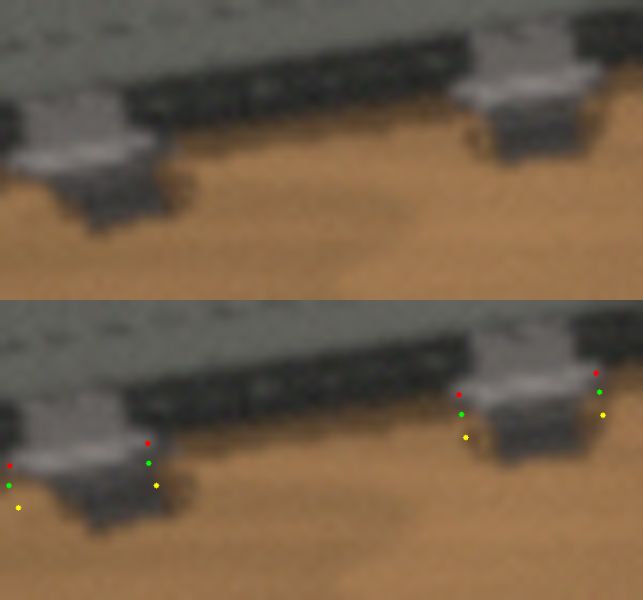

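View pics/hook_scene.png

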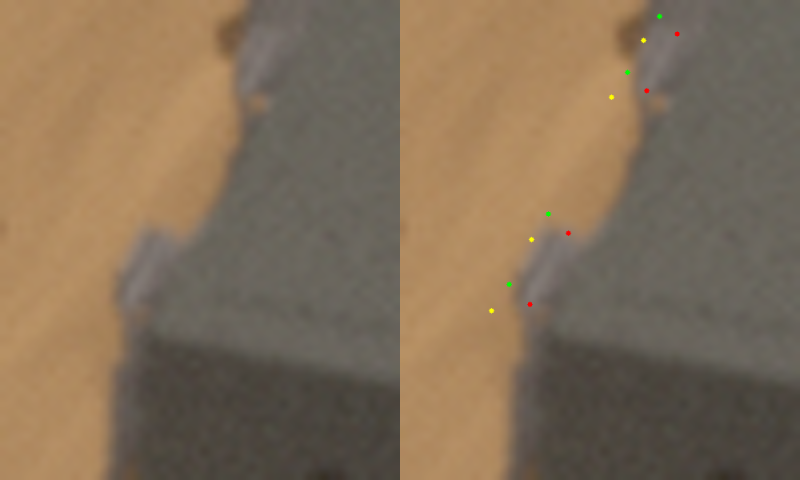

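```bash

python3 -m pendant '0 -3 0 0 0 0 0;0 -3 0 0 0 0 0;0 0 0 0 0 0.12 0;0 0 0 0 0 0.12 0;0 0 0 0 0 0 0;0 0 0 0 0 0 0;0 0 0 0 0 0 0;0 0 0 0 0 0 0'
python3 - <<'E'
from h import *
for n in("scene","top"):
    cv2.imwrite(f"pics/end_{n}.png",grab_frame(n)[:,:,::-1])
print(state()["time_s"],state()["joint_pos"].round(2))
for q in("lever_left","bar_left","keeper_left"):
    for a in find_in("top",q)[:3]: print(q,round(a["score"],2),toworld("top",a["at"]).round(3))
print(C([-.092,.078,.03]),C([-.092,-.078,.03]),C([-.084,.078,.104]),C([-.084,-.078,.104]))
E
```

```text
time_s: 55.2
tool_pos: [0.3316, 0.1628, 0.192]
eef_rot: [0.707, -0.696, -0.123, -0.01]
contact_force: [-0.7, -0.0, 0.9]
width: 0.001
55.3 [ 0.24 -0.16 -0.55  1.   -0.02  0.08]
lever_left 0.48 [0.456 0.177 0.054]
keeper_left 0.8 [0.556 0.122 0.124]
[0.45638652 0.18107779 0.03      ] [0.48164049 0.02713547 0.03      ] [0.464281   0.18237286 0.104     ] [0.48953497 0.02843055 0.104     ]
```

View pics/end_scene.png

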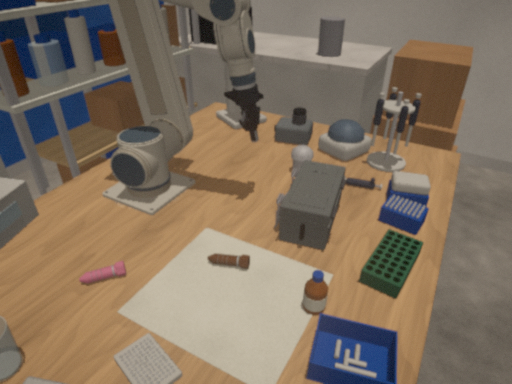

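View pics/end_top.png

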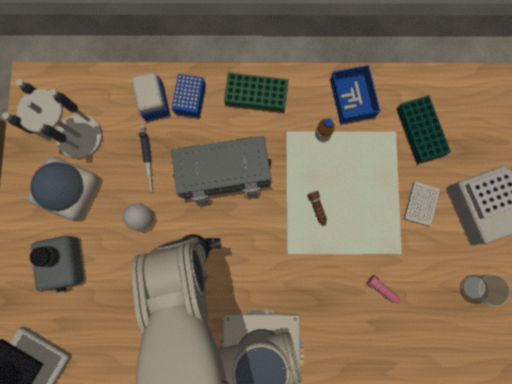

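The lid is shut at (222,168) and both levers lie flat at (201,197) and (250,190). No blue-capped tube is left on the bench, and the bystanders are where they started.

```bash
python3 -c "
from workcell import *
print(close_job())"
```

```text
the job is handed in; nothing more can be done
None
```

The job is done and handed in at about 55 s. All three blue-capped tubes are in the carrier, in cradles 2, 1 and 0, with caps towards the latches. The lid is shut, and both loops are hooked with their levers pressed home.

- **Tubes:** Before I shut the lid, both cameras showed all three seated in their notches. I first gripped the second tube too near the fingertips, so I set it down and gripped it again deeper.
- **Lid and latches:** The shut lid's top measured 0.124 m, as it should. In the top view the crossbars line up with the keeper seats. The levers stopped firmly at about 20–25 N and stayed put after release.
- **Bystanders:** The bottle, beaker, pipette and the brown and pink look-alikes look unmoved in the last pictures.
- **Less certain:** I felt almost no resistance while pressing the levers over centre, although about 4 N was expected. I therefore judged the hooking from the pictures and did not test it by pulling. In the last top picture the network missed the bar, and its one keeper report landed on the lid. Its lever reading fits the home position in plan.

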